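# Rebuild a compressed-air filter on its head

## Task

Rebuild the compressed-air filter on its head, which is bolted upside down on the bench, in this order: lay the large rubber seal flat on the flange round the spigot, stand the tall filter element upright on the nipple, put the black end cap right down over the top of the element, and last lower the bowl, mouth down, over everything until it sits upright on the seal. Let go of each part before fetching the next, and leave the short spare element and the small spare seal where they lie.

Things in the scene. Friction and masses are not known exactly. Their poses are not given: they have to be found in the camera images.
- filter_head: Grey metal filter head, fixed upside down on a dark round foot 90 mm wide, 8 high. Origin: foot's underside centre; z up, its axis. Flange 76 wide, face at z 44 mm. Spigot on it: 54 diameter to z 55, tapering to 46 at its flat top, z 60. Brass nipple on that: 20 diameter to z 70, tapering to 8 at z 76. Two ports along its +-y at z 8 to 37, reaching 47 from the axis.
- seal: Large seal: flat black stiff ring, 68 mm outside, 59 inside, 8 high, lying flat. Origin: centre of its underside, z up. Grip it across its outside. It fits loosely round the head's 54 mm spigot; seated, its underside lies on the flange face.
- element: Tall filter element: upright pleated paper tube with grey end rings, 40 mm outside, 54 high, bore 24 wide right through. Origin: centre of its underside, z up; both ends alike. Seated, its underside lies on the spigot's flat top with the nipple in its bore.
- end_cap: Black round cap standing on its rim, open below: 50 mm outside, 46 inside, 14 high, 10 deep inside. On top a round grip, 18 diameter, from 14 to 30 mm above the rim. Origin: centre of its lower rim, z up. Seated, the element's top touches the inside of its top, so its rim is 10 mm below the element's top end.
- bowl: Filter bowl: grey metal cup standing mouth down, 69 mm outside, 61 inside, body 96 high, 90 deep inside. On its closed end a brass drain boss to grip, 24 diameter, from 96 to 119 mm above the mouth. Origin: centre of its mouth (lower rim), z up. About 0.3 kg. Seated, its rim rests on the large seal; 8 mm of room is left above the end cap.
- short_element: Spare, not used: a shorter and wider pleated paper tube, 54 mm outside, 38 mm inside, 28 mm high. Origin: centre of its underside.
- small_seal: Spare, not used: a small flat black rubber-coloured ring, 46 mm outside, 34 mm inside, 8 mm high. Origin: centre of its underside.
Mind the look-alikes: they are no part of the job. Leave any orange look-alike of the element alone.

How it is judged:
By the outcome, as a careful person would: the job done as asked, in the order asked, and still so for the second after the job is handed in, with the robot touching nothing.
It also fails if it takes over 90 s, if anything falls off the work surface, if the arm or the gripper's body presses on something with over 40 N, if the wrist force passes 120 N, or if a joint passes its speed limit or range.

## Robot

A 6-joint arm with a two-finger parallel gripper is mounted at the origin on the work surface; the furniture and walls round the work are solid. World frame = base frame: x ahead of the robot, y to its left, z up, the work surface at z = 0. Lengths are in m, angles in rad, forces in N, time in s.
With the tool pointing down it reaches from about 0.4 to 0.925 m from the base axis. Payload 3.4 kg.
Tool frame: the origin (TCP) lies midway between the tips of the shut fingers; the grasp point (between the pads) lies 19 mm behind it (env.grip_depth is the distance from the TCP to the grasp point, in m); z points along the fingers, y is the direction in which the jaws open and shut (so a half turn about z gives the same grasp; the last joint's range is limited). The gripper opens to 85 mm and grips with 20 to 120 N. Pads are 22 mm wide; open, the fingers measure 114 mm over their backs; the gripper's body (76 mm by 85 mm) begins 54 mm behind the grasp point. The pads swing forward as they close: fully open they stand 13 mm farther back than shut.
Start: joints at [1.274, 0.307, 1.506, -0, 1.328, -0.073], TCP at [0.128, 0.561, 0.206] pointing down, gripper open.
Joint ranges: [-3.12, 3.12], [-1.05, 2.28], [0.14, 2.33], [-1.42, 4.57], [0.1, 2.73], [-2.68, 2.68]. Speed limits (rad/s): [2.57, 2.57, 3.14, 3.14, 3.14, 3.14].

## Interface

Orientations are given as a unit quaternion [x, y, z, w].
In Python, from cell import env, read_camera, camera_params, spotter gives the robot as it stands.
- The arm moves only by the tool servo_tool, never from a script. Its argument "plan" is a list that holds one entry, the list of rows, each a list of 4 numbers: the shift along the tool's x, y, z in cm, then the turn about the tool's z in rad. In form: [[[x, y, z, roll], ...]]. A call has 1 to 20 rows; each row is the pose to reach, as a shift and turn from the pose commanded when the call began, along the tool's axes at that moment; what a row does not reach only later rows make up. A row lasts 1/12 s, in which the tool goes at most 41.7 mm and 7.16 degrees, less where a joint would pass 70% of its speed; a pose out of reach is approached as far as the arm can. A call with a gripper value outside its range is refused whole. "hand" is the opening in per cent of the stroke, from 0 (shut) to 100 (fully open), set as the call begins (left out, the last holds). The fingers move at their own pace and stop on an object; "squeeze" is the grip in N (left out, the last holds). Time passes only in rows, so rows that repeat a pose let the fingers close. It gives the time, the measured TCP pose, the force and the opening at its end, in the units of the state.
- env.get_state(): the state, without advancing time (a new reading comes with each control period).
- read_camera(name): name is "side" or "top" or "wrist"; returns the picture (480x640x3 uint8, blue, green, red); there is no depth.
- camera_params(name): a dict with "K" (3x3 intrinsics, pixels), "dist" ([k1, k2, p1, p2, k3] as OpenCV has them; the pictures are not rectified), "origin" and "orientation" of the camera in the world. Camera axes: x right, y down, z forward; pixel columns grow to the right and rows downward; lengths in m; the calibration is good to about 2 mm. A picture is of the moment at which its call begins: read the wrist's pose just before it. camera_params takes no time and is no camera call; for the wrist camera it gives the pose at the moment of the call.
- env.close_job(): hands the job in, once; it reports no verdict.
Trained networks look in the newest picture that a camera, given by its name, has taken for a name from the list of things; names that differ only in an ending like _2 or _b are one class to them, and where a whole thing is asked for, a point or a joint stands for the part that bears it (a point fixed in the world has none). Each returns a list of dicts, best first, with "conf" (0 to 1); they miss things now and then, are a little off and sometimes report something else, mostly with a low value. They report only what shows in the picture. A call takes as long as a camera call. They do not tell look-alikes from the thing itself.
- spotter.regions_of(name, camera): "pixels" (480x640 bool, what is visible of it) and "pixel" ([column, row] in pixels, amid what is visible of it).
- spotter.spot_point(name, camera): "pixel" ([column, row] in pixels: a listed point, or the origin of a listed thing).
The state is a dict: "time": time; "joint_pos": joint angles; "joint_vel": joint speeds; "joint_efforts": joint torques, N m; "ee_pos": TCP position; "tool_rot": TCP orientation; "ft_force": force on the tool from outside, world axes, zero at the start; "moment": the same for the moment, N m; "width": opening from 0.0 (shut) to 1.0 (fully open).
Only numpy, scipy, OpenCV 4.12 (cv2) and the standard library are available. Lean on these libraries where they do the work, as an engineer would, in place of code of your own. Each camera call takes 0.05 s, during which the arm holds its last target.

## Working session

There is one attempt and no reset: what is moved stays moved. The work goes in short steps, Python scripts to look and compute and a tool call to move; the robot and the scene stay as the last step left them, time stands still between calls to the robot, and variables do not carry over. Pictures are saved under pics/ and viewed, and the job is handed in when it is done.

Besides the shell and the picture viewer there is one more tool, called after "Call:" as a command line: name --argument value ..., lists and objects as JSON in quotes. servo_tool: Moves the arm, as the interface text tells. Its arguments: {"type":"object","properties":{"plan":{"type":"array"},"hand":{"type":"number"},"squeeze":{"type":"number"}},"required":["plan"]}

```bash
ls; mkdir -p pics; python3 - <<'E'
from cell import env, read_camera, camera_params, spotter
import cv2
print(env.get_state())
for n in("side","top","wrist"):
    im=read_camera(n); cv2.imwrite(f"pics/{n}0.png",im); p=camera_params(n); print(n,p)
E
```

```text
pics
{'time': 0.0, 'joint_pos': array([ 1.27346589e+00,  3.07561775e-01,  1.50768520e+00,  1.04857886e-05,
        1.32840573e+00, -7.35064682e-02]), 'joint_vel': array([ 4.83410358e-04,  5.11525476e-04, -7.60835667e-04,  2.00042884e-04,
        3.09356353e-03,  4.68024854e-05]), 'joint_efforts': array([-1.79233466e-03, -4.57562256e+01, -2.51903415e+01, -7.95128944e-04,
        1.33774197e-02, -4.37491792e-05]), 'ee_pos': array([0.12742714, 0.55992284, 0.20468308]), 'tool_rot': array([ 1.11679722e-01,  9.93743719e-01, -1.01143230e-03, -1.94894439e-04]), 'ft_force': array([ 0.26793068, -1.5856471 , -0.2016432 ]), 'moment': array([ 0.01534383, -0.04153115,  0.05177515]), 'width': 0.9967418308068596}
side {'K': array([[451.76750866,   0.        , 318.22032263],
       [  0.        , 451.76750866, 238.36201852],
       [  0.        ,   0.        ,   1.        ]]), 'dist': array([0.01798868, 0.        , 0.        , 0.        , 0.        ]), 'origin': array([0.77792905, 0.38742662, 0.73498582]), 'orientation': array([ 0.32530182,  0.90033478, -0.27064447, -0.10162471])}
top {'K': array([[473.96214793,   0.        , 319.61206001],
       [  0.        , 473.96214793, 237.89471715],
       [  0.        ,   0.        ,   1.        ]]), 'dist': array([-0.09635378,  0.        ,  0.        ,  0.        ,  0.        ]), 'origin': array([0.42222459, 0.00696484, 1.01527422]), 'orientation': array([ 0.71659024, -0.69735702,  0.0071278 , -0.01186637])}
wrist {'K': array([[384.59799735,   0.        , 313.78429163],
       [  0.        , 384.59799735, 237.0843328 ],
       [  0.        ,   0.        ,   1.        ]]), 'dist': array([-0.02165895,  0.        ,  0.        ,  0.        ,  0.        ]), 'origin': array([0.06000837, 0.57606934, 0.37388265]), 'orientation': array([0.77388604, 0.6180563 , 0.08498935, 0.10901203])}
```

View pics/side0.png

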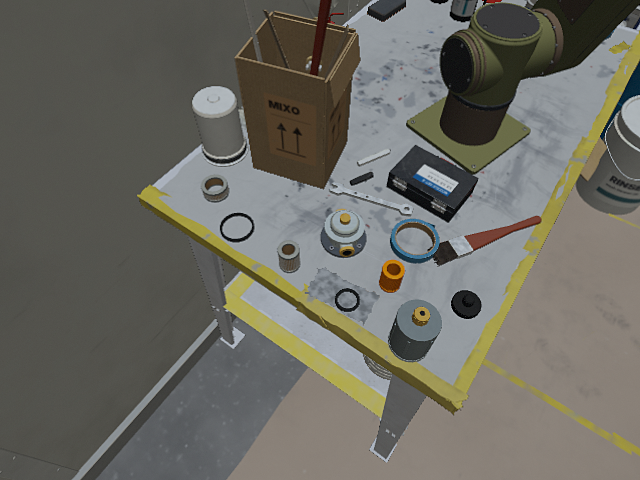

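View pics/top0.png

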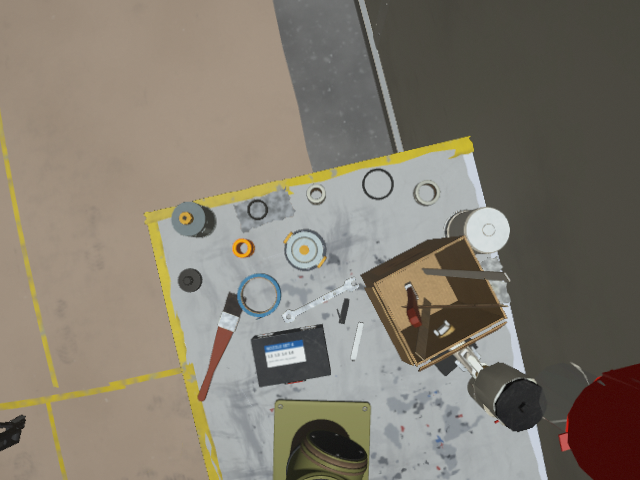

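View pics/wrist0.png

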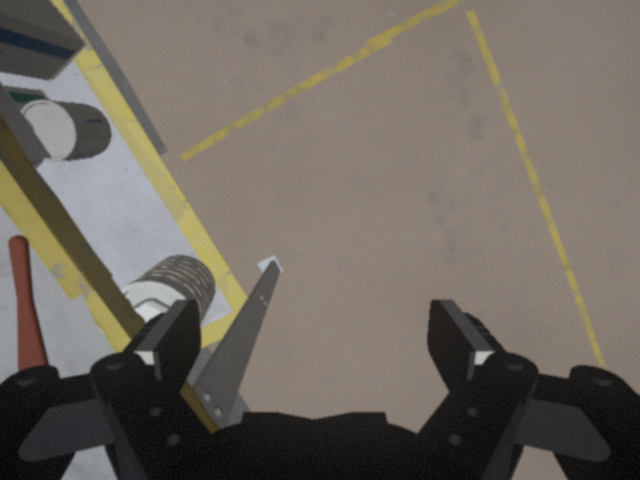

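Side view: bowl (415,330), cap (466,303), head (344,232), large seal (237,227), tall element (289,256). Look-alikes are the orange element (392,275), short element (215,188), small seal (347,299) and blue tape (413,240). In the top view the same parts are bowl (193,219), cap (190,280), head (304,250), seal (378,184) and element (316,194).

```bash
cat > h.py <<'E'
from cell import env, read_camera, camera_params, spotter
import cv2, numpy as np
from scipy.spatial.transform import Rotation as R
def ray(p,px):
    u=cv2.undistortPoints(np.array([[px]],float),p['K'],p['dist'])[0,0]
    d=R.from_quat(p['orientation']).apply([u[0],u[1],1]); return np.array(p['origin']),d/np.linalg.norm(d)
def atz(p,px,z):
    o,d=ray(p,px); return o+d*(z-o[2])/d[2]
def proj(p,X):
    r=R.from_quat(p['orientation']).inv(); X=np.atleast_2d(X)
    return cv2.projectPoints(r.apply(X-p['origin']),np.zeros(3),np.zeros(3),p['K'],p['dist'])[0][:,0]
def tri(a,b):
    (o1,d1),(o2,d2)=a,b
    A=np.stack([d1,-d2],1); t=np.linalg.lstsq(A,o2-o1,rcond=None)[0]
    p,q=o1+t[0]*d1,o2+t[1]*d2; return (p+q)/2,np.linalg.norm(p-q)
def circ(X,r,z,n=60):
    a=np.linspace(0,2*np.pi,n); return np.c_[X[0]+r*np.cos(a),X[1]+r*np.sin(a),np.full(n,z)]
E
python3 - <<'E'
from h import *
names=["filter_head","seal","element","end_cap","bowl","short_element","small_seal"]
P={c:camera_params(c) for c in("top","side")}
for c in P: cv2.imwrite(f"pics/{c}1.png",read_camera(c))
for n in names:
    for c in P:
        r=spotter.spot_point(n,c)
        print(n,c,[(np.round(x['pixel'],1).tolist(),round(x['conf'],2),np.round(atz(P[c],x['pixel'],0)[:2],4).tolist()) for x in r[:3]])
print(env.get_state()['time'])
E
```

```text
filter_head top [([302.0, 255.6], 0.64, [0.4105, 0.0508])]
filter_head side [([342.7, 240.0], 0.59, [0.4267, 0.0491])]
seal top [([375.6, 183.0], 0.64, [0.5709, -0.1032])]
seal side [([237.2, 227.7], 0.75, [0.5685, -0.106])]
element top [([245.3, 247.1], 0.58, [0.4253, 0.1733])]
element side [([392.0, 284.3], 0.87, [0.4216, 0.1793]), ([288.3, 262.7], 0.62, [0.5398, 0.022])]
end_cap top [([193.3, 279.8], 0.86, [0.3516, 0.2842])]
end_cap side []
bowl top [([200.6, 221.7], 0.55, [0.4774, 0.2723])]
bowl side [([405.4, 340.8], 0.63, [0.4808, 0.2703])]
short_element top [([424.3, 196.1], 0.65, [0.5457, -0.2091]), ([306.5, 253.6], 0.61, [0.415, 0.0413])]
short_element side [([215.1, 193.0], 0.83, [0.554, -0.2086])]
small_seal top [([258.9, 210.2], 0.46, [0.5055, 0.1464])]
small_seal side [([343.7, 301.6], 0.57, [0.5129, 0.1489])]
0.95
```

```bash
cat > fit.py <<'E'
from h import *
from scipy.optimize import minimize
SH={"seal":[(34,0),(34,8)],"element":[(20,0),(20,54)],"end_cap":[(25,0),(25,14),(9,14),(9,30)],"bowl":[(34.5,0),(34.5,96),(12,96),(12,119)],
"short_element":[(27,0),(27,28)],"small_seal":[(23,0),(23,8)],"filter_head":[(45,0),(45,8)]}
def sil(p,name,X):
    m=np.zeros((480*4,640*4),np.uint8); s=SH[name]
    for i in range(0,len(s),2):
        pts=np.vstack([proj(p,circ(X,r/1000,X[2]+z/1000)) for r,z in s[i:i+2]])
        cv2.fillConvexPoly(m,cv2.convexHull(np.round((pts*4+1.5)).astype(np.int32)),1)
    return m
def fill(px):
    m=px.astype(np.uint8); c,_=cv2.findContours(m,cv2.RETR_EXTERNAL,cv2.CHAIN_APPROX_NONE)
    o=np.zeros_like(m); cv2.drawContours(o,[max(c,key=cv2.contourArea)],-1,1,-1); return o
def fitmask(p,name,mask,x0,z=0):
    M=cv2.resize(mask,(2560,1920),interpolation=cv2.INTER_NEAREST)
    def f(x):
        s=sil(p,name,[x[0]/100,x[1]/100,z]); return 1-(s&M).sum()/max(1,(s|M).sum())
    r=minimize(f,np.array(x0[:2])*100,method="Nelder-Mead",options=dict(initial_simplex=np.array(x0[:2])*100+np.array([[0,0],[1,0],[0,1]]),xatol=.005,fatol=1e-4))
    return r.x/100,1-r.fun
E
python3 - <<'E'
from fit import *
G={"seal":(.57,-.104),"element":(.54,.022),"end_cap":(.352,.284),"bowl":(.479,.271)}
P={c:camera_params(c) for c in("top","side")}
I={c:read_camera(c) for c in P}
for n in G:
  for c in P:
    for r in spotter.regions_of(n,c):
        w=atz(P[c],r['pixel'],.0)
        if np.linalg.norm(w[:2]-G[n])<.1:
            x,iou=fitmask(P[c],n,fill(r['pixels']),G[n]); print(n,c,np.round(x,4),round(iou,3),r['pixel'])
            m=cv2.resize(sil(P[c],n,[*x,0]),(640,480),interpolation=cv2.INTER_NEAREST)
            k,_=cv2.findContours(m,cv2.RETR_EXTERNAL,cv2.CHAIN_APPROX_NONE); cv2.drawContours(I[c],k,-1,(0,0,255),1)
            break
for a,b in [((362,273),(359,30)),((362,273),(330,75)),((465,238),(330,75)),((465,238),(236,58))]:
    print(tri(ray(P['top'],a),ray(P['side'],b)))
cv2.imwrite("pics/ft.png",cv2.resize(I['top'][150:310,150:450],None,fx=2.6,fy=2.6,interpolation=2)); cv2.imwrite("pics/fs.png",cv2.resize(I['side'][170:370,190:500],None,fx=2.5,fy=2.5,interpolation=2))
E
```

```text
seal top [ 0.5689 -0.098 ] 0.154 [363.8, 184.0]
seal side [ 0.57  -0.106] 0.245 [228.1, 238.7]
element top [0.5404 0.0244] 0.946 [314.4, 190.9]
element side [0.5384 0.0251] 0.923 [289.7, 252.5]
end_cap top [0.3514 0.2907] 0.941 [191.3, 279.1]
end_cap side [0.3519 0.2921] 0.945 [465.0, 303.0]
bowl top [0.478 0.272] 0.941 [194.1, 220.1]
bowl side [0.479  0.2747] 0.968 [411.7, 332.1]
(array([ 0.37974904, -0.03151262,  0.38099933]), np.float64(0.04106194557928999))
(array([ 0.38814129, -0.05137437,  0.30029795]), np.float64(0.005609936486659588))
(array([ 0.40088286, -0.145832  ,  0.28562628]), np.float64(0.1588481926585503))
(array([ 0.44826859, -0.21937594,  0.2652544 ]), np.float64(0.0003965809980393917))
```

View pics/ft.png

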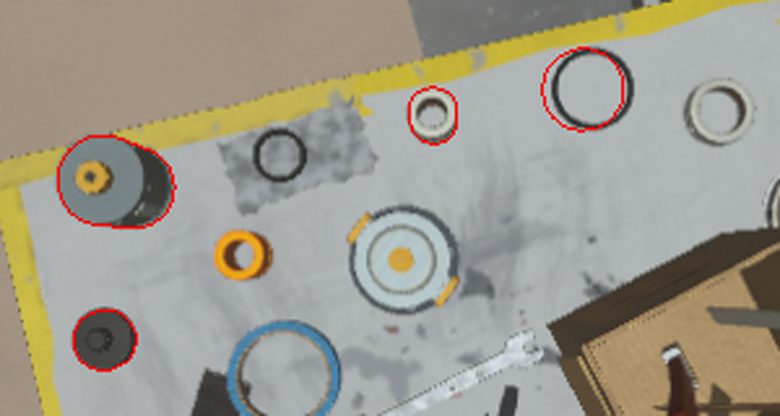

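View pics/fs.png

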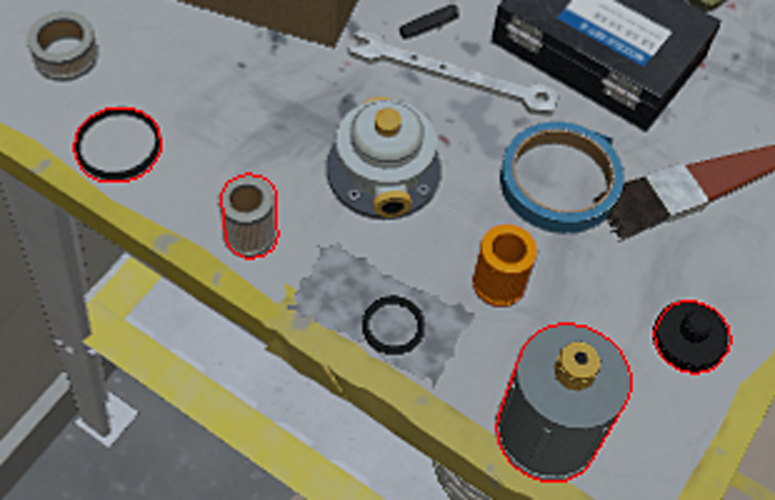

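```bash
cat >> h.py <<'E'
def go(x,y,z,yaw=None,cmd=None):
    """print shift (cm) in tool axes and roll; yaw=world angle of tool y (mod pi, nearest)"""
    s=env.get_state(); p=s['ee_pos']; r=R.from_quat(s['tool_rot'])
    d=r.inv().apply(np.array([x,y,z])-p)*100
    ty=r.apply([0,1,0]); cur=np.arctan2(ty[1],ty[0]); roll=0
    if yaw is not None: roll=-((yaw-cur+np.pi)%(2*np.pi)-np.pi)
    print("shift cm",np.round(d,2),"roll",round(roll,3),"curyaw",round(cur,3),"j",np.round(s['joint_pos'],2),"p",np.round(p,4),"t",round(s['time'],2))
E
python3 - <<'E'
from h import *
go(.48,.16,.32,1.571+.3)
go(.48,.16,.32,1.346-.95)
s=env.get_state(); print(R.from_quat(s['tool_rot']).as_matrix().round(3))
print(camera_params('wrist')['origin']-s['ee_pos'])
E
```

```text
shift cm [-43.25 -31.24 -11.44] roll -0.524 curyaw 1.347 j [ 1.27  0.31  1.51 -0.    1.33 -0.07] p [0.1276 0.5606 0.2056] t 1.45
shift cm [-43.25 -31.24 -11.44] roll 0.951 curyaw 1.347 j [ 1.27  0.31  1.51 -0.    1.33 -0.07] p [0.1276 0.5606 0.2056] t 1.45
[[-0.975  0.222  0.   ]
 [ 0.222  0.975 -0.   ]
 [-0.    -0.    -1.   ]]
[-0.06754694  0.01572028  0.16898213]
```

Call:
servo_tool --plan '[[[-43.2, -31.2, -11.4, 1.03], [-43.2, -31.2, -11.4, 1.03], [-43.2, -31.2, -11.4, 1.03], [-43.2, -31.2, -11.4, 1.03], [-43.2, -31.2, -11.4, 1.03], [-43.2, -31.2, -11.4, 1.03], [-43.2, -31.2, -11.4, 1.03], [-43.2, -31.2, -11.4, 1.03], [-43.2, -31.2, -11.4, 1.03], [-43.2, -31.2, -11.4, 1.03], [-43.2, -31.2, -11.4, 1.03], [-43.2, -31.2, -11.4, 1.03], [-43.2, -31.2, -11.4, 1.03], [-43.2, -31.2, -11.4, 1.03], [-43.2, -31.2, -11.4, 1.03], [-43.2, -31.2, -11.4, 1.03]]]'

```text
time: 2.78
ee_pos: [0.4792, 0.1605, 0.3193]
tool_rot: [0.587, 0.809, -0.0, -0.001]
ft_force: [-0.7, 0.4, 0.2]
width: 1.002
```

```bash
python3 - <<'E'
from h import *
go(.5,.0,.3,0.05)
for c in("side","wrist","top"): cv2.imwrite(f"pics/{c}2.png",read_camera(c))
E
```

```text
shift cm [-15.91  -3.     1.92] roll 0.266 curyaw 0.316 j [ 0.24  0.14  1.45  0.    1.55 -0.08] p [0.4792 0.1605 0.3193] t 2.78
```

View pics/side2.png

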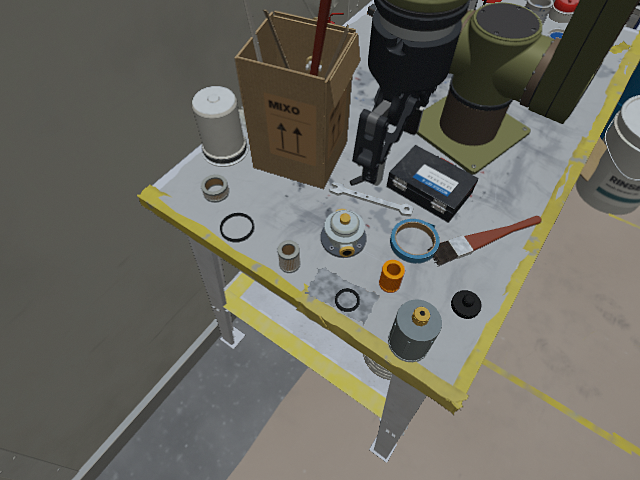

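View pics/wrist2.png

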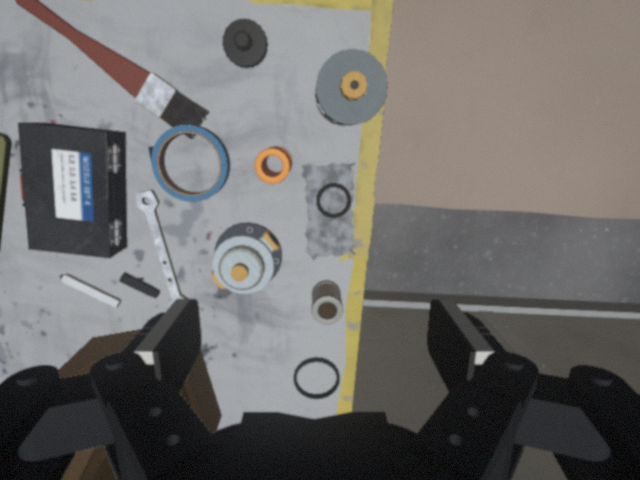

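View pics/top2.png

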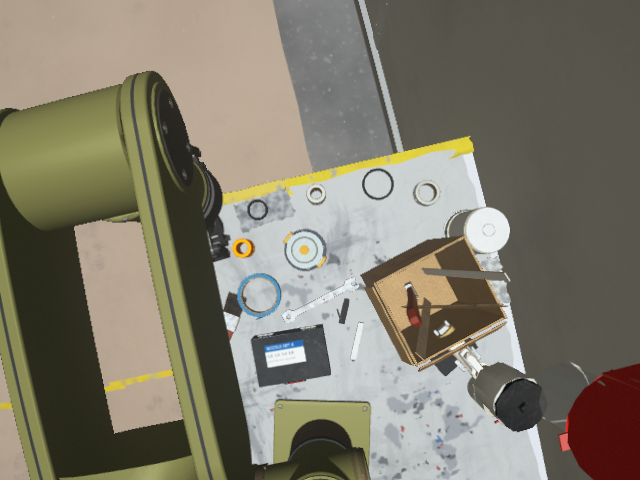

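```bash
python3 - <<'E'
from h import *
a=cv2.imread("pics/top2.png")[220:390,340:560]; b=cv2.imread("pics/side0.png")[0:200,200:400]
a=cv2.resize(a,(776,600),interpolation=2); cv2.imwrite("pics/bx1.png",a)
cv2.imwrite("pics/bx2.png",cv2.resize(b,(600,600),interpolation=2))
E
```

```text
(no output)
```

View pics/bx1.png

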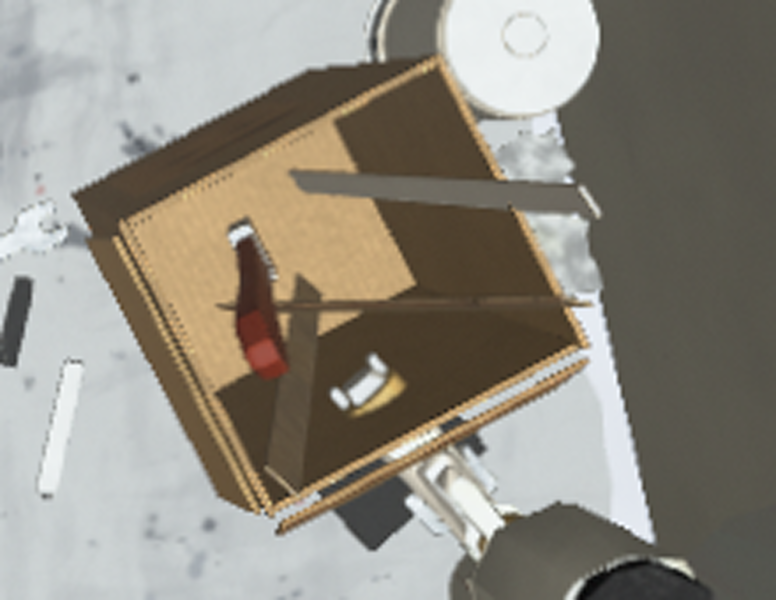

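View pics/bx2.png

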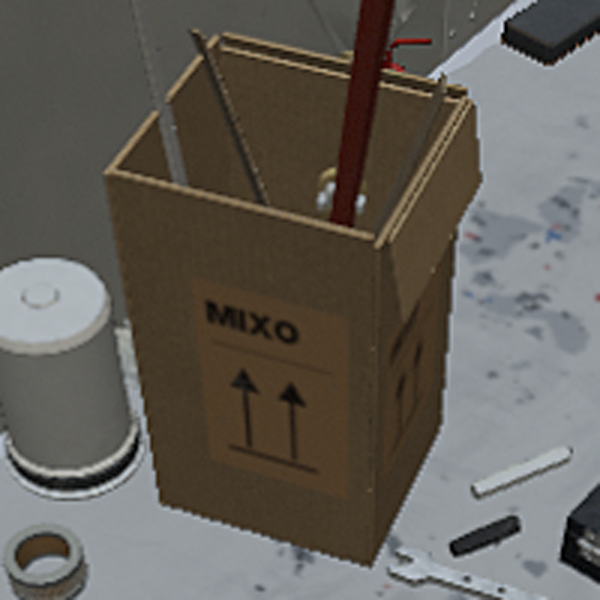

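```bash
python3 - <<'E'
from h import *
T,S=camera_params('top'),camera_params('side')
for a,b in [((415,322),(329,-10)),((415,322),(333,-50)),((408,286),(315,70)),((418,368),(357,30)),((425,305),(347,25)),((425,299),(347,25)),((417,356),(347,27))]: print(a,b,tri(ray(T,a),ray(S,b)))
for z in(.3,.4,.5,.6): print(z,atz(T,(415,322),z),proj(S,atz(T,(415,322),z)))
E
```

```text
(415, 322) (329, -10) (array([ 0.33002861, -0.11995215,  0.37953424]), np.float64(0.0007409930942170092))
(415, 322) (333, -50) (array([ 0.3379091 , -0.10699303,  0.44020017]), np.float64(0.0018272865494714443))
(408, 286) (315, 70) (array([ 0.36326381, -0.12560324,  0.2566132 ]), np.float64(0.01661106959535356))
(418, 368) (357, 30) (array([ 0.23944809, -0.1476852 ,  0.26831319]), np.float64(0.003499378034242032))
(425, 305) (347, 25) (array([ 0.32766212, -0.1219818 ,  0.32833997]), np.float64(0.05855061771879402))
(425, 299) (347, 25) (array([ 0.3351466 , -0.11823843,  0.33385404]), np.float64(0.06424187955355817))
(417, 356) (347, 27) (array([ 0.26424922, -0.14394336,  0.28523196]), np.float64(0.0021703769405605733))
0.3 [ 0.31818727 -0.13554808  0.3       ] [[327.21624138  32.79877243]]
0.4 [ 0.33273236 -0.11562385  0.4       ] [[330.17921177 -22.66753602]]
0.5 [ 0.34727746 -0.09569961  0.5       ] [[334.21306728 -98.21092521]]
0.6 [ 0.36182255 -0.07577538  0.6       ] [[ 340.04615299 -207.50793382]]
```

```bash
python3 - <<'E'
from h import *
go(.57,.03,.36,0.05)
E
```

```text
shift cm [-15.38   4.58  -4.1 ] roll 0.269 curyaw 0.319 j [ 0.24  0.14  1.45  0.    1.55 -0.08] p [0.4782 0.1617 0.3192] t 2.93
```

Call:
servo_tool --plan '[[[-15.4, 4.6, -4.1, -1.25], [-15.4, 4.6, -4.1, -1.25], [-15.4, 4.6, -4.1, -1.25], [-15.4, 4.6, -4.1, -1.25], [-15.4, 4.6, -4.1, -1.25], [-15.4, 4.6, -4.1, -1.25], [-15.4, 4.6, -4.1, -1.25], [-15.4, 4.6, -4.1, -1.25], [-15.4, 4.6, -4.1, -1.25], [-15.4, 4.6, -4.1, -1.25], [-15.4, 4.6, -4.1, -1.25], [-15.4, 4.6, -4.1, -1.25]]]'

```text
time: 3.93
ee_pos: [0.5708, 0.03, 0.3605]
tool_rot: [0.002, 1.0, 0.0, -0.0]
ft_force: [-0.2, -0.3, -0.1]
width: 1.004
```

```bash
python3 - <<'E'
from h import *
go(.57,-.105,.3,1.57)
for c in("side","wrist","top"): cv2.imwrite(f"pics/{c}3.png",read_camera(c))
print(camera_params('wrist')['origin'])
E
```

```text
shift cm [  0.02 -13.5    6.04] roll -0.003 curyaw 1.567 j [-0.02  0.23  1.24  0.    1.68 -1.59] p [0.5708 0.03   0.3605] t 3.93
[0.50181552 0.02988864 0.52957287]
```

View pics/wrist3.png

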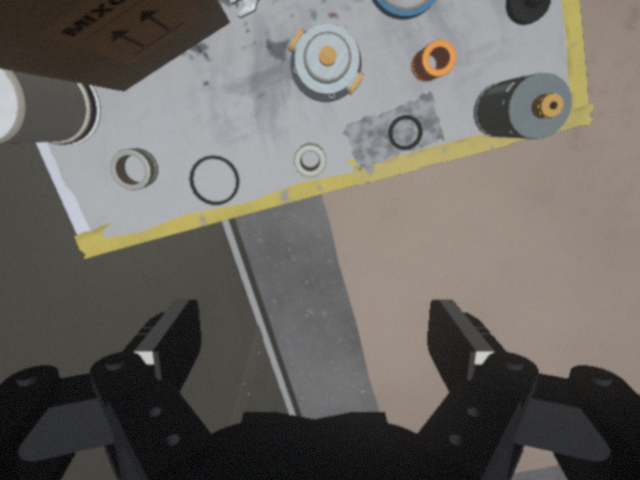

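View pics/side3.png

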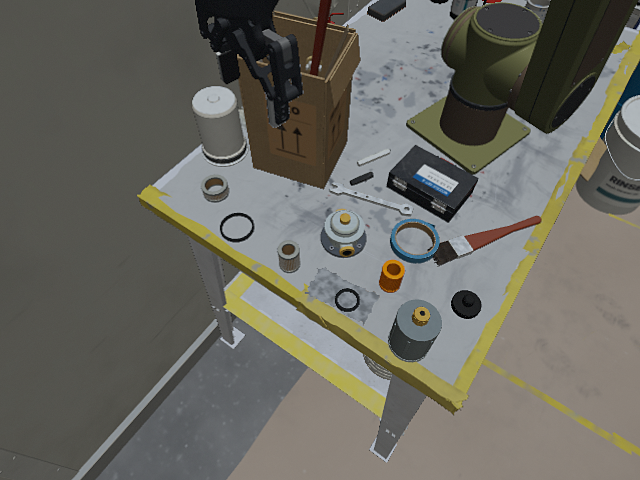

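View pics/top3.png

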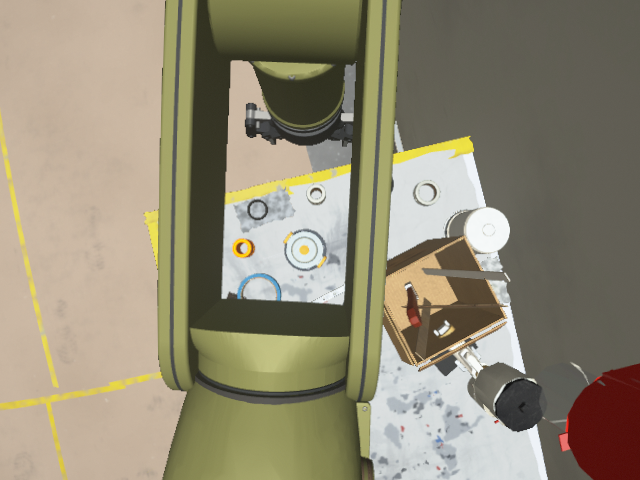

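```bash
python3 - <<'E'
from h import *
p=camera_params('wrist'); s=env.get_state()['ee_pos']; o=p['origin'].copy()
print(R.from_quat(p['orientation']).as_matrix()[:,2])
for T in [(.75,-.1,.36),(.85,-.1,.36),(.8,-.1,.45),(.6,.1,.5),(.5,0,.7),(.6,0,.6)]:
    p['origin']=o+np.array(T)-s
    print(T,[proj(p,X)[0].round() for X in ((.33,-.12,.38),(.335,-.11,.45),(.347,-.095,.5))])
E
```

```text
[ 0.2734156  -0.00258422 -0.96189252]
(0.75, -0.1, 0.36) [array([ 381., 1400.]), array([ -1412., -50505.]), array([ 306., 1069.])]
(0.85, -0.1, 0.36) [array([  5064., 100697.]), array([  200., -3868.]), array([ 308., 1182.])]
(0.8, -0.1, 0.45) [array([ 265., -765.]), array([ 343., 1253.]), array([ -4018., 612817.])]
(0.6, 0.1, 0.5) [array([ -46., -205.]), array([-154., -311.]), array([-255., -407.])]
(0.5, 0, 0.7) [array([210.,  39.]), array([202.,  29.]), array([204.,  29.])]
(0.6, 0, 0.6) [array([ 171., -115.]), array([ 150., -168.]), array([ 143., -207.])]
```

```bash
python3 - <<'E'
from h import *
p=camera_params('wrist'); st=env.get_state(); s=st['ee_pos']; o=p['origin'].copy(); q=R.from_quat(p['orientation'])
out=[]
for x in np.arange(.35,.7,.05):
 for y in np.arange(-.1,.25,.05):
  if not .42<np.hypot(x,y)<.7: continue
  for z in (.36,.45,.5):
   for yaw in np.arange(-1.2,2.3,.3):
    if abs(np.arctan2(y,x)-yaw)>2.5: continue
    r=R.from_euler('z',yaw-1.567)
    pp=dict(p); pp['origin']=np.array([x,y,z])+r.apply(o-s); pp['orientation']=(r*q).as_quat()
    X=[(.31,-.14,.26),(.33,-.12,.38),(.335,-.11,.42),(.347,-.095,.5)]
    cz=[(r*q).inv().apply(np.array(a)-pp['origin'])[2] for a in X]
    if min(cz)<.1: continue
    u=proj(pp,X)
    if all((u[:,0]>10)&(u[:,0]<630)&(u[:,1]>10)&(u[:,1]<300)):
        out.append((abs(x-s[0])+abs(y-s[1])+abs(z-s[2])+.05*abs(yaw-1.57),x,y,z,yaw,u.round().tolist()))
out.sort(key=lambda a:a[0])
for a in out[:6]: print(a)
E
```

```text
(np.float64(0.29327285817059173), np.float64(0.44999999999999996), np.float64(-0.05), 0.45, np.float64(1.5000000000000002), [[198.0, 51.0], [176.0, 46.0], [170.0, 38.0], [127.0, 17.0]])
(np.float64(0.29327285817059173), np.float64(0.44999999999999996), np.float64(0.0), 0.5, np.float64(1.5000000000000002), [[163.0, 65.0], [131.0, 67.0], [118.0, 64.0], [64.0, 62.0]])
(np.float64(0.3082728581705917), np.float64(0.44999999999999996), np.float64(-0.05), 0.45, np.float64(1.2000000000000004), [[162.0, 95.0], [130.0, 98.0], [115.0, 95.0], [44.0, 93.0]])
(np.float64(0.3082728581705917), np.float64(0.44999999999999996), np.float64(0.0), 0.5, np.float64(1.2000000000000004), [[137.0, 118.0], [101.0, 130.0], [85.0, 132.0], [24.0, 148.0]])
(np.float64(0.3232728581705917), np.float64(0.44999999999999996), np.float64(0.0), 0.5, np.float64(0.9000000000000006), [[129.0, 174.0], [93.0, 197.0], [76.0, 203.0], [15.0, 236.0]])
(np.float64(0.3432728581705918), np.float64(0.44999999999999996), np.float64(-0.05), 0.5, np.float64(1.5000000000000002), [[213.0, 61.0], [201.0, 61.0], [200.0, 57.0], [185.0, 51.0]])
```

Call:
servo_tool --plan '[[[12, -3, -14, 0], [12, -3, -14, 0], [12, -3, -14, 0], [12, -3, -14, 0], [12, -3, -14, 0], [12, -3, -14, 0], [12, -3, -14, 0]]]'

```text
time: 4.67
ee_pos: [0.4512, -0.0009, 0.5019]
tool_rot: [0.003, 1.0, -0.0, 0.002]
ft_force: [1.4, 1.0, -0.1]
width: 1.0
```

```bash
python3 - <<'E'
from h import *
go(.57,-.105,.3,1.57)
for c in("wrist",): cv2.imwrite(f"pics/{c}4.png",read_camera(c))
print(camera_params('wrist'))
E
```

```text
shift cm [-11.85 -10.34  20.24] roll -0.004 curyaw 1.566 j [-0.1   0.03  1.14  0.    1.96 -1.66] p [ 0.4512 -0.0009  0.5019] t 4.67
{'K': array([[384.59799735,   0.        , 313.78429163],
       [  0.        , 384.59799735, 237.0843328 ],
       [  0.        ,   0.        ,   1.        ]]), 'dist': array([-0.02165895,  0.        ,  0.        ,  0.        ,  0.        ]), 'origin': array([ 3.82033797e-01, -2.82478735e-04,  6.69095916e-01]), 'orientation': array([0.70175479, 0.69884429, 0.09720381, 0.09853065])}
```

View pics/wrist4.png

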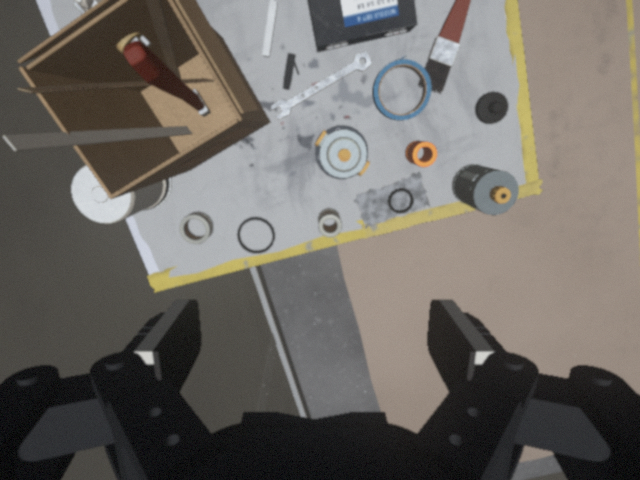

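```bash
python3 - <<'E'
from h import *
T,W=camera_params('top'),camera_params('wrist')
for a,b in [((415,322),(133,53)),((415,322),(140,60)),((425,299),(140,85))]: print(tri(ray(T,a),ray(W,b)))
print(env.get_state()['joint_pos'])
# kinematics fit: r=a1+L2 s2+L3 s23 ; z=C+L2 c2+L3 c23
D=[(np.hypot(.1276,.5606),.2056,.30756,.30756+1.50768),(np.hypot(.4792,.1605),.3193,.14,1.59),(np.hypot(.5708,.03),.3605,.23,1.47)]
j=env.get_state(); D.append((np.hypot(*j['ee_pos'][:2]),j['ee_pos'][2],j['joint_pos'][1],j['joint_pos'][1]+j['joint_pos'][2]))
A=[];B=[]
for r,z,a,b in D:
    A+=[[1,0,np.sin(a),np.sin(b)],[0,1,np.cos(a),np.cos(b)]];B+=[r,z]
x,res,rk,sv=np.linalg.lstsq(np.array(A),B,rcond=None); print(x,np.array(A)@x-B,sv)
A5=np.hstack([A,[[np.cos(i[3])] if k==0 else [-np.sin(i[3])] for i in D for k in(0,1)]])
x,res,rk,sv=np.linalg.lstsq(A5,B,rcond=None); print(x,A5@x-B,sv)
E
```

```text
(array([ 0.33463987, -0.11451295,  0.40611504]), np.float64(0.0020326194113276888))
(array([ 0.33397705, -0.11809617,  0.38820613]), np.float64(0.0058725838805119964))
(array([ 0.35233203, -0.14134316,  0.33823798]), np.float64(0.009273046217402402))
[-9.56367947e-02  3.48537837e-02  1.14272360e+00  2.37317407e-04
  1.96339194e+00 -1.66165749e+00]
[ 0.02677689 -0.09291894  0.42388896  0.43647207] [ 0.00366081 -0.00015442  0.01695514 -0.00085867 -0.0139171   0.00322781
 -0.00669886 -0.00221472] [2.97642553 2.64876054 0.32403147 0.14128794]
[ 0.00426951 -0.19211966  0.62859127  0.4166127   0.10298139] [-1.06840307e-03  6.27863443e-04  1.17935535e-03  5.90649575e-05
  8.47060132e-04 -1.11820020e-03 -9.58012410e-04  4.31271796e-04] [3.447716   2.80981437 0.32686225 0.32394942 0.08009633]
```

Call:
servo_tool --plan '[[[-11.9, -10.3, 20.2, 0], [-11.9, -10.3, 20.2, 0], [-11.9, -10.3, 20.2, 0], [-11.9, -10.3, 20.2, 0], [-11.9, -10.3, 20.2, 0], [-11.9, -10.3, 20.2, 0], [-11.9, -10.3, 20.2, 0], [-11.9, -10.3, 20.2, 0], [-11.9, -10.3, 20.2, 0]]]'

```text
time: 5.47
ee_pos: [0.5694, -0.1038, 0.2968]
tool_rot: [0.002, 1.0, 0.001, -0.002]
ft_force: [-1.2, 0.6, 0.6]
width: 1.001
```

```bash
python3 - <<'E'
from h import *
from scipy.optimize import least_squares
j=env.get_state(); go(.57,-.105,.15,1.57); print(j['joint_pos'][:3].tolist(),j['ee_pos'].tolist(),j['ft_force'])
for c in("side","top","wrist"): cv2.imwrite(f"pics/{c}5.png",read_camera(c))
# data: (x,y,z,q1,q2,q3)
D=[(.1276,.5606,.2056,1.27346589,3.07561775e-01,1.50768520),(.4512,-.0009,.5019,-9.56367947e-02,3.48537837e-02,1.14272360),(*j['ee_pos'],*j['joint_pos'][:3])]
A=[];B=[]
for x,y,z,q1,a,q3 in D:
    b=a+q3; r=x*np.cos(q1)+y*np.sin(q1); lat=-x*np.sin(q1)+y*np.cos(q1)
    print('r',r,'lat',lat)
    A+=[[1,0,np.sin(a),np.sin(b),np.cos(b)],[0,1,np.cos(a),np.cos(b),-np.sin(b)]];B+=[r,z]
A=np.array(A); x,res,rk,sv=np.linalg.lstsq(A,B,rcond=None); print(x,A@x-B,sv)
x,res,rk,sv=np.linalg.lstsq(A[:,:4],B,rcond=None); print(x,A[:,:4]@x-B,sv)
E
```

```text
shift cm [-0.12 -0.14 14.68] roll -0.003 curyaw 1.567 j [-0.25  0.26  1.34  0.    1.54 -1.82] p [ 0.5694 -0.1038  0.2968] t 5.47
[-0.253701978887027, 0.26023511925876835, 1.344482467987426] [0.5694121586963521, -0.10383442904729909, 0.2967699131289061] [-1.15373736  0.56854537  0.61167945]
r 0.5733848119321646 lat 0.04223715716660126
r 0.44922408717898116 lat 0.04218968473704325
r 0.5772465337056133 lat 0.042405594579872724
[ 2.34902219e-04 -1.90348267e-01  6.24103991e-01  4.20642784e-01
  1.00720288e-01] [-0.00045074 -0.00066193 -0.00010933 -0.00038164  0.00056007  0.00104358] [2.98228805 2.42803661 0.32424217 0.32347832 0.02872269]
[ 0.02272736 -0.0679611   0.39747672  0.44764957] [ 0.00401409 -0.00307781  0.0008392  -0.00110273 -0.00485328  0.00418054] [2.57613235 2.2888644  0.32347832 0.14143426]
```

View pics/side5.png

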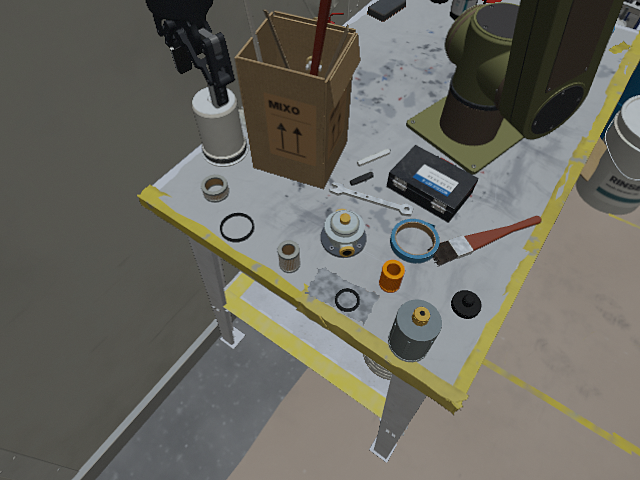

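View pics/top5.png

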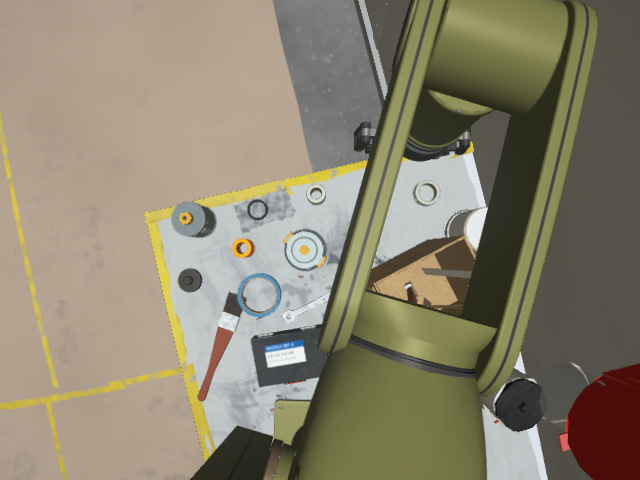

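View pics/wrist5.png

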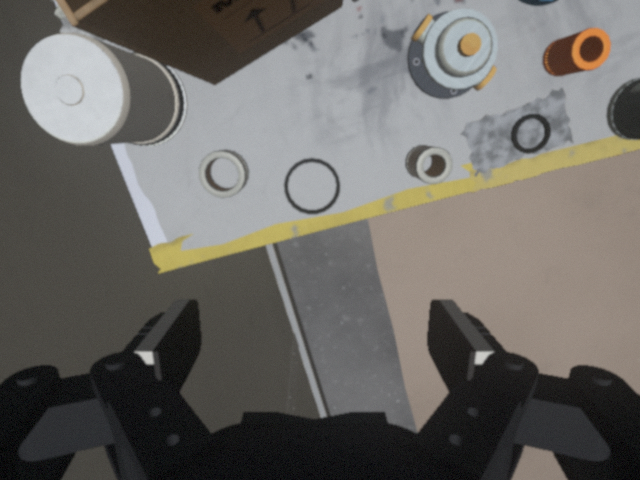

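```bash
cat > kin.py <<'E'
import numpy as np
from scipy.optimize import fsolve
a1,C,L2,L3,e=.0002,-.1903,.6241,.4206,.1007
def ik(x,y,z):
    rr=np.hypot(x,y); lat=.0423; r=np.sqrt(rr*rr-lat*lat); q1=np.arctan2(y,x)-np.arctan2(lat,r)
    f=lambda q:[a1+L2*np.sin(q[0])+L3*np.sin(q[1])+e*np.cos(q[1])-r, C+L2*np.cos(q[0])+L3*np.cos(q[1])-e*np.sin(q[1])-z]
    a,b=fsolve(f,[.3,1.7]); return q1,a,b,r
E
python3 - <<'E'
from kin import *
for X in [(.569,-.104,.297),(.569,-.105,.1),(.569,-.105,.0),(.415,.05,.05),(.415,.05,.25),(.54,.024,.03)]:
    q1,a,b,r=ik(*X); print(X,np.round([q1,a,b-a,np.degrees(b)-90,r],3))
E
```

```text
(0.569, -0.104, 0.297) [-0.254  0.259  1.348  2.085  0.577]
(0.569, -0.105, 0.1) [-0.256  0.41   1.636 27.231  0.577]
(0.569, -0.105, 0.0) [-0.256  0.535  1.73  39.801  0.577]
(0.415, 0.05, 0.05) [1.9000e-02 2.8300e-01 2.0320e+00 4.2629e+01 4.1600e-01]
(0.415, 0.05, 0.25) [ 0.019  0.038  1.735 11.618  0.416]
(0.54, 0.024, 0.03) [-3.400e-02  4.520e-01  1.792e+00  3.859e+01  5.390e-01]
```

```bash
python3 - <<'E'
from h import *
T=camera_params('top'); s=env.get_state()
e=s['ee_pos']; q1=s['joint_pos'][0]; u=np.array([np.cos(q1),np.sin(q1),0]); l=np.array([-u[1],u[0],0])
for h in(.2,.25,.3,.33,.36): print(h,[proj(T,e+[0,0,h]+l*k)[0].round() for k in(0,.07,-.07)], [proj(T,e+[0,0,h]-u*b)[0].round() for b in (.1,.2,.24)])
E
```

```text
0.2 [array([426., 119.]), array([366., 102.]), array([487., 137.])] [array([402., 206.]), array([377., 294.]), array([367., 330.])]
0.25 [array([437., 106.]), array([370.,  86.]), array([503., 126.])] [array([411., 201.]), array([383., 299.]), array([372., 338.])]
0.3 [array([450.,  89.]), array([375.,  67.]), array([524., 111.])] [array([421., 195.]), array([390., 305.]), array([378., 349.])]
0.33 [array([460.,  77.]), array([379.,  53.]), array([539., 101.])] [array([429., 191.]), array([396., 309.]), array([382., 356.])]
0.36 [array([471.,  63.]), array([384.,  38.]), array([555.,  89.])] [array([438., 186.]), array([402., 314.]), array([387., 365.])]
```

```bash
cat >> h.py <<'E'
def blob(im,box,fn):
    x0,y0,x1,y1=box; m=fn(im[y0:y1,x0:x1].astype(int)).astype(np.uint8)
    n,l,st,ce=cv2.connectedComponentsWithStats(m); k=1+np.argmax(st[1:,4]); mm=(l==k).astype(np.uint8)
    c,_=cv2.findContours(mm,cv2.RETR_EXTERNAL,cv2.CHAIN_APPROX_NONE); h=cv2.convexHull(max(c,key=cv2.contourArea))
    M=cv2.moments(h); e=cv2.fitEllipse(h) if len(h)>5 else None
    return np.array([x0+M['m10']/M['m00'],y0+M['m01']/M['m00']]),st[k,4],np.sqrt(M['m00']/np.pi),(x0+st[k,0],y0+st[k,1],st[k,2],st[k,3])
dark=lambda a:a.max(2)<70
brass=lambda a:(a[:,:,2]-a[:,:,0]>70)
E
python3 - <<'E'
from h import *
for c,f,b,hb in [("top","top2",(355,160,400,205),(292,238,318,264)),("side","side5",(215,205,262,250),(336,208,356,226)),("wrist","wrist5",(275,145,350,225),(455,28,485,60))]:
    im=cv2.imread(f"pics/{f}.png"); p=camera_params(c)
    u,a,r,bb=blob(im,b,dark); print(c,'seal',u.round(1),a,round(r,1),bb,atz(p,u,.005).round(4))
    u,a,r,bb=blob(im,hb,brass); print(c,'nip',u.round(1),a,round(r,1),bb,atz(p,u,.072).round(4))
E
```

```text
top seal [376.5 182.1] 65 13.7 (np.int32(363), np.int32(169), np.int32(30), np.int32(29)) [ 0.5722 -0.1046  0.005 ]
top nip [303.7 249.4] 71 4.4 (np.int32(299), np.int32(245), np.int32(10), np.int32(10)) [0.4236 0.0447 0.072 ]
side seal [236.6 227.1] 228 15.4 (np.int32(220), np.int32(213), np.int32(34), np.int32(29)) [ 0.57   -0.1047  0.005 ]
side nip [344.6 217.4] 70 4.3 (np.int32(340), np.int32(213), np.int32(10), np.int32(9)) [0.4257 0.0475 0.072 ]
wrist seal [310.4 203.5] 75 12.4 (np.int32(288), np.int32(196), np.int32(47), np.int32(17)) [ 0.5912 -0.1084  0.005 ]
wrist nip [470.   43.8] 309 9.6 (np.int32(461), np.int32(34), np.int32(19), np.int32(21)) [0.4247 0.0441 0.072 ]
```

```bash
python3 - <<'E'
from h import *
im=cv2.imread("pics/wrist5.png"); p=camera_params("wrist")
u,a,r,bb=blob(im,(275,145,350,225),lambda a:a.max(2)<100); print(u,a,r,bb,atz(p,u,.005).round(4))
go(.571,-.105,.10,1.57)
E
```

```text
[311.64245972 185.89479009] 452 27.095788463946075 (np.int32(285), np.int32(159), np.int32(54), np.int32(55)) [ 0.5695 -0.1068  0.005 ]
shift cm [-2.000e-02 -1.200e-01  2.005e+01] roll -0.002 curyaw 1.568 j [-0.25  0.26  1.34  0.    1.54 -1.82] p [ 0.5702 -0.1037  0.3005] t 5.62
```

Call:
servo_tool --plan '[[[0, -0.2, 7, 0], [0, -0.2, 10, 0], [0, -0.2, 13, 0], [0, -0.2, 16, 0], [0, -0.2, 18, 0], [0, -0.2, 20, 0], [0, -0.2, 20, 0], [0, -0.2, 20, 0]]]'

```text
time: 6.28
ee_pos: [0.5699, -0.1059, 0.0996]
tool_rot: [0.002, 1.0, -0.0, 0.0]
ft_force: [-0.1, -1.2, -0.0]
width: 1.002
```

```bash
python3 - <<'E'
from h import *
s=env.get_state(); print(s['joint_efforts'].round(2))
for c in("side","top","wrist"): cv2.imwrite(f"pics/{c}6.png",read_camera(c))
im=cv2.imread("pics/wrist6.png"); p=camera_params("wrist")
a=cv2.imread("pics/side6.png")[0:260,100:420];cv2.imwrite("pics/side6c.png",cv2.resize(a,None,fx=2.3,fy=2.3))
go(.571,-.105,.0,1.57)
print(proj(p,[(.57,-.1055,.005)]))
E
```

```text
[-3.000e-02 -4.674e+01 -2.023e+01 -0.000e+00  1.000e-02  0.000e+00]
shift cm [ 0.13  0.18 10.13] roll -0.003 curyaw 1.567 j [-0.26  0.41  1.64  0.    1.09 -1.82] p [ 0.5718 -0.1067  0.1013] t 6.43
[[315.7051317  225.74066723]]
```

View pics/side6c.png

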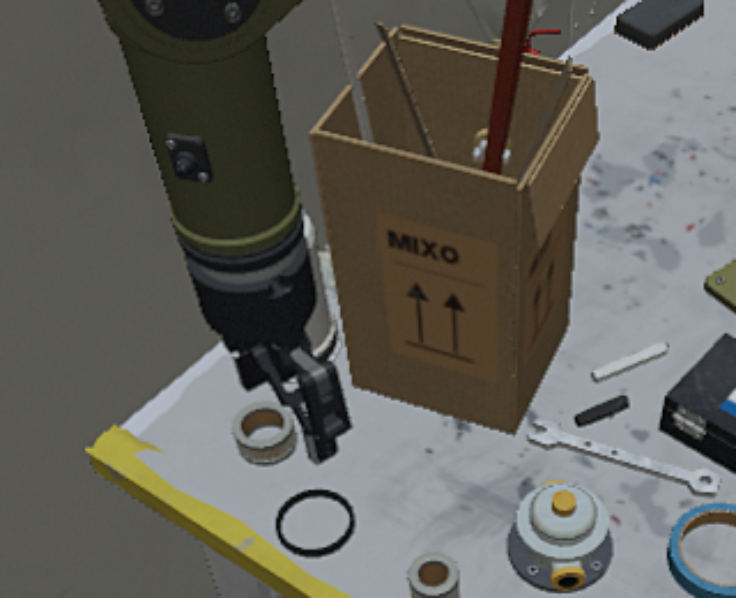

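View pics/wrist6.png

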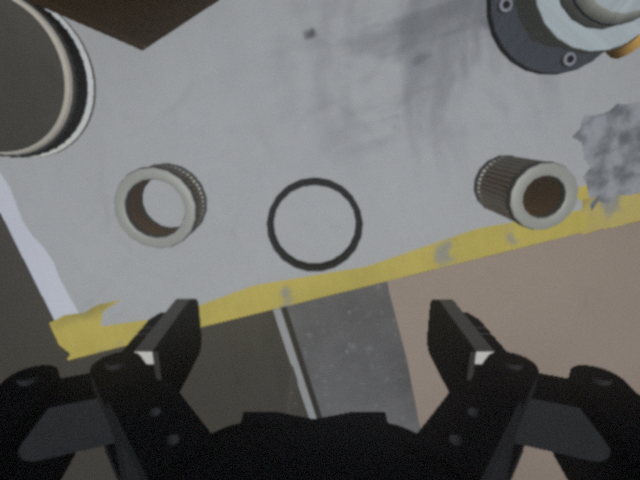

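```bash
python3 - <<'E'
from h import *
im=cv2.imread("pics/wrist6.png"); p=camera_params("wrist")
for t in(90,110,130):
    u,a,r,bb=blob(im,(260,170,370,280),lambda a:a.max(2)<t); print(u,a,r,bb,atz(p,u,.005).round(4))
go(*atz(p,u,.005)[:2],-.004,1.57)
E
```

```text
[314.22269681 224.25605715] 1697 46.48833157088827 (np.int32(267), np.int32(178), np.int32(95), np.int32(93)) [ 0.5689 -0.1066  0.005 ]
[314.27952955 224.22897275] 1969 46.96518238344846 (np.int32(267), np.int32(178), np.int32(96), np.int32(93)) [ 0.5689 -0.1065  0.005 ]
[314.24550168 224.28017454] 2291 47.55452224965299 (np.int32(266), np.int32(177), np.int32(97), np.int32(95)) [ 0.5689 -0.1065  0.005 ]
shift cm [ 0.33  0.02 10.53] roll -0.003 curyaw 1.567 j [-0.26  0.41  1.64  0.    1.09 -1.82] p [ 0.5718 -0.1067  0.1013] t 6.43
```

Call:
servo_tool --plan '[[[0, 0, 2, 0], [0, 0, 4, 0], [0, 0, 6, 0], [0, 0, 7, 0], [0, 0, 8, 0], [0, 0, 9, 0], [0, 0, 9.8, 0], [0, 0, 10.4, 0], [0, 0, 10.4, 0]]]'

```text
time: 7.18
ee_pos: [0.5693, -0.1063, -0.0063]
tool_rot: [0.002, 1.0, 0.0, -0.001]
ft_force: [-0.1, 0.6, 0.4]
width: 1.002
```

```bash
python3 - <<'E'
from h import *
s=env.get_state(); print(s['joint_efforts'].round(2),s['ft_force'],s['ee_pos'])
cv2.imwrite("pics/wrist7.png",read_camera("wrist")); cv2.imwrite("pics/side7.png",cv2.resize(read_camera("side")[120:280,160:320],None,fx=3.5,fy=3.5))
E
```

```text
[-4.000e-02 -5.143e+01 -1.672e+01  0.000e+00 -2.400e-01  0.000e+00] [-0.13535968  0.62958308  0.37937458] [ 0.56926106 -0.10627424 -0.00632997]
```

View pics/wrist7.png

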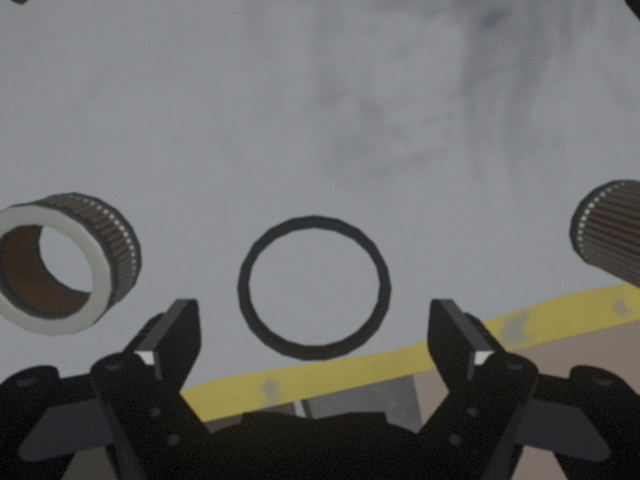

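View pics/side7.png

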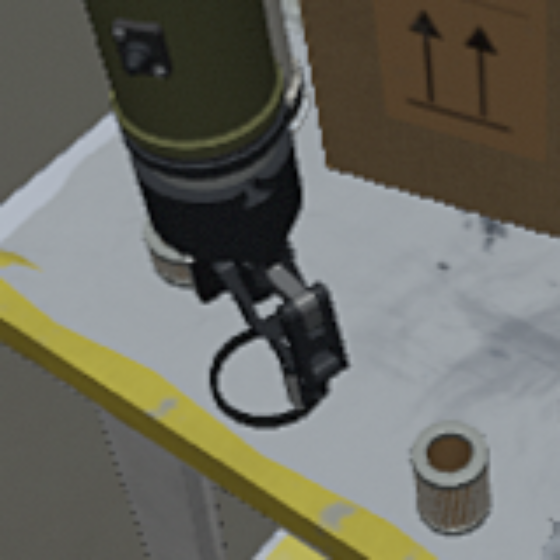

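```bash
python3 - <<'E'
from h import *
p=camera_params("wrist"); im=cv2.imread("pics/wrist7.png")
u,a,r,bb=blob(im,(225,205,405,370),lambda a:a.max(2)<75); print(u,a,r,bb,atz(p,u,.005).round(4),env.get_state()['ee_pos'])
for z in (-.005,.005,.01): print(proj(p,[(.5697,-.106,z)]))
E
```

```text
[313.76808114 288.04461104] 4954 73.72017255649196 (np.int32(238), np.int32(216), np.int32(153), np.int32(144)) [ 0.5694 -0.1064  0.005 ] [ 0.56994883 -0.10646134 -0.00537639]
[[314.67509497 280.08668161]]
[[314.6927191 288.6282247]]
[[314.7022841 293.2674017]]
```

Call:
servo_tool --plan '[[[0, 0, 0, 0], [0, 0, 0, 0], [0, 0, 0, 0], [0, 0, 0, 0], [0, 0, 0, 0], [0, 0, 0, 0], [0, 0, 0, 0]]]' --hand 0 --squeeze 35

```text
time: 7.87
ee_pos: [0.5698, -0.1065, -0.0053]
tool_rot: [0.002, 1.0, -0.0, 0.0]
ft_force: [-0.3, -0.2, 0.0]
width: 0.007
```

Call:
servo_tool --plan '[[[0, 0, -1, 0], [0, 0, -2, 0], [0, 0, -4, 0], [0, 0, -7, 0], [0, 0, -7, 0]]]'

```text
time: 8.28
ee_pos: [0.5741, -0.1075, 0.0707]
tool_rot: [0.002, 1.0, -0.001, 0.005]
ft_force: [0.3, -1.3, 1.0]
width: 0.001
```

```bash
python3 - <<'E'
from h import *
s=env.get_state(); print(s['ft_force'],s['ee_pos'],s['width'])
cv2.imwrite("pics/wrist8.png",read_camera("wrist")); cv2.imwrite("pics/side8.png",cv2.resize(read_camera("side")[120:280,160:320],None,fx=3.5,fy=3.5))
E
```

```text
[ 0.30228961 -1.31231919  0.97186308] [ 0.57405952 -0.10747947  0.07070638] 0.0014568193580921322
```

View pics/wrist8.png

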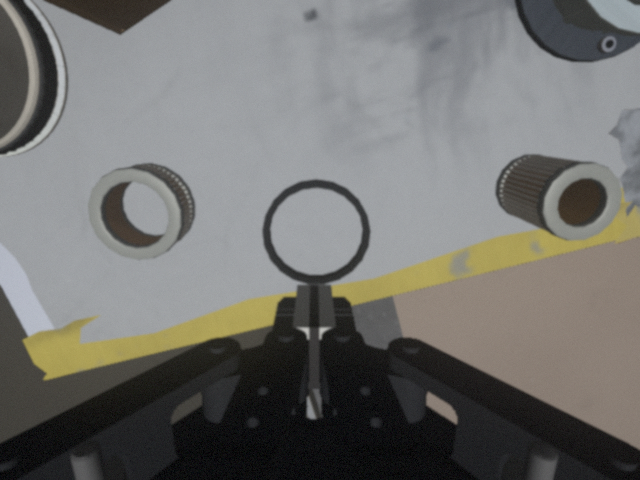

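View pics/side8.png

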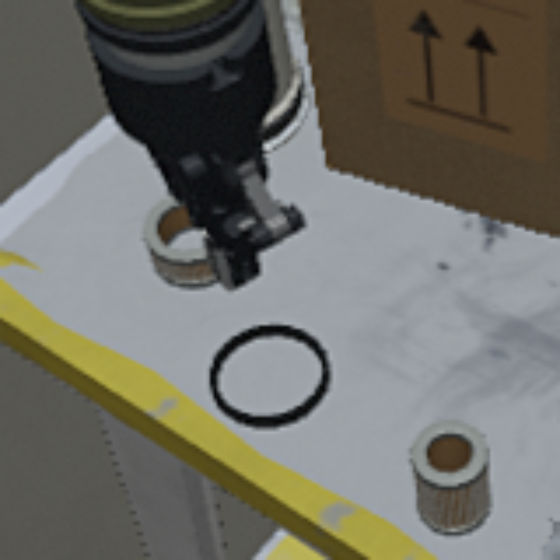

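```bash
python3 - <<'E'
from h import *
p=camera_params("wrist"); s=env.get_state(); e=s['ee_pos']; print(env.grip_depth,e)
r=R.from_quat(s['tool_rot'])
for dz in (0,-.005,-.01,-.015,-.02,-.03): print(dz,[proj(p,e+r.apply([dx,0,dz]))[0].round(1) for dx in(0,.011)])
cv2.imwrite("pics/w8c.png",cv2.resize(cv2.imread("pics/wrist8.png")[260:440,220:410],None,fx=3.3,fy=3.3))
# side
S=camera_params("side")
for dz in (0,-.005,-.01,-.02): print(proj(S,e+r.apply([0,0,dz]))[0])
cv2.imwrite("pics/s8c.png",cv2.resize(read_camera("side")[165:225,195:255],None,fx=10,fy=10))
E
```

```text
0.0187 [ 0.57163595 -0.10684845  0.0672352 ]
0 [array([313.8, 280.3]), array([313.8, 258.2])]
-0.005 [array([313.7, 284.5]), array([313.8, 261.9])]
-0.01 [array([313.7, 288.8]), array([313.7, 265.7])]
-0.015 [array([313.7, 293.5]), array([313.7, 269.7])]
-0.02 [array([313.7, 298.4]), array([313.7, 274. ])]
-0.03 [array([313.7, 309.1]), array([313.7, 283.4])]
[230.34472725 207.53097874]
[229.93678643 205.87218897]
[229.52469988 204.19671142]
[228.68783165 200.79466464]
```

View pics/w8c.png

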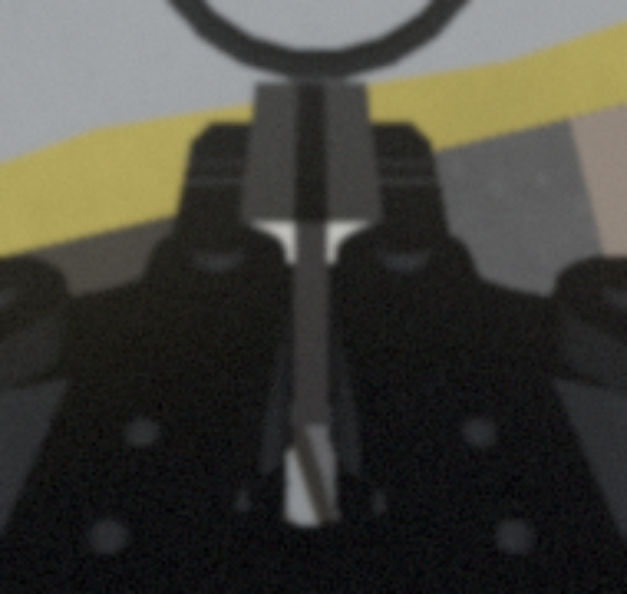

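View pics/s8c.png

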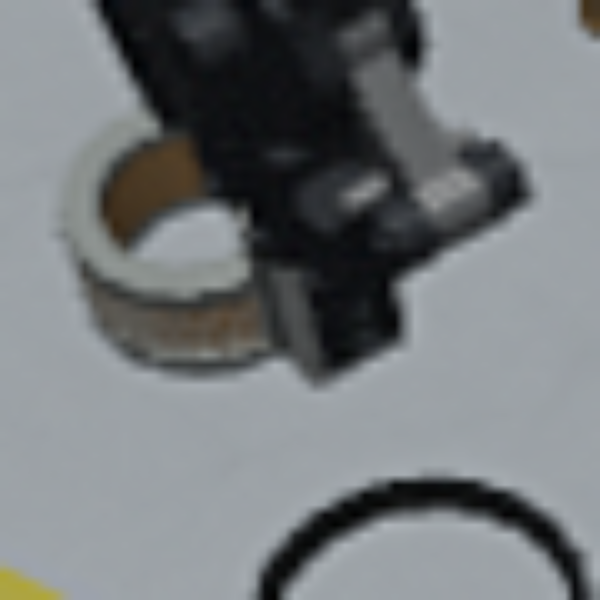

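```bash
python3 - <<'E'
from h import *
S=camera_params("side")
for z in (0,.008,.016,.024,.03): print(z,proj(S,[(.581,-.0635,z),(.559,-.0635,z),(.57,-.0635,z)]).round(1).tolist())
e=np.array([.571,-.107,.0675])
for dz in (0,.01,.02,.03): print(dz,proj(S,[e+[.011,.0,dz],e+[.011,.012,dz],e+[-.011,.012,dz]]).round(1).tolist())
a=cv2.imread("pics/side7.png"); cv2.imwrite("pics/s7c.png",a[280:460,180:400].repeat(3,0).repeat(3,1))
E
```

```text
0 [[244.3, 245.0], [253.6, 239.0], [248.9, 242.0]]
0.008 [[243.7, 242.7], [253.1, 236.7], [248.4, 239.7]]
0.016 [[243.2, 240.5], [252.7, 234.3], [247.9, 237.4]]
0.024 [[242.6, 238.1], [252.2, 232.0], [247.4, 235.0]]
0.03 [[242.2, 236.4], [251.8, 230.2], [247.0, 233.3]]
0 [[225.6, 210.2], [229.2, 214.3], [239.2, 208.2]]
0.01 [[224.7, 206.9], [228.3, 211.0], [238.4, 204.9]]
0.02 [[223.8, 203.5], [227.4, 207.6], [237.6, 201.5]]
0.03 [[222.8, 200.1], [226.5, 204.2], [236.8, 198.0]]
```

View pics/s7c.png

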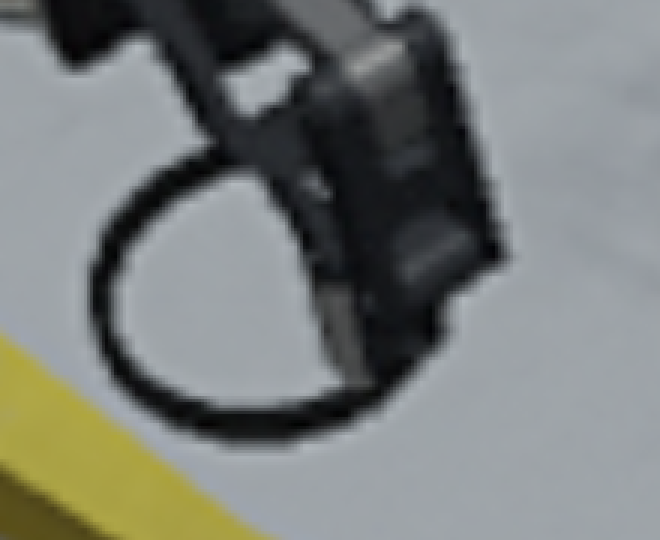

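Call:
servo_tool --plan '[[[0, 0, 0, 0], [0, 0, 0, 0], [0, 0, 0, 0], [0, 0, 0, 0], [0, 0, 2, 0], [0, 0, 4, 0], [0, 0, 6, 0], [0, 0, 7.2, 0], [0, 0, 8, 0], [0, 0, 8.7, 0], [0, 0, 8.7, 0]]]' --hand 100

```text
time: 9.35
ee_pos: [0.5689, -0.1062, -0.0238]
tool_rot: [0.002, 1.0, 0.0, -0.001]
ft_force: [-0.2, 0.2, -0.7]
width: 0.999
```

```bash
python3 - <<'E'
from h import *
s=env.get_state(); print(s['joint_efforts'].round(2),s['ft_force'],s['ee_pos'],s['width'])
cv2.imwrite("pics/wrist9.png",read_camera("wrist")); cv2.imwrite("pics/side9.png",cv2.resize(read_camera("side")[195:255,205:275],None,fx=10,fy=10,interpolation=2))
E
```

```text
[-4.000e-02 -5.163e+01 -1.569e+01  0.000e+00 -2.400e-01  0.000e+00] [-0.20443118  0.15351146 -0.66720958] [ 0.56891221 -0.1061921  -0.0238341 ] 0.9990616877734358
```

View pics/side9.png

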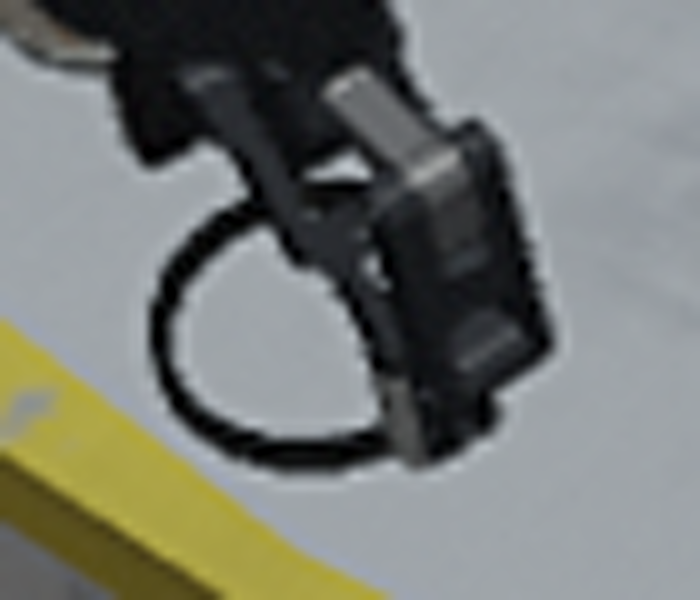

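View pics/wrist9.png

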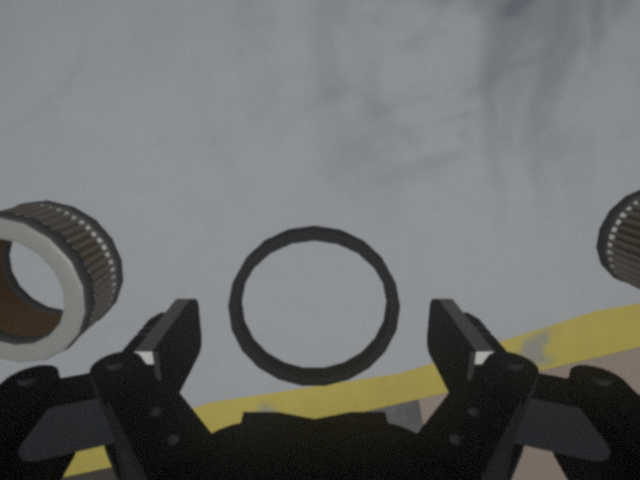

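Call:
servo_tool --plan '[[[0, 0, 0.1, 0], [0, 0, 0.1, 0], [0, 0, 0.1, 0], [0, 0, 0.1, 0], [0, 0, 0.1, 0]]]' --hand 0 --squeeze 35

```text
time: 9.87
ee_pos: [0.5738, -0.1091, -0.0201]
tool_rot: [0.001, 1.0, -0.002, 0.004]
ft_force: [0.9, -5.7, 11.1]
width: 0.3
```

Call:
servo_tool --plan '[[[0, 0, -2, 0], [0, 0, -5, 0], [0, 0, -8, 0], [0, 0, -8, 0]]]'

```text
time: 10.2
ee_pos: [0.5744, -0.1076, 0.0629]
tool_rot: [0.002, 1.0, -0.001, 0.006]
ft_force: [1.3, -1.1, 1.2]
width: 0.003
```

```bash
python3 - <<'E'
from h import *
s=env.get_state(); print(s['ft_force'],s['ee_pos'],s['width'])
cv2.imwrite("pics/wrist10.png",read_camera("wrist")); cv2.imwrite("pics/side10.png",cv2.resize(read_camera("side")[165:255,185:275],None,fx=6,fy=6,interpolation=2))
s=env.get_state(); print(s['ft_force'],s['ee_pos'],s['width'])
E
```

```text
[ 1.29661893 -1.11916465  1.20500979] [ 0.57444095 -0.10760926  0.06287908] 0.0026368852102442637
[-0.81351701  0.85251341  0.12094645] [ 0.57140903 -0.10683058  0.05884518] 0.005378868705770351
```

View pics/side10.png

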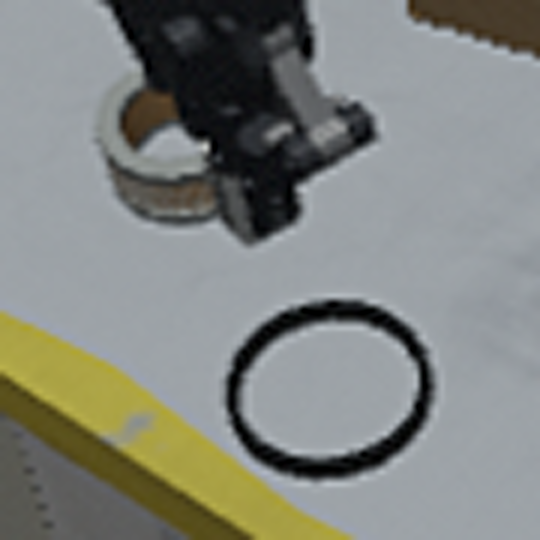

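View pics/wrist10.png

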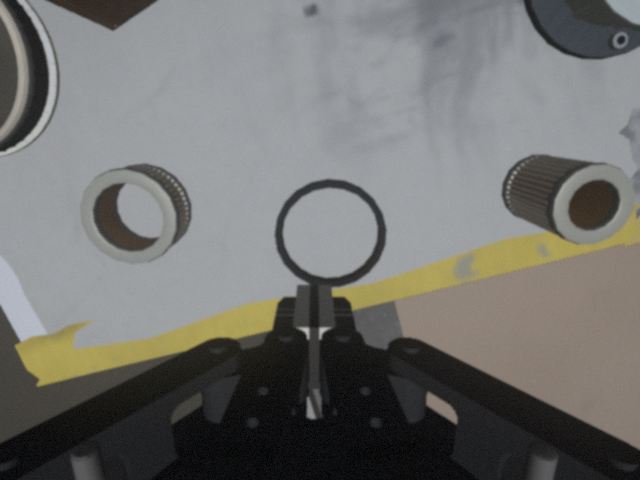

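```bash
cat >> h.py <<'E'
def rel(px,z,zcmd):
    """offset in tool axes (cm) from TCP to world-height z pixel, wrist cam; zcmd=commanded tcp z"""
    p=camera_params("wrist"); s=env.get_state(); e=s['ee_pos'].copy(); o=p['origin']-e
    X=atz(dict(p,origin=o+[e[0],e[1],zcmd]),px,z); return R.from_quat(s['tool_rot']).inv().apply(X-[e[0],e[1],zcmd])*100,X
E
python3 - <<'E'
from h import *
cv2.imwrite("pics/wrist11.png",read_camera("wrist")); im=cv2.imread("pics/wrist11.png")
u,a,r,bb=blob(im,(265,170,400,284),lambda a:a.max(2)<90); print(u,a,r,bb)
print(rel(u,.005,.058),env.get_state()['ee_pos'])
S=cv2.imread("pics/side10.png")
E
```

```text
[328.83694978 237.48503635] 2012 53.140249860905804 (np.int32(273), np.int32(186), np.int32(112), np.int32(98))
(array([0.58938809, 0.90108976, 5.29864539]), array([ 0.56426836, -0.09747871,  0.005     ])) [ 0.57004191 -0.10648785  0.057422  ]
```

```bash
python3 - <<'E'
from h import *
print(rel((328.8,240),.005,.058)); S=camera_params('side'); im=read_camera('side')
u,a,r,bb=blob(im,(215,205,268,250),dark); print(u,a,bb,atz(S,u,.005))
E
```

```text
(array([0.43204068, 0.90062638, 5.29890118]), array([ 0.56584181, -0.09748934,  0.005     ]))
[239.44012305 229.49989013] 227 (np.int32(223), np.int32(215), np.int32(34), np.int32(30)) [ 0.56893546 -0.09629011  0.005     ]
```

Call:
servo_tool --plan '[[[0.2, 0.95, 0, 0], [0.2, 0.95, 0, 0], [0.2, 0.95, 0, 0], [0.2, 0.95, 0, 0], [0.2, 0.95, 3, 0], [0.2, 0.95, 5, 0], [0.2, 0.95, 6.5, 0], [0.2, 0.95, 7.5, 0], [0.2, 0.95, 7.5, 0]]]' --hand 100

```text
time: 11.15
ee_pos: [0.566, -0.0965, -0.0208]
tool_rot: [0.002, 1.0, 0.001, -0.002]
ft_force: [-0.6, 0.3, -0.2]
width: 0.998
```

```bash
python3 - <<'E'
from h import *
im=read_camera("wrist"); cv2.imwrite("pics/wrist12.png",im)
for t in(75,):
    u,a,r,bb=blob(im,(205,200,425,395),lambda a:a.max(2)<t); print(u,a,r,bb)
print(rel(u,.005,-.017))
print(env.get_state()['ft_force'],env.get_state()['ee_pos'])
E
```

```text
[310.62477281 307.31625898] 6089 79.77050165756863 (np.int32(228), np.int32(230), np.int32(166), np.int32(155))
(array([-0.3190709 , -0.12605397, -2.20094785]), array([ 0.57017535, -0.09802468,  0.005     ]))
[ 0.5994415   0.29329529 -0.07580459] [ 0.56692999 -0.09673847 -0.01959317]
```

View pics/wrist12.png

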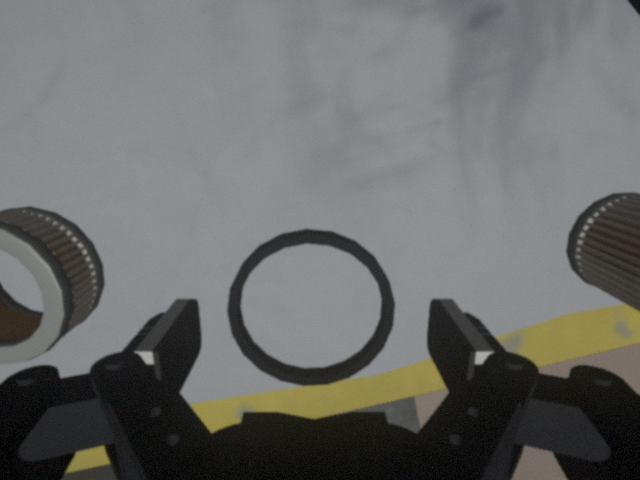

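Call:
servo_tool --plan '[[[-0.25, -0.12, 0.3, 0], [-0.25, -0.12, 0.8, 0], [-0.25, -0.12, 0.8, 0]]]'

```text
time: 11.45
ee_pos: [0.5711, -0.0984, -0.0263]
tool_rot: [0.002, 1.0, -0.0, 0.001]
ft_force: [-0.4, -0.7, -0.2]
width: 1.0
```

Call:
servo_tool --plan '[[[0, 0, 0, 0], [0, 0, 0, 0], [0, 0, 0, 0], [0, 0, 0, 0]]]' --hand 70 --squeeze 35

```text
time: 11.78
ee_pos: [0.5707, -0.0982, -0.0248]
tool_rot: [0.002, 1.0, -0.0, 0.001]
ft_force: [-1.5, 0.8, 8.4]
width: 0.749
```

```bash
python3 - <<'E'
from h import *
s=env.get_state(); print(s['ft_force'],s['ee_pos'],s['width'])
cv2.imwrite("pics/wrist13.png",read_camera("wrist")); cv2.imwrite("pics/side13.png",cv2.resize(read_camera("side")[165:255,185:275],None,fx=6,fy=6,interpolation=2))
s=env.get_state(); print(s['ft_force'],s['ee_pos'],s['width'])
E
```

```text
[-1.46440228  0.76719791  8.39038576] [ 0.57070823 -0.09824623 -0.02480387] 0.7489230204337357
[-1.74489226  0.11902654  8.0045438 ] [ 0.57073108 -0.0982515  -0.02478759] 0.7460108874413351
```

View pics/side13.png

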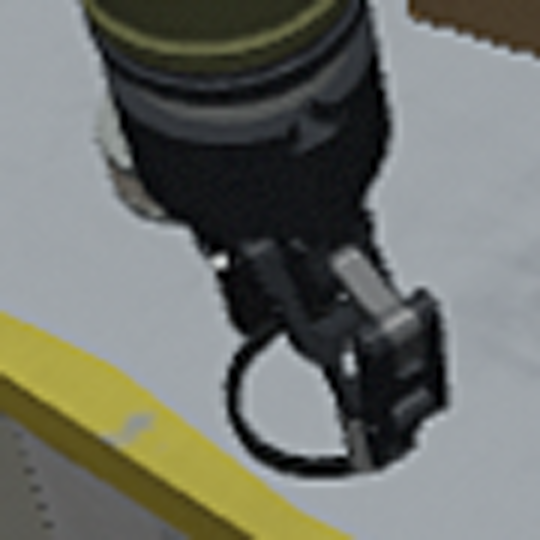

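View pics/wrist13.png

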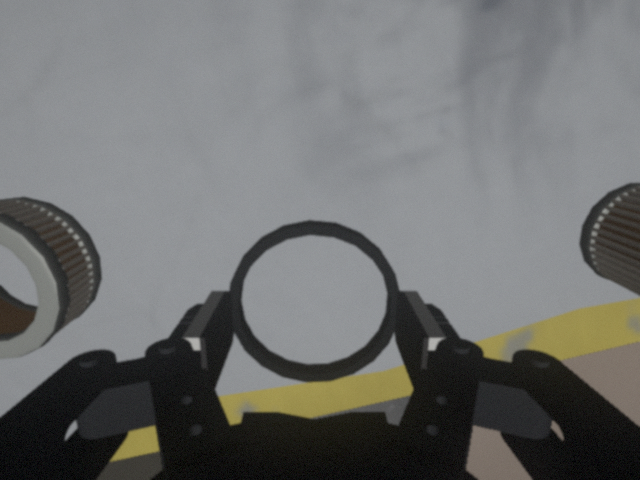

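Call:
servo_tool --plan '[[[0, 0, -0.1, 0], [0, 0, -0.1, 0], [0, 0, -0.5, 0], [0, 0, -2, 0], [0, 0, -4, 0], [0, 0, -6, 0], [0, 0, -6, 0]]]' --hand 55

```text
time: 12.47
ee_pos: [0.5731, -0.0988, 0.0372]
tool_rot: [0.002, 1.0, -0.001, 0.003]
ft_force: [0.5, -0.1, 0.8]
width: 0.549
```

```bash
python3 - <<'E'
from h import *
s=env.get_state(); print(s['ft_force'],s['ee_pos'],s['width'])
cv2.imwrite("pics/wrist14.png",read_camera("wrist")); cv2.imwrite("pics/side14.png",cv2.resize(read_camera("side")[165:255,185:275],None,fx=6,fy=6,interpolation=2))
s=env.get_state(); print(s['ft_force'],s['ee_pos'],s['width'])
E
```

```text
[ 0.53302436 -0.14960632  0.78839304] [ 0.57309767 -0.09879775  0.03721078] 0.5492426299285932
[-0.04337841  0.68946973 -0.26576852] [ 0.57100085 -0.09830948  0.03444777] 0.5482457999108235
```

View pics/side14.png

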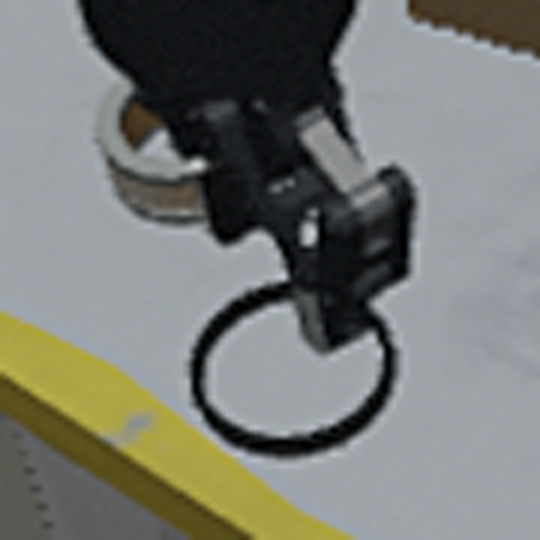

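View pics/wrist14.png

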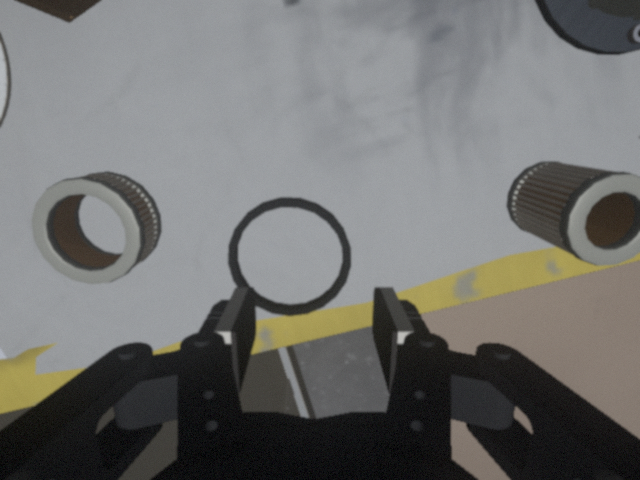

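```bash
python3 - <<'E'
from h import *
print(rel((290,255),.005,.0345)); S=camera_params('side'); im=read_camera('side')
u,a,r,bb=blob(im,(205,205,260,250),dark); print(u,a,bb,atz(S,u,.005),proj(camera_params('wrist'),[(.571,-.112,.008)]))
E
```

```text
(array([ 0.27042946, -1.29433007,  2.95023219]), array([ 0.56830854, -0.11126057,  0.005     ]))
[235.44609096 222.30335548] 426 (np.int32(217), np.int32(205), np.int32(37), np.int32(36)) [ 0.56518866 -0.11571116  0.005     ] [[287.85386058 263.8855166 ]]
```

Call:
servo_tool --plan '[[[0, -1.3, -2, 0], [0, -1.3, -2, 0], [0, -1.3, -2, 0], [0, -1.3, -2, 0]]]' --hand 100

```text
time: 12.95
ee_pos: [0.5695, -0.1108, 0.0525]
tool_rot: [0.002, 1.0, 0.0, -0.001]
ft_force: [-0.2, 0.3, -0.4]
width: 0.998
```

```bash
python3 - <<'E'
from h import *
im=read_camera("wrist"); cv2.imwrite("pics/wrist15.png",im)
u,a,r,bb=blob(im,(205,180,425,320),lambda a:a.max(2)<80); print(u,a,r,bb)
print(env.get_state()['ft_force'],env.get_state()['ee_pos']); print(rel(u,.005,.0545))
E
```

```text
[311.02367942 254.06448087] 2503 55.3006530839444 (np.int32(255), np.int32(200), np.int32(113), np.int32(109))
[-0.10543942 -0.43246286 -0.92914452] [ 0.56929697 -0.11056266  0.05232452]
(array([-0.34154432, -0.17063822,  4.94911411]), array([ 0.57259625, -0.1122404 ,  0.005     ]))
```

View pics/wrist15.png

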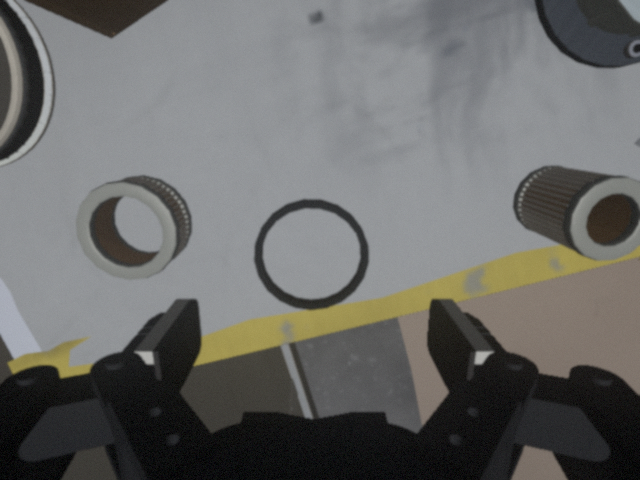

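Call:
servo_tool --plan '[[[-0.2, -0.17, 3, 0], [-0.2, -0.17, 5, 0], [-0.2, -0.17, 6.6, 0], [-0.2, -0.17, 7.4, 0], [-0.2, -0.17, 7.8, 0], [-0.2, -0.17, 7.8, 0]]]'

```text
time: 13.5
ee_pos: [0.5714, -0.1123, -0.0257]
tool_rot: [0.002, 1.0, 0.0, -0.001]
ft_force: [0.9, -0.2, 0.6]
width: 1.0
```

```bash
python3 - <<'E'
from h import *
im=read_camera("wrist"); cv2.imwrite("pics/wrist16.png",im)
u,a,r,bb=blob(im,(205,200,425,400),lambda a:a.max(2)<75); print(u,a,r,bb)
print(env.get_state()['ft_force'],env.get_state()['ee_pos']); print(rel(u,.005,-.025))
# visual finger tips: predicted cols for pad faces at given gap/height
p=camera_params('wrist'); s=env.get_state(); e=s['ee_pos'];r=R.from_quat(s['tool_rot'])
for off in (.02,.027,.033,.039): print(off,[proj(p,e+r.apply([dx,-.0425,-off]))[0].round(0).tolist()+proj(p,e+r.apply([dx,.0425,-off]))[0].round(0).tolist() for dx in(.011,-.011)])
E
```

```text
[313.69254179 310.73928798] 6524 82.24309044814926 (np.int32(229), np.int32(231), np.int32(170), np.int32(160))
[ 0.84716875 -0.09491678 -0.10953305] [ 0.57214997 -0.11259123 -0.02474878]
(array([-0.0699493 ,  0.00441929, -3.00005642]), array([ 0.57287379, -0.11255685,  0.005     ]))
0.02 [[211.0, 274.0, 416.0, 274.0], [215.0, 322.0, 412.0, 322.0]]
0.027 [[207.0, 280.0, 421.0, 281.0], [211.0, 330.0, 416.0, 330.0]]
0.033 [[202.0, 286.0, 425.0, 287.0], [207.0, 337.0, 420.0, 338.0]]
0.039 [[198.0, 293.0, 429.0, 293.0], [203.0, 346.0, 424.0, 346.0]]
```

View pics/wrist16.png

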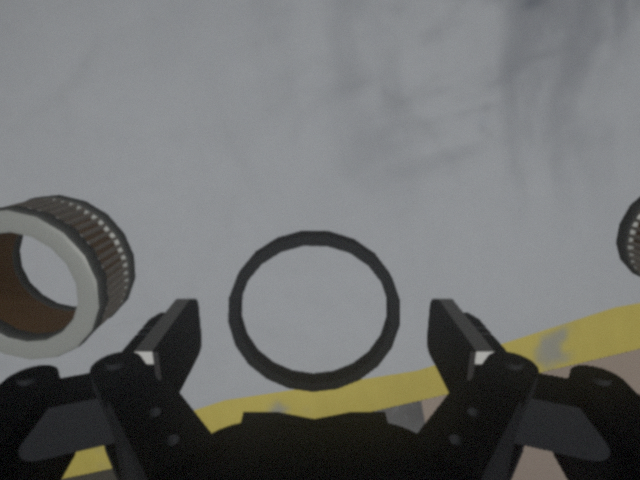

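Call:
servo_tool --plan '[[[-0.05, 0, 0.3, 0], [-0.05, 0, 0.5, 0], [-0.05, 0, 0.5, 0], [-0.05, 0, 0.5, 0]]]' --hand 84 --squeeze 35

```text
time: 13.88
ee_pos: [0.5731, -0.1129, -0.0289]
tool_rot: [0.002, 1.0, -0.0, 0.0]
ft_force: [-0.8, -0.1, -0.1]
width: 0.839
```

Call:
servo_tool --plan '[[[0, 0, 0, 0], [0, 0, 0, 0], [0, 0, 0, 0]]]' --hand 72

```text
time: 14.13
ee_pos: [0.5732, -0.113, -0.0284]
tool_rot: [0.002, 1.0, -0.0, 0.001]
ft_force: [-0.3, 0.4, 6.4]
width: 0.762
```

```bash
python3 - <<'E'
from h import *
s=env.get_state(); print(s['ft_force'],s['ee_pos'],s['width'])
cv2.imwrite("pics/wrist17.png",read_camera("wrist"))
s=env.get_state(); print(s['ft_force'],s['ee_pos'],s['width'])
E
```

```text
[-0.34244616  0.38665519  6.3771997 ] [ 0.57318519 -0.11300796 -0.0284178 ] 0.7618355398582068
[-0.69102864  0.52791848  5.33091246] [ 0.5732152  -0.11296802 -0.02840272] 0.7621304139069841
```

View pics/wrist17.png

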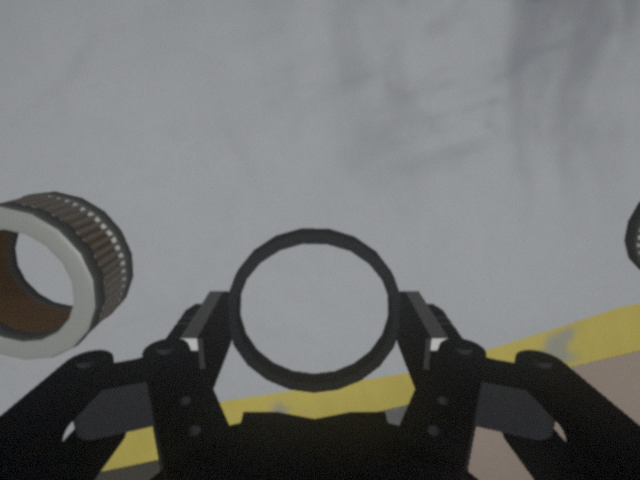

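Call:
servo_tool --plan '[[[0, 0, 0, 0], [0, 0, 0, 0], [0, 0, 0, 0]]]' --hand 60 --squeeze 40

```text
time: 14.43
ee_pos: [0.5732, -0.113, -0.0284]
tool_rot: [0.002, 1.0, -0.0, 0.001]
ft_force: [-1.0, 0.9, 7.4]
width: 0.76
```

Stable at 0.76; lift gently.

Call:
servo_tool --plan '[[[0, 0, -0.2, 0], [0, 0, -0.5, 0], [0, 0, -1, 0], [0, 0, -2, 0], [0, 0, -3, 0], [0, 0, -3, 0]]]'

```text
time: 14.93
ee_pos: [0.5746, -0.1133, 0.0031]
tool_rot: [0.002, 1.0, -0.001, 0.002]
ft_force: [1.0, -0.3, 0.3]
width: 0.757
```

```bash
python3 - <<'E'
from h import *
s=env.get_state(); print(s['ft_force'],s['ee_pos'],s['width'])
cv2.imwrite("pics/wrist18.png",read_camera("wrist"));cv2.imwrite("pics/side18.png",cv2.resize(read_camera("side")[165:255,185:275],None,fx=6,fy=6,interpolation=2))
s=env.get_state(); print(s['ft_force'],s['ee_pos'],s['width'])
E
```

```text
[ 0.99888642 -0.27124319  0.26211927] [ 0.57463524 -0.11329711  0.00308039] 0.7568007061339498
[-0.84713922 -0.07468733 -0.73206483] [ 0.57361561 -0.11305084  0.00164988] 0.7546183104346756
```

View pics/wrist18.png

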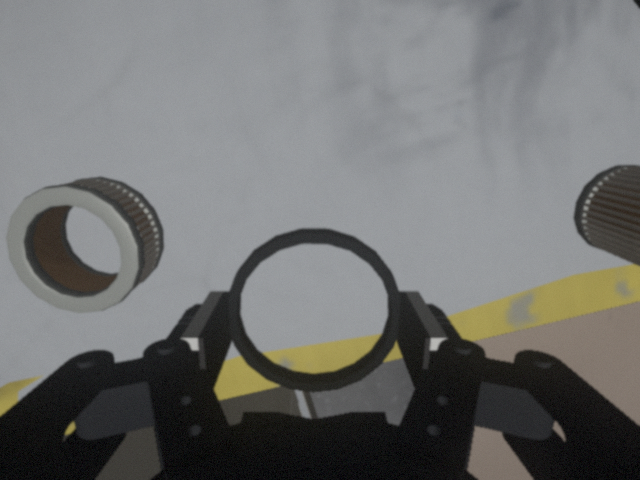

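View pics/side18.png

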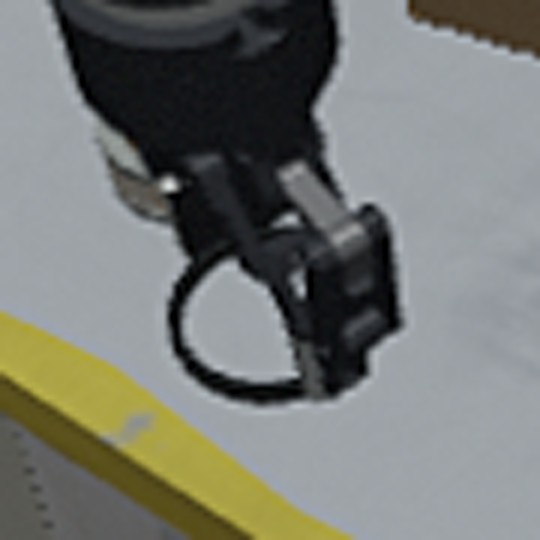

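Call:
servo_tool --plan '[[[0, 2, -3, 0], [0, 5, -6, 0], [0, 9, -9, 0], [0, 13, -11, 0], [0, 15.8, -11, 0], [0, 15.8, -11, 0], [0, 15.8, -11, 0]]]'

```text
time: 15.62
ee_pos: [0.5734, 0.0472, 0.1111]
tool_rot: [-0.0, 1.0, -0.0, 0.001]
ft_force: [-0.7, -0.1, -0.9]
width: 0.759
```

```bash
python3 - <<'E'
from h import *
s=env.get_state(); print(s['ft_force'],s['ee_pos'],s['width'])
im=read_camera("wrist"); cv2.imwrite("pics/wrist19.png",im)
p=camera_params('wrist'); s=env.get_state(); print(s['ft_force'],s['ee_pos'],s['width'])
e=s['ee_pos']
u,a,r,bb=blob(im,(205,200,425,400),lambda a:a.max(2)<75); print(u,a,r,bb, rel(u,e[2]+.033,e[2]))
E
```

```text
[-0.72751999 -0.0644247  -0.94078981] [0.57336874 0.0472462  0.11112413] 0.7594618727549332
[-0.59645242 -0.24716143 -0.29510458] [0.57291058 0.04578476 0.11039684] 0.7556201852787816
[312.19235368 324.16393213] 11735 101.01829854618491 (np.int32(205), np.int32(230), np.int32(220), np.int32(170)) (array([-0.49979382, -0.05468334, -3.30019916]), array([0.57792314, 0.04525176, 0.14339684]))
```

View pics/wrist19.png

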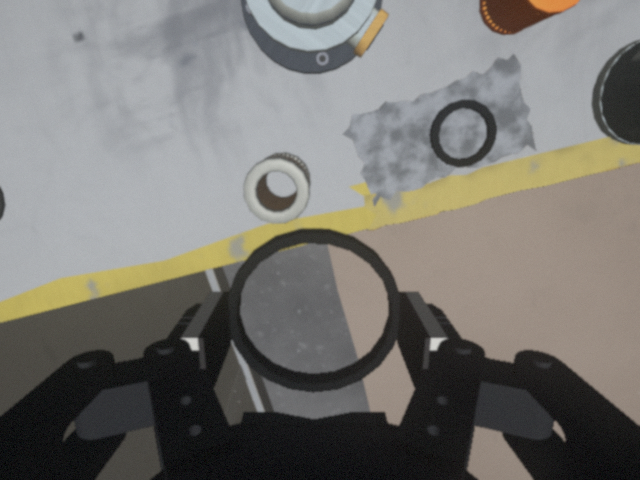

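Call:
servo_tool --plan '[[[3, 0, 0, 0], [6.5, 0, 0, 0], [10, 0, 0, 0], [13, 0, 0, 0], [14.8, 0, 0, 0], [14.8, 0, 0, 0], [14.8, 0, 0, 0]]]'

```text
time: 16.25
ee_pos: [0.4243, 0.0445, 0.1101]
tool_rot: [0.003, 1.0, -0.0, -0.001]
ft_force: [0.4, 0.7, 0.6]
width: 0.758
```

```bash
python3 - <<'E'
from h import *
s=env.get_state(); print(s['ft_force'],s['ee_pos'],s['width'])
im=read_camera("wrist"); cv2.imwrite("pics/wrist20.png",im)
p=camera_params('wrist'); s=env.get_state(); print(s['ft_force'],s['ee_pos'],s['width'])
e=s['ee_pos']
print(rel((314,309.5),e[2]+.0324,e[2]))
u,a,r,bb=blob(im,(200,150,430,400),brass); print(u,a,r,bb, rel(u,.074,e[2]))
cv2.imwrite("pics/side20.png",cv2.resize(read_camera("side")[120:280,260:440],None,fx=4,fy=3.7,interpolation=2))
E
```

```text
[0.4273791  0.69537651 0.64364689] [0.42430423 0.04447834 0.11014732] 0.7584196751072888
[ 0.36974968 -0.8616886   0.11677936] [0.42626404 0.04466844 0.11049523] 0.7564833028966518
(array([ 0.10152817,  0.0168499 , -3.24010923]), array([0.42521722, 0.04485322, 0.14289523]))
[352.94438007 390.83565083] 760 16.574119336381386 (np.int32(316), np.int32(380), np.int32(72), np.int32(20)) (array([-8.98240974,  2.46748318,  3.65774176]), array([0.51625862, 0.0688386 , 0.074     ]))
```

View pics/wrist20.png

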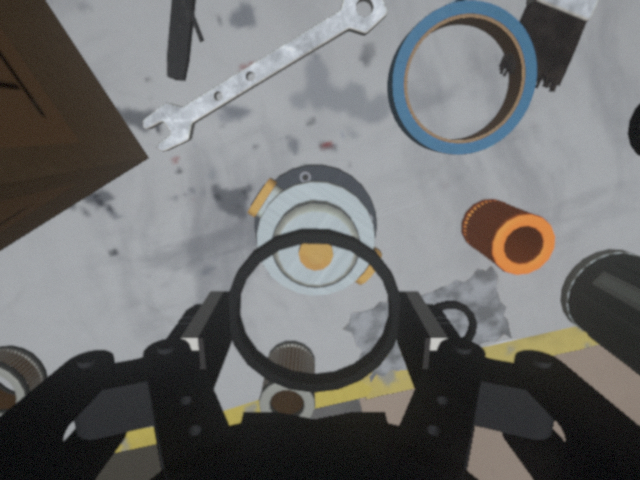

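View pics/side20.png

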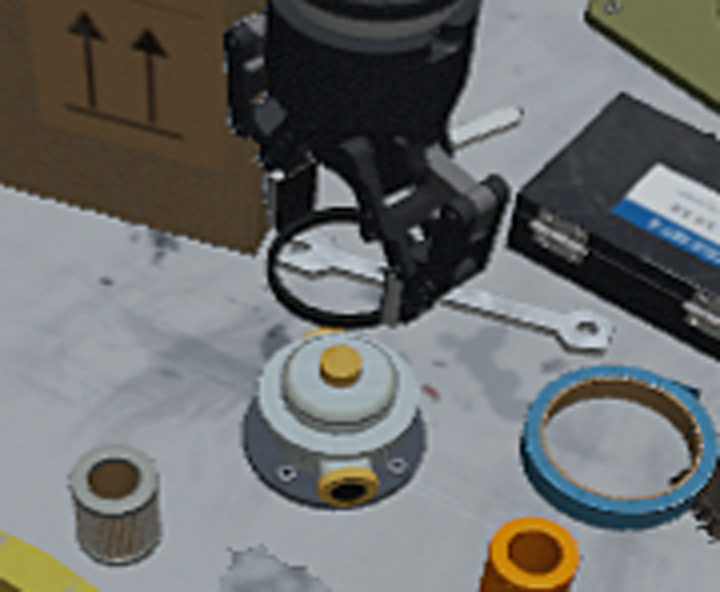

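```bash
python3 - <<'E'
from h import *
im=cv2.imread("pics/wrist20.png"); e=env.get_state()['ee_pos']; print(e)
u,a,r,bb=blob(im,(290,240,345,280),brass); print(u,a,r,bb)
zc=.1105
for z in(.07,.074): print(rel(u,z,zc))
# predicted circles overlay for head at candidates
p=camera_params('wrist'); 
_,X=rel(u,.072,zc); print('head',X)
def ov(X,im):
    im=im.copy()
    for rr,z in((45,8),(38,44),(27,55),(23,60),(10,70)):
        cv2.polylines(im,[np.round(proj(p,circ(X,rr/1000,z/1000))).astype(np.int32)],True,(0,0,255),1)
    return im
a=np.hstack([cv2.resize(ov(X,im)[150:310,230:400],None,fx=2.3,fy=2.3),cv2.resize(ov(X+[-.002,0,0],im)[150:310,230:400],None,fx=2.3,fy=2.3)])
cv2.imwrite("pics/ov20.png",a)
E
```

```text
[0.42721551 0.04484878 0.1106671 ]
[315.35048064 255.37698103] 664 14.289709303792772 (np.int32(300), np.int32(244), np.int32(32), np.int32(25))
(array([-0.12110658,  0.08826677,  4.05020091]), array([0.42850342, 0.04571471, 0.07      ]))
(array([0.01358034, 0.08706574, 3.64996026]), array([0.42714937, 0.04571081, 0.074     ]))
head [0.42782639 0.04571276 0.072     ]
```

View pics/ov20.png

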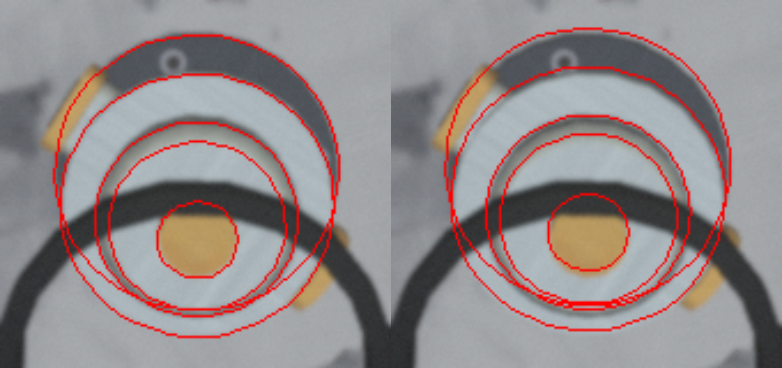

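Call:
servo_tool --plan '[[[-0.16, 0.07, 2, 0], [-0.16, 0.07, 4, 0], [-0.16, 0.07, 6, 0], [-0.16, 0.07, 7.3, 0], [-0.16, 0.07, 7.3, 0]]]'

```text
time: 16.77
ee_pos: [0.427, 0.046, 0.0352]
tool_rot: [0.002, 1.0, -0.0, -0.002]
ft_force: [-0.8, 0.0, -0.4]
width: 0.758
```

```bash
python3 - <<'E'
from h import *
s=env.get_state(); print(s['ft_force'],s['ee_pos'],s['width'])
im=read_camera("wrist"); cv2.imwrite("pics/wrist21.png",im)
cv2.imwrite("pics/side21.png",cv2.resize(read_camera("side")[150:270,280:420],None,fx=5,fy=5,interpolation=2))
E
```

```text
[-0.76215423  0.00864004 -0.42444608] [0.42695442 0.04600355 0.0352133 ] 0.7583021385948578
```

View pics/wrist21.png

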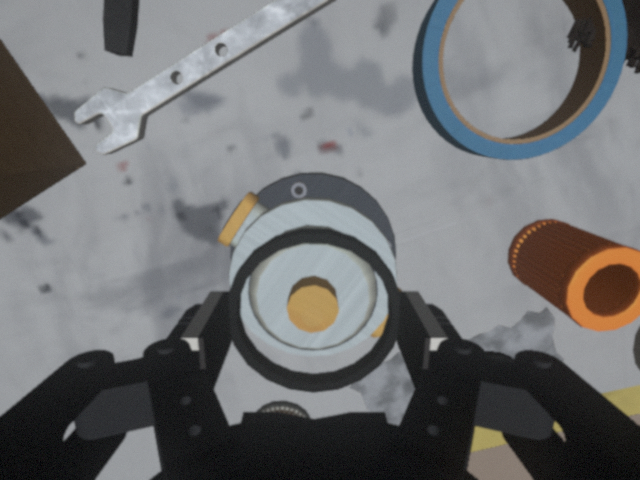

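View pics/side21.png

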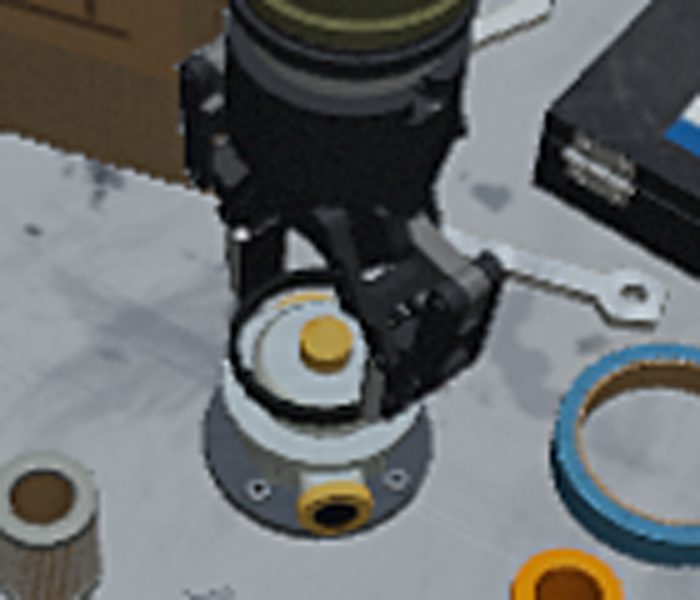

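```bash
python3 - <<'E'
from h import *
im=cv2.imread("pics/wrist21.png"); zc=.0355
u,a,r,bb=blob(im,(280,270,345,340),brass); print(u,a,r,bb)
for z in(.071,.073): print(rel(u,z,zc)[0])
print(rel((314,309.5),zc+.0324,zc)[0])
p=camera_params('wrist');_,X=rel(u,.072,zc)
for rr,z in((45,8),(38,44),(27,55),(23,60),(10,70)):
    cv2.polylines(im,[np.round(proj(p,circ(X,rr/1000,z/1000))).astype(np.int32)],True,(0,0,255),1)
cv2.imwrite("pics/ov21.png",cv2.resize(im[160:400,200:430],None,fx=2.5,fy=2.5))
E
```

```text
[312.37958115 308.18266434] 1750 23.391765524430518 (np.int32(288), np.int32(286), np.int32(50), np.int32(46))
[ 0.31252651 -0.04491262 -3.54978116]
[ 0.41159661 -0.04386188 -3.74971295]
[ 0.10252548  0.01669739 -3.23993155]
```

View pics/ov21.png

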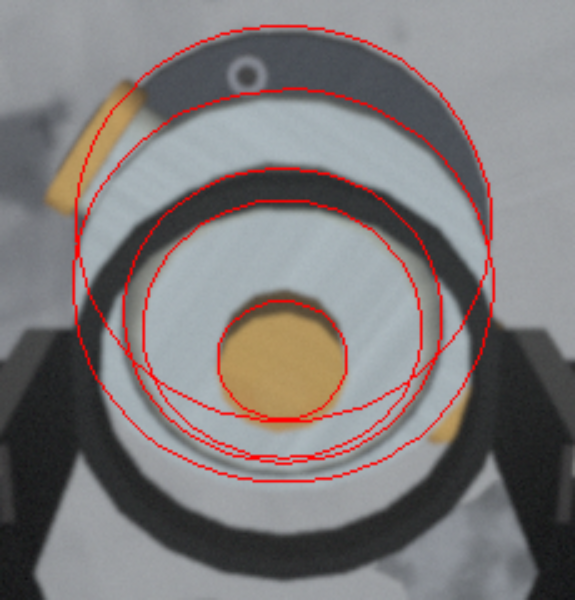

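Call:
servo_tool --plan '[[[0.1, -0.05, 0.4, 0], [0.1, -0.05, 0.8, 0], [0.1, -0.05, 1.2, 0], [0.1, -0.05, 1.5, 0], [0.1, -0.05, 1.8, 0], [0.1, -0.05, 1.8, 0]]]'

```text
time: 17.37
ee_pos: [0.4257, 0.046, 0.0193]
tool_rot: [0.002, 1.0, 0.0, -0.0]
ft_force: [-0.6, -0.7, -1.4]
width: 0.752
```

```bash
python3 - <<'E'
from h import *
s=env.get_state(); print(s['ft_force'],s['ee_pos'],s['width'])
im=read_camera("wrist"); cv2.imwrite("pics/wrist22.png",im)
cv2.imwrite("pics/side22.png",cv2.resize(read_camera("side")[150:270,280:420],None,fx=5,fy=5,interpolation=2))
E
```

```text
[-0.60142162 -0.74322304 -1.40631875] [0.42569071 0.04595118 0.01925882] 0.7522162517897149
```

View pics/wrist22.png

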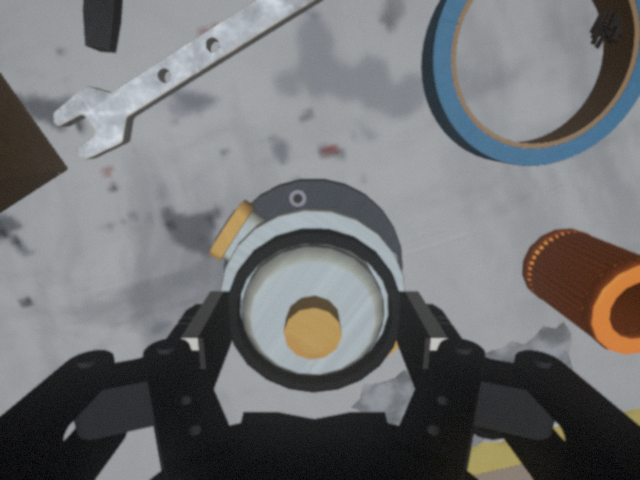

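View pics/side22.png

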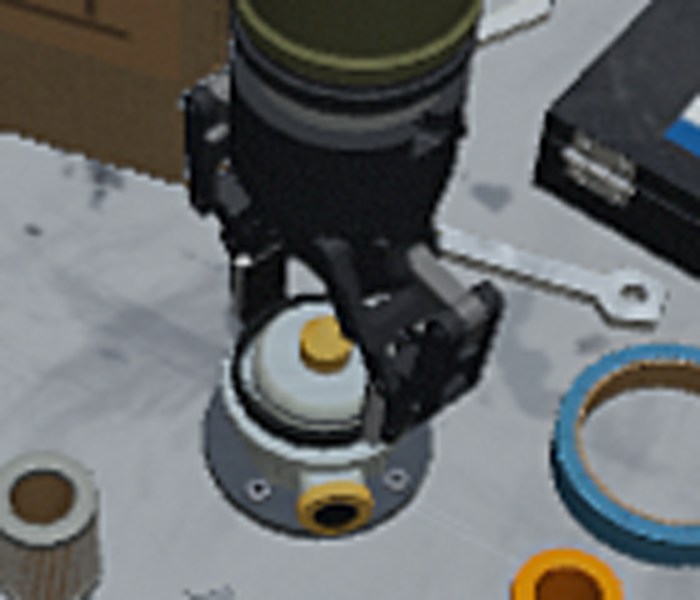

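Call:
servo_tool --plan '[[[0, 0, 0.15, 0], [0, 0, 0.25, 0], [0, 0, 0.25, 0]]]'

```text
time: 17.72
ee_pos: [0.4259, 0.0459, 0.017]
tool_rot: [0.002, 1.0, -0.0, -0.0]
ft_force: [0.3, -0.2, 0.5]
width: 0.753
```

Call:
servo_tool --plan '[[[0, 0, 0, 0], [0, 0, 0, 0], [0, 0, 0, 0], [0, 0, -2, 0], [0, 0, -5, 0], [0, 0, -9, 0], [0, 0, -9, 0]]]' --hand 100

```text
time: 18.3
ee_pos: [0.4307, 0.0461, 0.1128]
tool_rot: [0.002, 1.0, 0.0, 0.006]
ft_force: [1.3, -0.6, 1.1]
width: 0.999
```

```bash
python3 - <<'E'
from h import *
s=env.get_state(); print(s['ft_force'],s['ee_pos'],s['width'])
im=read_camera("wrist"); cv2.imwrite("pics/wrist23.png",im)
cv2.imwrite("pics/side23.png",cv2.resize(read_camera("side")[150:270,280:420],None,fx=5,fy=5,interpolation=2))
E
```

```text
[ 1.26134239 -0.62407527  1.05012375] [0.43071374 0.04605447 0.11277064] 0.9990616510090831
```

View pics/wrist23.png

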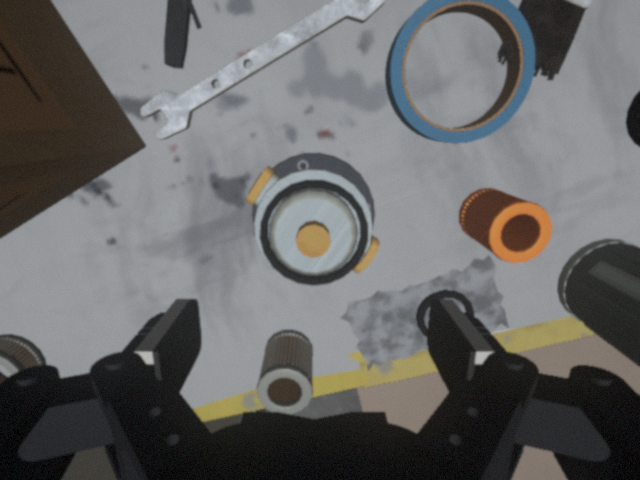

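View pics/side23.png

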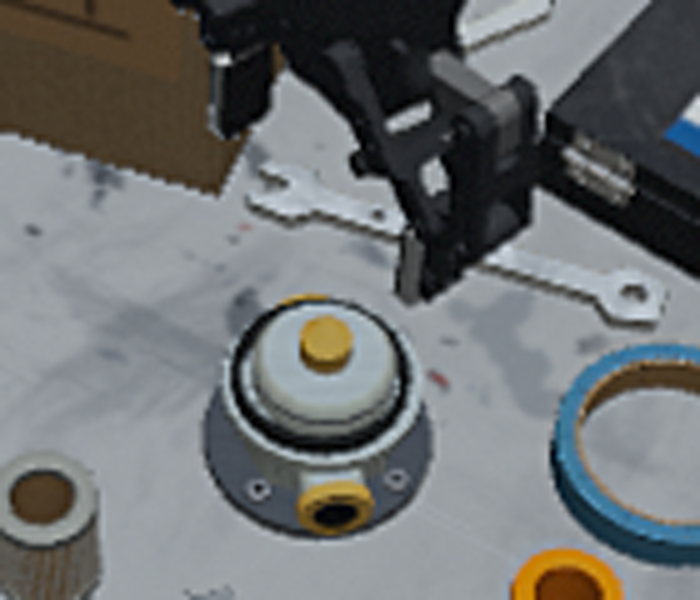

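Call:
servo_tool --plan '[[[-3, 0, 0, 0], [-6, -1, 0, 0], [-9, -2.1, 0, 0], [-11.3, -2.1, 0, 0], [-11.3, -2.1, 0, 0], [-11.3, -2.1, 0, 0]]]'

```text
time: 18.9
ee_pos: [0.5387, 0.0243, 0.1051]
tool_rot: [0.002, 1.0, 0.0, -0.002]
ft_force: [-0.6, 0.4, 0.1]
width: 0.999
```

```bash
cat > el.py <<'E'
from h import *
import sys
def ringtop(im,box,e):
    pass
E
python3 - <<'E'
from h import *
s=env.get_state(); print(s['ft_force'],s['ee_pos'],s['width'])
im=read_camera("wrist"); cv2.imwrite("pics/wrist24.png",im)
p=camera_params('wrist'); print(env.get_state()['ee_pos'])
for r,z in((20,54),(12,54),(20,0)): cv2.polylines(im,[np.round(proj(p,circ((.539,.0245),r/1000,z/1000))).astype(np.int32)],True,(0,0,255),1)
cv2.imwrite("pics/ov24.png",im)
E
```

```text
[-0.63238808  0.37169762  0.12698321] [0.53869122 0.02432096 0.10514155] 0.9994946788431867
[0.53707591 0.0245243  0.10514817]
```

View pics/ov24.png

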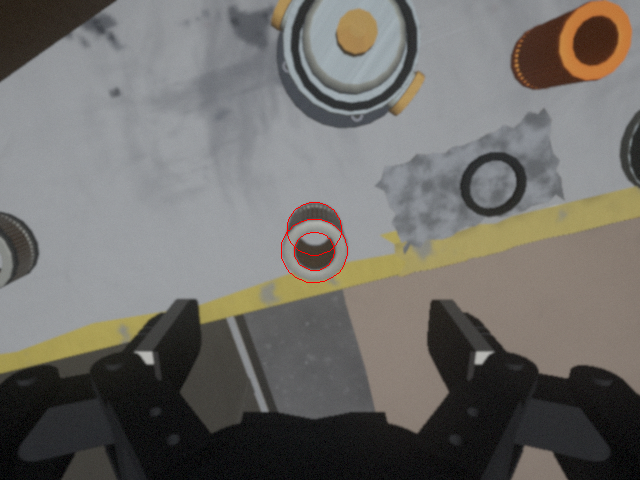

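Call:
servo_tool --plan '[[[-0.1, 0, 3, 0], [-0.1, 0, 6, 0], [-0.1, 0, 8.5, 0], [-0.1, 0, 10, 0], [-0.1, 0, 10.5, 0], [-0.1, 0, 10.5, 0]]]'

```text
time: 19.45
ee_pos: [0.5366, 0.0248, 0.0004]
tool_rot: [0.002, 1.0, 0.0, -0.003]
ft_force: [0.4, 0.3, 0.8]
width: 0.999
```

Call:
servo_tool --plan '[[[0, 0, 0, 0], [0, 0, 0, 0], [0, 0, 0, 0], [0, 0, 0, 0], [0, 0, 0, 0], [0, 0, 0, 0]]]' --hand 30 --squeeze 35

```text
time: 19.95
ee_pos: [0.5408, 0.0245, 0.0035]
tool_rot: [0.002, 1.0, -0.0, 0.001]
ft_force: [-1.1, 0.4, 5.9]
width: 0.457
```

```bash
python3 - <<'E'
from h import *
s=env.get_state(); print(s['ft_force'],s['ee_pos'],s['width'])
im=read_camera("wrist"); cv2.imwrite("pics/wrist25.png",im)
cv2.imwrite("pics/side25.png",cv2.resize(read_camera("side")[170:290,230:370],None,fx=5,fy=5,interpolation=2))
E
```

```text
[-1.13496123  0.4194094   5.88028798] [0.54083711 0.02452318 0.00354445] 0.45703661137132345
```

View pics/wrist25.png

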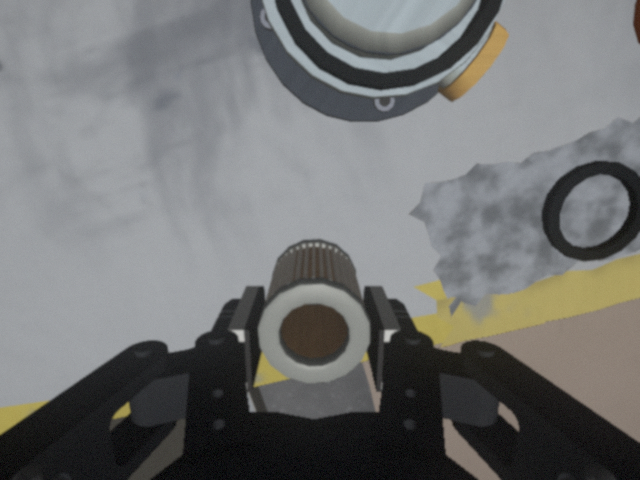

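View pics/side25.png

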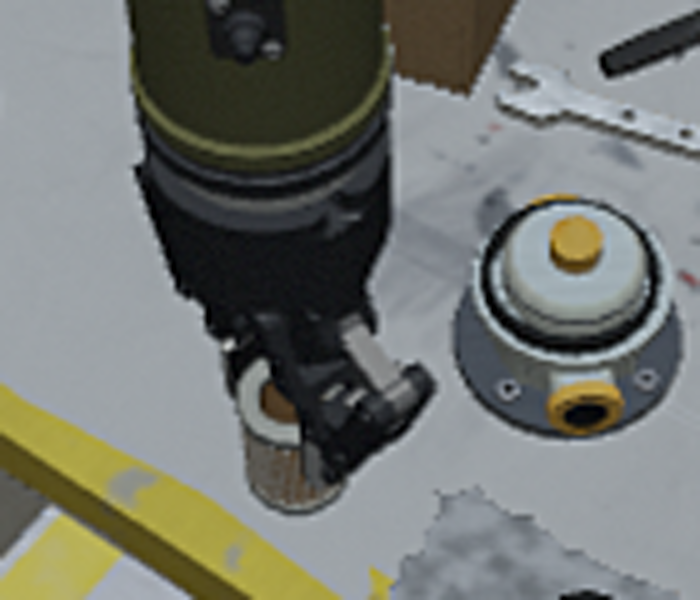

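```bash
python3 - <<'E'
from h import *
im=cv2.imread("pics/wrist25.png")
p=camera_params('wrist'); s=env.get_state(); e=s['ee_pos']; print(e)
# element top ring overlay in tool-rel coords
for dx in(0,.001,.002):
    c=im.copy()
    for r,z in((20,54),(12,54)): cv2.polylines(c,[np.round(proj(p,circ((e[0]+dx,e[1]),r/1000,z/1000))).astype(np.int32)],True,(0,0,255),1)
    cv2.imwrite(f"pics/e{int(dx*1000)}.png",c[230:400,220:420])
cv2.imwrite("pics/ov25.png",np.hstack([cv2.resize(cv2.imread(f"pics/e{k}.png"),None,fx=1.3,fy=1.3) for k in(0,1,2)]))
# head at H0: camera rel tcp
o=p['origin']-e; H0=np.array([.4262,.0457,.1065]); q=dict(p,origin=H0+o)
im=cv2.imread("pics/wrist23.png"); L=[]
u,a,r,bb=blob(im,(285,210,345,270),brass); print(u,a,r,bb)
X=atz(q,u,.0725); print('head',X,X-H0)
for d in (0,.001,.002):
    c=im.copy()
    for rr,z in((45,8),(34,52),(27,55),(23,60),(10,70)): cv2.polylines(c,[np.round(proj(q,circ(X+[d,0,0],rr/1000,z/1000))).astype(np.int32)],True,(0,0,255),1)
    L.append(cv2.resize(c[140:300,230:390],None,fx=1.6,fy=1.6))
cv2.imwrite("pics/ov23.png",np.hstack(L))
E
```

```text
[0.54087126 0.02447511 0.00355419]
[312.70248489 240.2981867 ] 772 15.394210283864261 (np.int32(297), np.int32(225), np.int32(32), np.int32(31))
head [0.41654279 0.04515892 0.0725    ] [-0.00965721 -0.00054108 -0.034     ]
```

View pics/ov25.png

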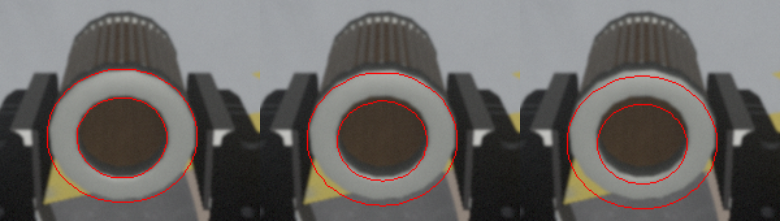

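View pics/ov23.png

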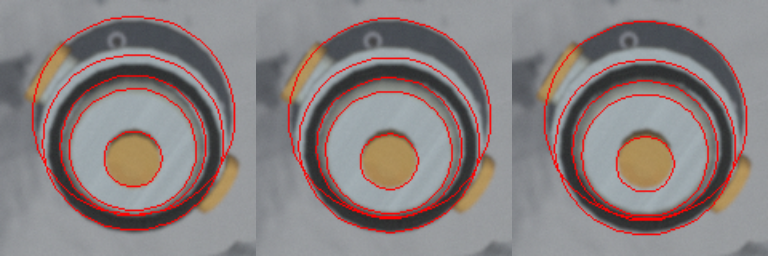

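Call:
servo_tool --plan '[[[0, 0, -3, 0], [0, 0, -7, 0], [2, 0.5, -10, 0], [5, 1, -11, 0], [8, 1.5, -11, 0], [10, 2.1, -11, 0], [11.4, 2.1, -11, 0], [11.4, 2.1, -11, 0], [11.4, 2.1, -11, 0], [11.4, 2.1, -11, 0], [11.4, 2.1, -11, 0]]]'

```text
time: 20.97
ee_pos: [0.428, 0.0458, 0.1124]
tool_rot: [0.002, 1.0, -0.0, 0.001]
ft_force: [-0.2, -0.2, -2.2]
width: 0.462
```

```bash
python3 - <<'E'
from h import *
s=env.get_state(); print(s['ft_force'],s['ee_pos'],s['tool_rot'],s['width'])
p=camera_params('wrist'); im=read_camera("wrist"); cv2.imwrite("pics/wrist26.png",im)
s=env.get_state(); print(s['ee_pos'],s['tool_rot'],s['joint_vel'].round(3))
np.save("p26.npy",np.r_[p['origin'],p['orientation'],s['ee_pos']])
cv2.imwrite("pics/side26.png",cv2.resize(read_camera("side")[100:280,260:440],None,fx=3.3,fy=3.3,interpolation=2))
L=[]
for X in ((.4262,.0457),(.4262,.0467),(.4272,.0457)):
    c=im.copy()
    for rr,z in((45,8),(38,44),(34,52),(27,55)): cv2.polylines(c,[np.round(proj(p,circ(X,rr/1000,z/1000))).astype(np.int32)],True,(0,0,255),1)
    L.append(cv2.resize(c[130:330,220:420],None,fx=1.3,fy=1.3))
cv2.imwrite("pics/ov26.png",np.hstack(L))
E
```

```text
[-0.20912651 -0.21247603 -2.22869496] [0.42803787 0.04577306 0.11242099] [ 2.03572293e-03  9.99997389e-01 -1.80827291e-05  1.03842623e-03] 0.4624611395344005
[0.42778749 0.04576449 0.11225697] [ 2.07317696e-03  9.99997597e-01 -9.07097447e-06  7.13296412e-04] [0.    0.004 0.006 0.    0.003 0.   ]
```

View pics/wrist26.png

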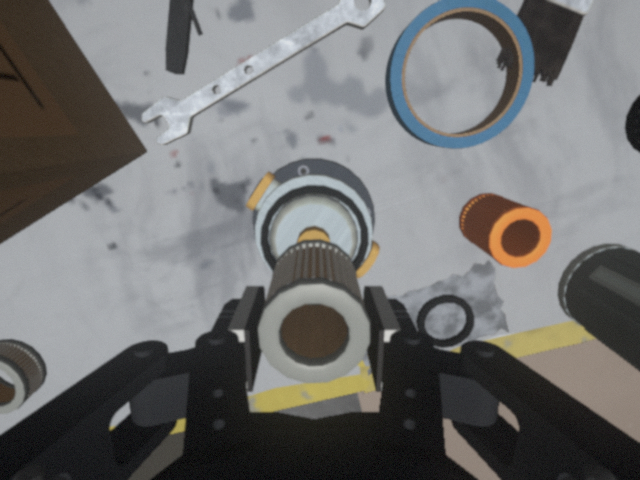

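View pics/ov26.png

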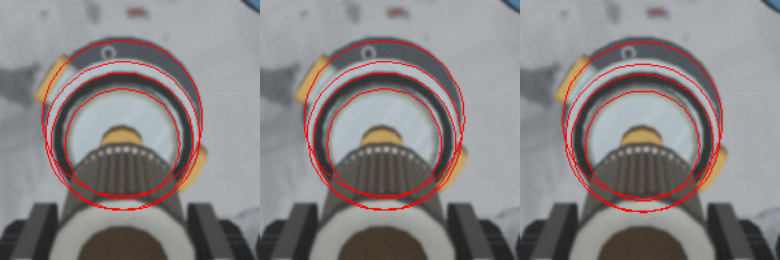

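View pics/side26.png

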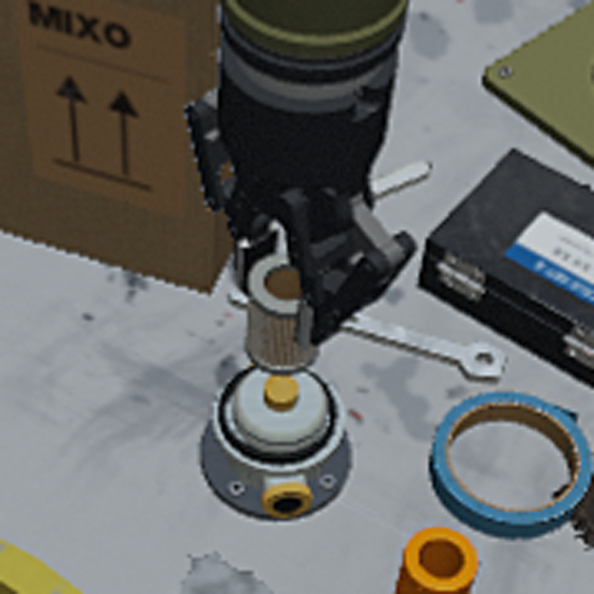

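```bash
cat > hf.py <<'E'
from h import *
def headfit(im,p,x0,circs,mask=None,rng=.005):
    g=cv2.GaussianBlur(cv2.cvtColor(im,cv2.COLOR_BGR2GRAY).astype(np.float32),(0,0),1.0)
    gx=cv2.Sobel(g,cv2.CV_32F,1,0);gy=cv2.Sobel(g,cv2.CV_32F,0,1); m=np.hypot(gx,gy)
    m=np.minimum(m,80)
    if mask is not None: m=m*mask
    best=[]
    for dx in np.arange(-rng,rng+1e-9,.00025):
        for dy in np.arange(-rng,rng+1e-9,.00025):
            s=0
            for rr,z in circs:
                u=proj(p,circ((x0[0]+dx,x0[1]+dy),rr/1000,z/1000,90)).astype(np.float32)
                s+=cv2.remap(m,u[:,0],u[:,1],cv2.INTER_LINEAR).mean()
            best.append((s,x0[0]+dx,x0[1]+dy))
    b=np.array(sorted(best,reverse=True)[:8]); return b[0],b[:,1:].mean(0)
E
python3 - <<'E'
from hf import *
p=camera_params('wrist'); v=np.load('p26.npy'); p['origin']=v[:3];p['orientation']=v[3:7]; e=v[7:]
im=cv2.imread("pics/wrist26.png"); mask=np.zeros((480,640),np.float32); mask[120:242,230:400]=1; 
for cs in ([(45,8)],[(45,8),(38,44)],[(23,60)],[(45,8),(38,44),(27,55),(23,60)]):
    print(cs,headfit(im,p,(.4265,.0457),cs,mask)[0],e)
E
```

```text
[(45, 8)] [41.43724442  0.42325     0.0447    ] [0.42778749 0.04576449 0.11225697]
[(45, 8), (38, 44)] [7.81347504e+01 4.23500000e-01 4.54500000e-02] [0.42778749 0.04576449 0.11225697]
[(23, 60)] [39.49477005  0.4215      0.0457    ] [0.42778749 0.04576449 0.11225697]
[(45, 8), (38, 44), (27, 55), (23, 60)] [1.48318024e+02 4.23500000e-01 4.52000000e-02] [0.42778749 0.04576449 0.11225697]
```

```bash
sed -i 's/s+=cv2.remap(m,u\[:,0\],u\[:,1\],cv2.INTER_LINEAR).mean()/w=1 if mask is None else cv2.remap(mask,u[:,0],u[:,1],cv2.INTER_LINEAR); s+=(cv2.remap(m,u[:,0],u[:,1],cv2.INTER_LINEAR)).sum()\/(np.sum(w) if mask is not None else 90)/' hf.py
python3 - <<'E'
from hf import *
p=camera_params('wrist'); v=np.load('p26.npy'); p['origin']=v[:3];p['orientation']=v[3:7]; e=v[7:]
im=cv2.imread("pics/wrist26.png"); mask=np.zeros((480,640),np.float32); mask[120:242,230:400]=1; 
for cs in ([(45,8)],[(45,8),(38,44)],[(23,60)],[(45,8),(38,44),(27,55),(23,60)]):
    print(cs,headfit(im,p,(.4265,.0457),cs,mask)[0],e)
S=camera_params('side'); i2=cv2.imread("pics/side0.png"); T=camera_params('top'); i3=cv2.imread("pics/top0.png")
cs=[(45,8),(38,44),(10,70)]
print(headfit(i2,S,(.4265,.0457),cs)[0],headfit(i3,T,(.4265,.0457),cs)[0])
E
```

```text
[(45, 8)] [6.69431229e+01 4.24500000e-01 4.54500000e-02] [0.42778749 0.04576449 0.11225697]
[(45, 8), (38, 44)] [1.36643021e+02 4.24000000e-01 4.54500000e-02] [0.42778749 0.04576449 0.11225697]
[(23, 60)] [7.40526962e+01 4.21500000e-01 4.57000000e-02] [0.42778749 0.04576449 0.11225697]
[(45, 8), (38, 44), (27, 55), (23, 60)] [2.69503174e+02 4.23500000e-01 4.52000000e-02] [0.42778749 0.04576449 0.11225697]
[1.98332153e+02 4.24750000e-01 4.67000000e-02] [2.17222992e+02 4.23500000e-01 4.44500000e-02]
```

Call:
servo_tool --plan '[[[0.3, 0, 1, 0], [0.3, 0, 2, 0], [0.3, 0, 2.7, 0], [0.3, 0, 2.7, 0], [0.3, 0, 2.7, 0]]]'

```text
time: 21.48
ee_pos: [0.4231, 0.0459, 0.0847]
tool_rot: [0.002, 1.0, -0.0, -0.001]
ft_force: [0.2, 0.3, -0.5]
width: 0.458
```

```bash
python3 - <<'E'
from hf import *
s=env.get_state(); print(s['ft_force'],s['ee_pos'],s['width'])
p=camera_params('wrist'); im=read_camera("wrist"); cv2.imwrite("pics/wrist27.png",im); e=s['ee_pos']
mask=np.zeros((480,640),np.float32); mask[120:240,220:400]=1
for cs in ([(45,8),(38,44)],[(45,8)]): print(headfit(im,p,(.4250,.0457),cs,mask)[0],e)
i=read_camera("side"); S=camera_params('side')
c=cv2.resize(i[120:280,270:430],None,fx=3.7,fy=3.7,interpolation=2); cv2.imwrite("pics/side27.png",c)
E
```

```text
[ 0.24169554  0.26173607 -0.47166939] [0.42309065 0.0458879  0.08467808] 0.45837775713712886
[1.40633957e+02 4.24000000e-01 4.52000000e-02] [0.42309065 0.0458879  0.08467808]
[6.93854446e+01 4.23250000e-01 4.49500000e-02] [0.42309065 0.0458879  0.08467808]
```

View pics/side27.png

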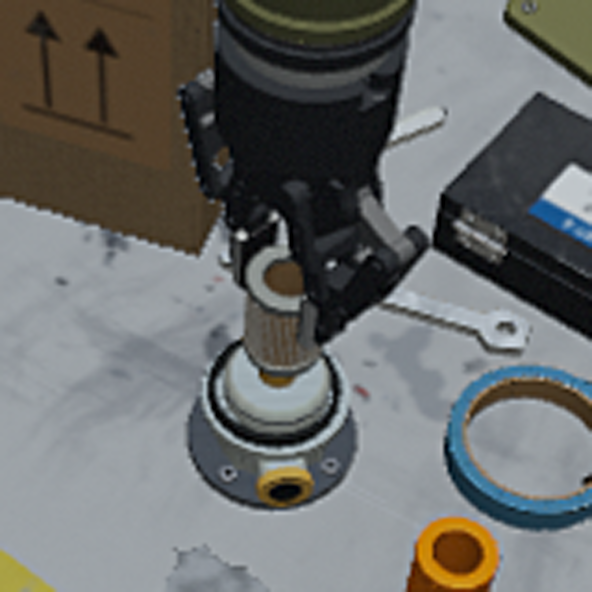

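View pics/wrist27.png

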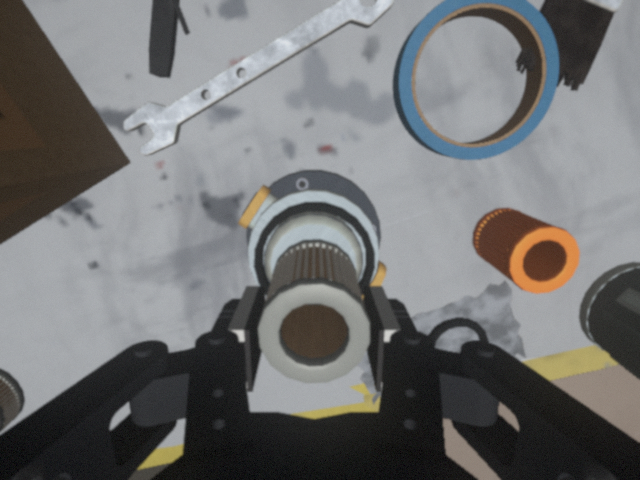

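```bash
python3 - <<'E'
from hf import *
S=camera_params('side'); c=cv2.imread("pics/side27.png")
for X,col in(((.42475,.0467),(0,0,255)),):
    for rr,z in((45,8),(38,44),(27,55),(10,70),(20,81),(20,135),(12,135)):
        u=(proj(S,circ(X,rr/1000,z/1000))-[270,120])*3.7+1.35
        cv2.polylines(c,[np.round(u).astype(np.int32)],True,col,1)
cv2.imwrite("pics/ov27.png",c[180:520,150:420].repeat(2,0).repeat(2,1)[:600])
E
```

```text
(no output)
```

View pics/ov27.png

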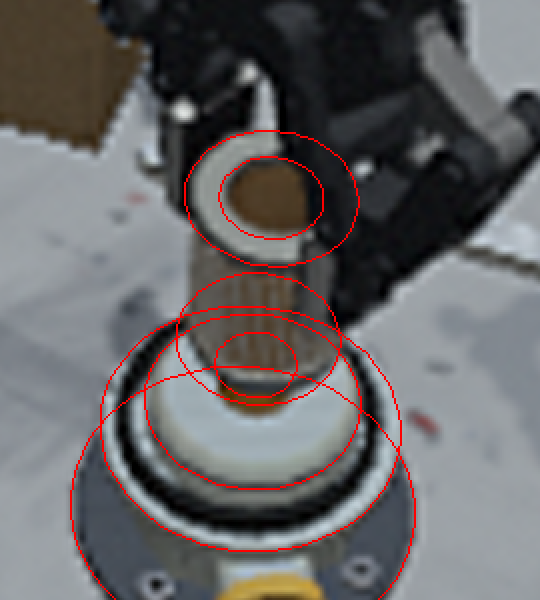

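Call:
servo_tool --plan '[[[-0.05, -0.08, 0, 0], [-0.05, -0.08, 0.4, 0], [-0.05, -0.08, 0.8, 0], [-0.05, -0.08, 1.2, 0], [-0.05, -0.08, 1.5, 0], [-0.05, -0.08, 1.5, 0]]]'

```text
time: 22.08
ee_pos: [0.4228, 0.0451, 0.0693]
tool_rot: [0.002, 1.0, -0.0, -0.001]
ft_force: [-0.4, 0.1, -1.1]
width: 0.456
```

Call:
servo_tool --plan '[[[0, 0, 0.2, 0], [0, 0, 0.4, 0], [0, 0, 0.55, 0], [0, 0, 0.55, 0]]]'

```text
time: 22.42
ee_pos: [0.4233, 0.0451, 0.0643]
tool_rot: [0.002, 1.0, -0.0, -0.0]
ft_force: [0.2, -0.3, -2.0]
width: 0.457
```

```bash
python3 - <<'E'
from hf import *
s=env.get_state(); print(s['ft_force'],s['ee_pos'],s['width'])
im=read_camera("wrist"); cv2.imwrite("pics/wrist28.png",im)
i=read_camera("side"); 
c=cv2.resize(i[140:260,290:410],None,fx=5,fy=5,interpolation=2); cv2.imwrite("pics/side28.png",c)
E
```

```text
[ 0.24895821 -0.34412968 -1.95262205] [0.42330018 0.04514085 0.06433109] 0.45723880626299074
```

View pics/side28.png

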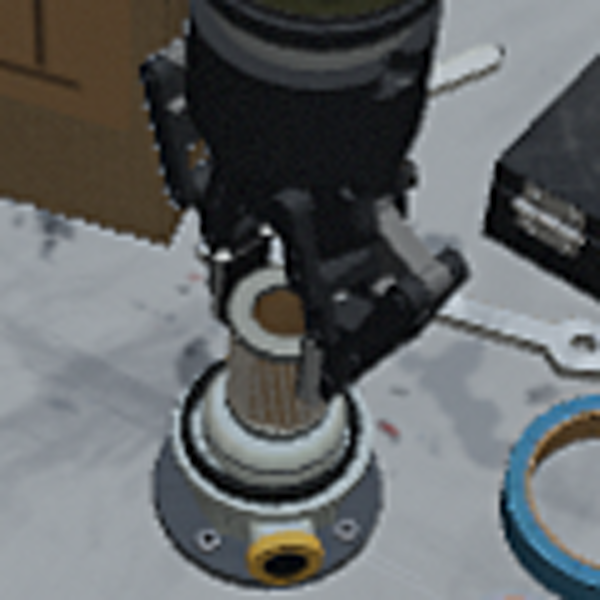

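Call:
servo_tool --plan '[[[0, 0, 0.15, 0], [0, 0, 0.2, 0], [0, 0, 0.2, 0]]]'

```text
time: 22.77
ee_pos: [0.4238, 0.0452, 0.0635]
tool_rot: [0.002, 1.0, 0.0, 0.0]
ft_force: [-1.4, 0.3, 9.0]
width: 0.463
```

Call:
servo_tool --plan '[[[0, 0, 0, 0], [0, 0, 0, 0], [0, 0, 0, 0], [0, 0, 0, 0], [0, 0, -2, 0], [0, 0, -5, 0], [0, 0, -9, 0], [0, 0, -11, 0], [0, 0, -11, 0], [0, 0, -11, 0]]]' --hand 100

```text
time: 23.6
ee_pos: [0.4245, 0.0452, 0.1736]
tool_rot: [0.002, 1.0, 0.0, 0.002]
ft_force: [0.1, 0.1, -0.9]
width: 1.002
```

```bash
python3 - <<'E'
from hf import *
s=env.get_state(); print(s['ft_force'],s['ee_pos'],s['width'])
p=camera_params('wrist'); im=read_camera("wrist"); cv2.imwrite("pics/wrist29.png",im)
i=read_camera("side"); 
c=cv2.resize(i[140:260,290:410],None,fx=5,fy=5,interpolation=2); cv2.imwrite("pics/side29.png",c)
X=(.424,.0455)
for rr,z in((45,8),(38,44),(20,60),(20,114),(12,114)): cv2.polylines(im,[np.round(proj(p,circ(X,rr/1000,z/1000))).astype(np.int32)],True,(0,0,255),1)
cv2.imwrite("pics/ov29.png",cv2.resize(im[140:320,220:420],None,fx=3,fy=3))
go(.352,.291,.18)
E
```

```text
[ 0.07923073  0.14441937 -0.89685678] [0.42446671 0.04515118 0.17359998] 1.0016207240897441
shift cm [ 7.13 24.56 -0.83] roll 0 curyaw 1.567 j [ 0.01  0.13  1.85 -0.    1.17 -1.56] p [0.4224 0.0451 0.1716] t 23.7
```

View pics/side29.png

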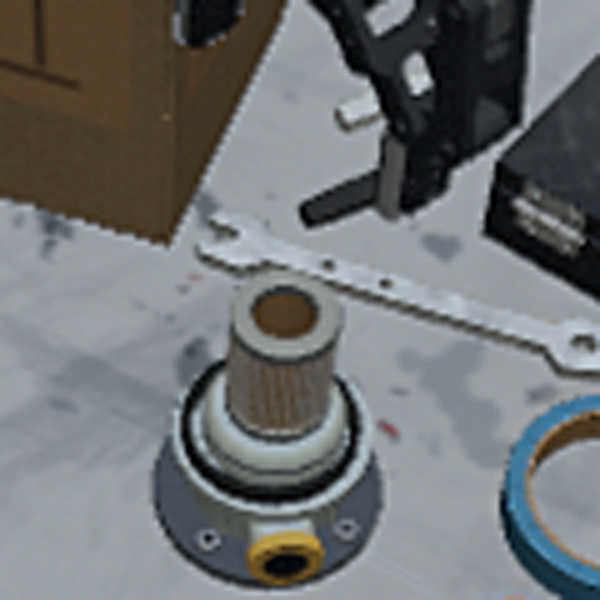

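View pics/ov29.png

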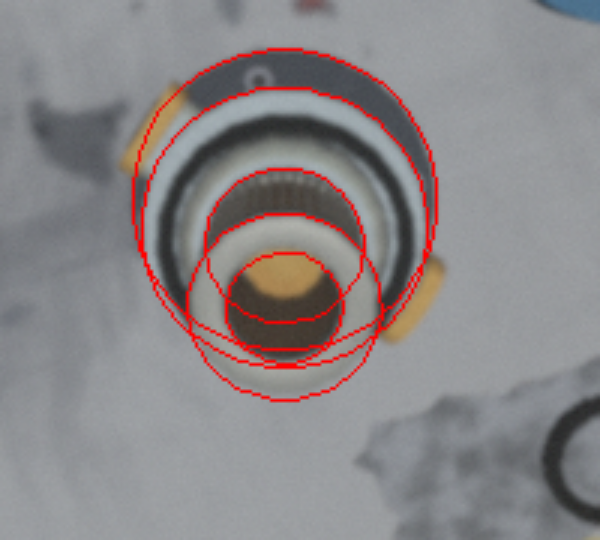

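Call:
servo_tool --plan '[[[1, 4, 0, 0], [2, 8, 0, 0], [3, 12, 0, 0], [4.5, 16, 0, 0], [6, 20, 2, 0], [7.1, 23, 4, 0], [7.1, 24.6, 6, 0], [7.1, 24.6, 7, 0], [7.1, 24.6, 7, 0], [7.1, 24.6, 7, 0], [7.1, 24.6, 7, 0]]]'

```text
time: 24.62
ee_pos: [0.3531, 0.2907, 0.1021]
tool_rot: [0.002, 1.0, -0.001, -0.001]
ft_force: [0.5, -1.0, -0.5]
width: 1.004
```

```bash
python3 - <<'E'
from hf import *
s=env.get_state(); print(s['ft_force'],s['ee_pos'],s['width'],s['joint_pos'].round(2))
p=camera_params('wrist'); im=read_camera("wrist"); cv2.imwrite("pics/wrist30.png",im); print(env.get_state()['ee_pos'])
X=(.352,.2912)
b=headfit(im,p,X,[(25,0),(25,14),(9,30)],rng=.006); print(b)
X=b[0][1:]
for rr,z in((25,0),(25,14),(9,14),(9,30)): cv2.polylines(im,[np.round(proj(p,circ(X,rr/1000,z/1000))).astype(np.int32)],True,(0,0,255),1)
cv2.imwrite("pics/ov30.png",im)
E
```

```text
[ 0.45469662 -1.04002353 -0.46017017] [0.35310964 0.29070017 0.10210728] 1.0044479027870736 [ 0.6   0.26  1.89 -0.    1.   -0.97]
[0.3536436  0.29085802 0.10268544]
(array([141.06665039,   0.352     ,   0.29095   ]), array([0.35209375, 0.29095   ]))
```

View pics/ov30.png

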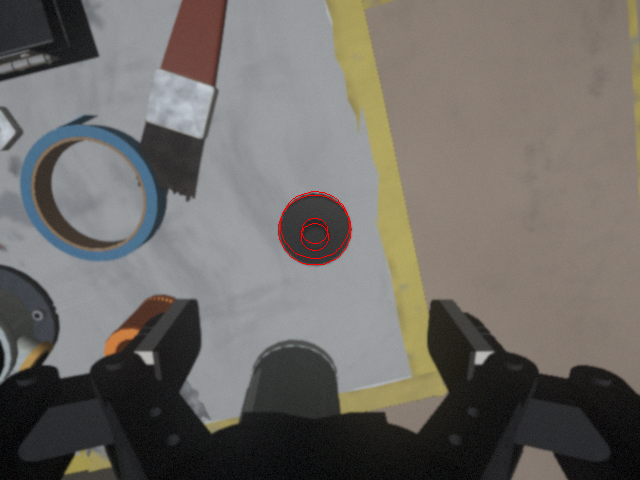

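Call:
servo_tool --plan '[[[0.1, 0, 3, 0], [0.1, 0, 6, 0], [0.1, 0, 8.5, 0], [0.1, 0, 10, 0], [0.1, 0, 10.7, 0], [0.1, 0, 10.7, 0], [0.1, 0, 10.7, 0]]]'

```text
time: 25.25
ee_pos: [0.3533, 0.2914, -0.0038]
tool_rot: [0.002, 1.0, 0.0, 0.0]
ft_force: [0.2, 0.2, 0.3]
width: 1.003
```

```bash
python3 - <<'E'
from hf import *
s=env.get_state(); print(s['ft_force'],s['ee_pos'],s['width'],s['joint_pos'].round(2))
p=camera_params('wrist'); im=read_camera("wrist"); cv2.imwrite("pics/wrist31.png",im); print(env.get_state()['ee_pos'])
cv2.imwrite("pics/side31.png",cv2.resize(read_camera('side')[220:350,380:520],None,fx=5,fy=4.5,interpolation=2))
E
```

```text
[0.21029383 0.20403381 0.2757276 ] [ 0.35325245  0.29137228 -0.00376165] 1.0031516505566587 [ 0.6   0.43  2.01 -0.    0.71 -0.97]
[ 0.35355417  0.29174573 -0.0033711 ]
```

View pics/side31.png

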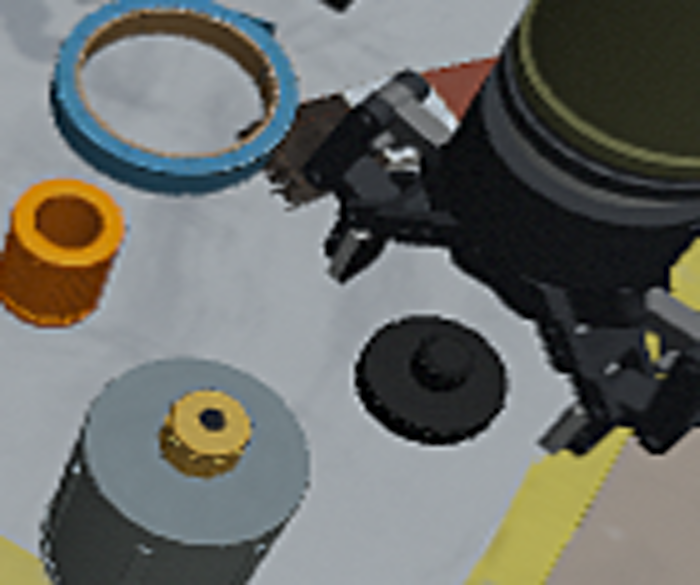

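View pics/wrist31.png

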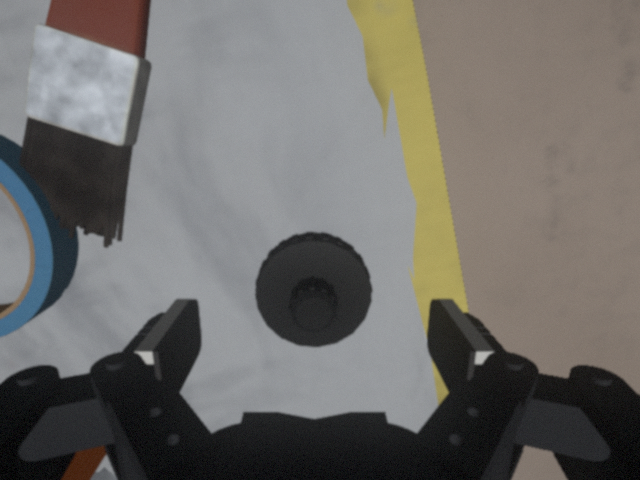

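Call:
servo_tool --plan '[[[0.1, 0, 0.15, 0], [0.1, 0, 0.15, 0]]]'

```text
time: 25.52
ee_pos: [0.3519, 0.2918, -0.0051]
tool_rot: [0.002, 1.0, 0.001, 0.001]
ft_force: [-0.9, -0.9, 0.1]
width: 1.001
```

Call:
servo_tool --plan '[[[0, 0, 0, 0], [0, 0, 0, 0], [0, 0, 0, 0], [0, 0, 0, 0], [0, 0, 0, 0], [0, 0, 0, 0], [0, 0, 0, 0], [0, 0, 0, 0]]]' --hand 5 --squeeze 40

```text
time: 26.18
ee_pos: [0.3514, 0.2914, -0.0057]
tool_rot: [0.002, 1.0, 0.0, 0.0]
ft_force: [-0.7, -0.1, 3.5]
width: 0.181
```

```bash
python3 - <<'E'
from hf import *
s=env.get_state(); print(s['ft_force'],s['ee_pos'],s['width'],s['joint_pos'].round(2))
p=camera_params('wrist'); im=read_camera("wrist"); cv2.imwrite("pics/wrist32.png",im); print(env.get_state()['ee_pos'])
cv2.imwrite("pics/side32.png",cv2.resize(read_camera('side')[220:350,380:520],None,fx=5,fy=4.5,interpolation=2))
E
```

```text
[-0.69927073 -0.09636366  3.54200798] [ 0.3514356   0.29143285 -0.00574644] 0.18062435617132744 [ 0.6   0.43  2.01  0.    0.7  -0.97]
[ 0.35142183  0.29146332 -0.00575171]
```

View pics/side32.png

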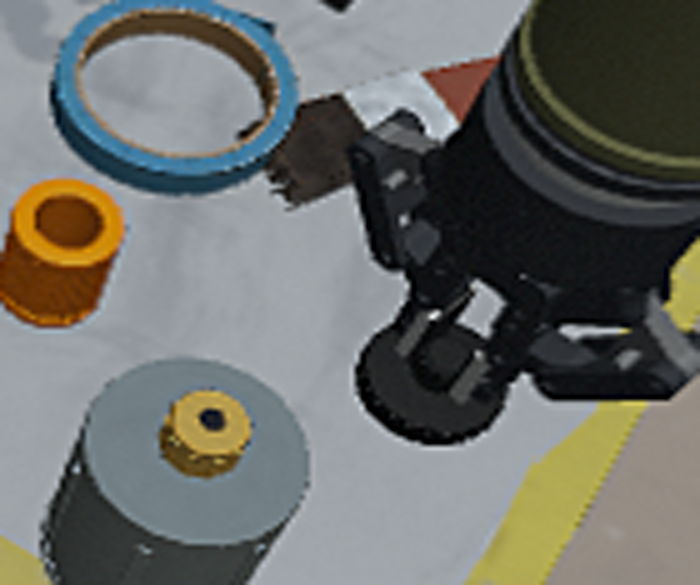

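View pics/wrist32.png

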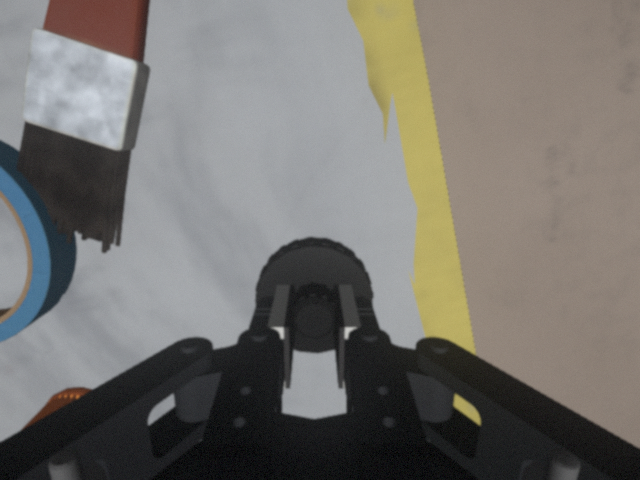

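```bash
python3 - <<'E'
from hf import *
s=env.get_state(); e=s['ee_pos']; p=camera_params('wrist'); im=cv2.imread("pics/wrist32.png")
mask=np.zeros((480,640),np.float32); mask[225:345,245:385]=1; mask[280:,270:360]=0
b=headfit(im,p,e[:2],[(25,0),(25,14)],mask,rng=.006); print(b,e)
E
```

```text
(array([101.2114563 ,   0.35339162,   0.29141589]), array([0.35311037, 0.29135339])) [ 0.35139162  0.29141589 -0.00577597]
```

Call:
servo_tool --plan '[[[0, 0, -1, 0], [0, 0, -3, 0], [0, 0, -7, 0], [0, 0, -11, 0], [0, 0, -15, 0], [-1, -4, -17, 0], [-2, -8, -17, 0], [-3, -12, -17, 0], [-4.5, -16, -17, 0], [-6, -20, -17, 0], [-7.3, -23, -17, 0], [-7.3, -24.6, -17, 0], [-7.3, -24.6, -17, 0], [-7.3, -24.6, -17, 0], [-7.3, -24.6, -17, 0]]]'

```text
time: 27.53
ee_pos: [0.4229, 0.0457, 0.1638]
tool_rot: [0.002, 1.0, 0.0, -0.001]
ft_force: [0.1, 0.1, -1.1]
width: 0.183
```

```bash
python3 - <<'E'
from hf import *
s=env.get_state(); print(s['ft_force'],s['ee_pos'],s['width'],s['tool_rot'])
p=camera_params('wrist'); im=read_camera("wrist"); cv2.imwrite("pics/wrist33.png",im); e=env.get_state()['ee_pos'];print(e)
mask=np.zeros((480,640),np.float32); mask[120:235,220:410]=1
for cs in ([(45,8),(38,44)],[(45,8)]): print(headfit(im,p,(.4243,.0455),cs,mask)[0])
cv2.imwrite("pics/side33.png",cv2.resize(read_camera('side')[80:260,270:430],None,fx=3.6,fy=3.3,interpolation=2))
E
```

```text
[ 0.07736809  0.11773068 -1.12393439] [0.42287759 0.04571916 0.16375852] 0.18298463435558057 [ 2.13294179e-03  9.99997536e-01  3.51419385e-04 -5.05135162e-04]
[0.42284156 0.04608799 0.16383156]
[1.40340424e+02 4.23300000e-01 4.52500000e-02]
[7.08279953e+01 4.22800000e-01 4.50000000e-02]
```

View pics/side33.png

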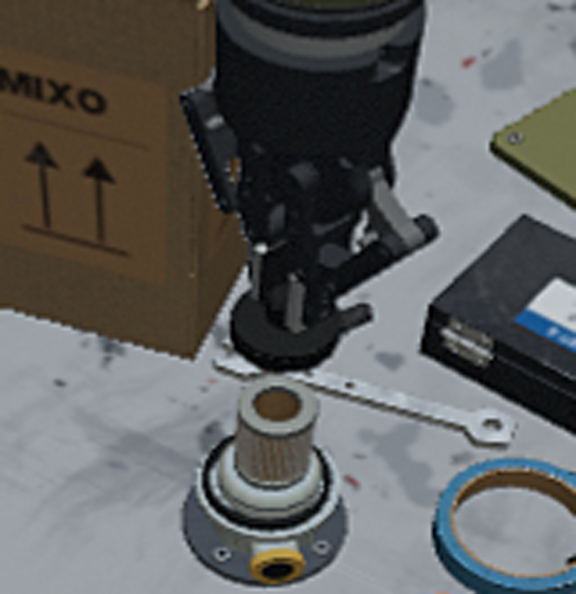

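View pics/wrist33.png

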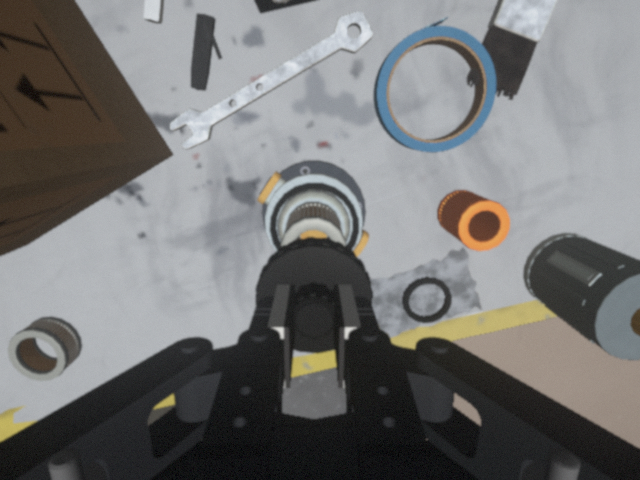

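Call:
servo_tool --plan '[[[0, -0.04, 2, 0], [0, -0.04, 4, 0], [0, -0.04, 5, 0], [0, -0.04, 5, 0], [0, -0.04, 5, 0]]]'

```text
time: 28.05
ee_pos: [0.4228, 0.0458, 0.1138]
tool_rot: [0.001, 1.0, 0.0, -0.001]
ft_force: [0.5, 0.5, -0.9]
width: 0.175
```

```bash
python3 - <<'E'
from hf import *
s=env.get_state(); print(s['ft_force'],s['ee_pos'],s['width'],s['tool_rot'])
p=camera_params('wrist'); im=read_camera("wrist"); cv2.imwrite("pics/wrist34.png",im); e=env.get_state()['ee_pos'];print(e)
S=camera_params('side');i=read_camera('side')
c=cv2.resize(i[130:260,285:405],None,fx=4.6,fy=4.6,interpolation=2)
d=c.copy()
zr=e[2]+.0057
for X,rr,z in(((.42475,.0467),45,8),((.42475,.0467),20,114),((.42475,.0467),25,zr*1000),((.42475,.0467),25,zr*1000+14)):
    cv2.polylines(d,[np.round((proj(S,circ(X,rr/1000,z/1000))-[285,130])*4.6+1.8).astype(np.int32)],True,(0,0,255),1)
cv2.imwrite("pics/side34.png",d); cv2.imwrite("pics/side34b.png",c)
E
```

```text
[ 0.49029765  0.51517825 -0.85846806] [0.42279695 0.04577882 0.1137897 ] 0.17546146081413078 [ 9.17943209e-04  9.99999261e-01  7.36095290e-05 -7.93112214e-04]
[0.42361485 0.04561496 0.11439421]
```

View pics/side34.png

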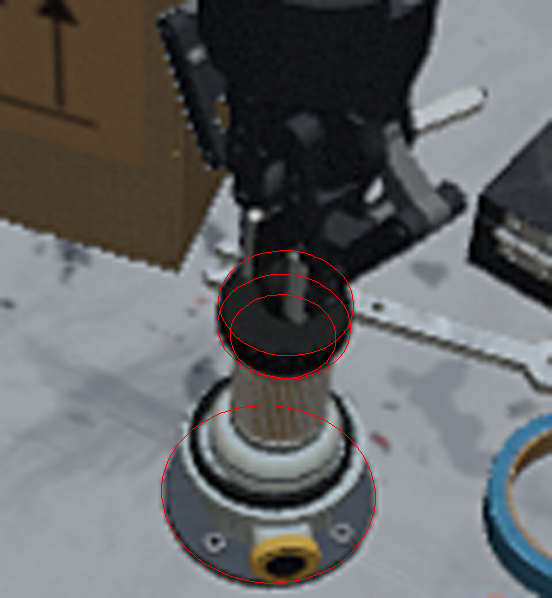

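View pics/side34b.png

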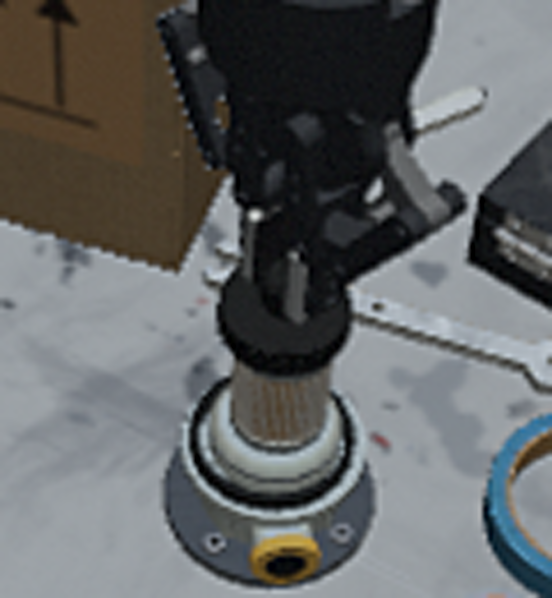

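Call:
servo_tool --plan '[[[0, 0, 0.4, 0], [0, 0, 0.7, 0], [0, 0, 1.0, 0], [0, 0, 1.2, 0], [0, 0, 1.4, 0], [0, 0, 1.4, 0]]]'

```text
time: 28.65
ee_pos: [0.4231, 0.0447, 0.0997]
tool_rot: [0.002, 1.0, 0.0, -0.0]
ft_force: [0.3, 0.6, 0.4]
width: 0.182
```

Call:
servo_tool --plan '[[[0, 0, 0.1, 0], [0, 0, 0.2, 0], [0, 0, 0.25, 0], [0, 0, 0.25, 0]]]'

```text
time: 28.98
ee_pos: [0.4238, 0.0447, 0.0982]
tool_rot: [0.002, 1.0, -0.0, 0.0]
ft_force: [-1.4, 0.1, 5.9]
width: 0.181
```

```bash
python3 - <<'E'
from hf import *
s=env.get_state(); print(s['ft_force'],s['ee_pos'],s['width'],s['tool_rot'])
i=read_camera('side')
c=cv2.resize(i[130:260,285:405],None,fx=4.6,fy=4.6,interpolation=2); cv2.imwrite("pics/side35.png",c)
E
```

```text
[-1.44192216  0.07147396  5.92243896] [0.42384688 0.04469038 0.09824362] 0.1811628404041859 [ 1.92055797e-03  9.99998079e-01 -1.66370294e-05  3.90450225e-04]
```

View pics/side35.png

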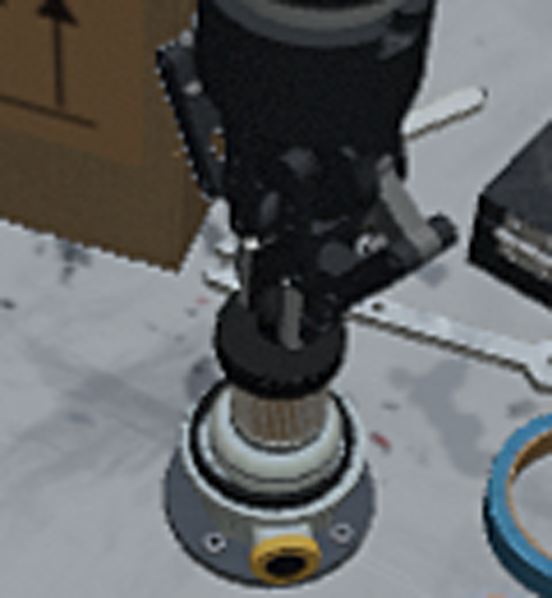

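Call:
servo_tool --plan '[[[0, 0, -0.1, 0], [0, 0, -0.1, 0], [0, 0, -0.1, 0], [0, 0, -0.1, 0], [0, 0, -0.1, 0], [0, 0, -2, 0], [0, 0, -5, 0], [0, 0, -9, 0], [0, 0, -11, 0], [0, 0, -11, 0], [0, 0, -11, 0]]]' --hand 100

```text
time: 29.95
ee_pos: [0.4245, 0.0448, 0.2088]
tool_rot: [0.002, 1.0, 0.0, 0.002]
ft_force: [0.2, -0.1, -1.1]
width: 0.997
```

```bash
python3 - <<'E'
from hf import *
s=env.get_state(); print(s['ft_force'],s['ee_pos'],s['width'],s['tool_rot'])
p=camera_params('wrist');im=read_camera('wrist'); cv2.imwrite("pics/wrist36.png",im);i=read_camera('side')
X=(.424,.0455)
for rr,z in((45,8),(38,44),(25,104),(25,118),(9,134)): cv2.polylines(im,[np.round(proj(p,circ(X,rr/1000,z/1000))).astype(np.int32)],True,(0,0,255),1)
a=cv2.resize(im[120:300,230:400],(380,400));c=cv2.resize(i[140:260,285:400],(380,400),interpolation=2)
cv2.imwrite("pics/s36.png",np.hstack([a,c])); go(.4785,.2725,.21)
E
```

```text
[ 0.23283432 -0.12915709 -1.10721008] [0.4245293  0.04475893 0.20877987] 0.9965761189050091 [1.89034762e-03 9.99996667e-01 6.61209079e-06 1.75843131e-03]
shift cm [-5.52 22.8  -0.35] roll 0 curyaw 1.567 j [ 0.01  0.09  1.79 -0.    1.26 -1.56] p [0.4225 0.0447 0.2066] t 30.05
```

View pics/s36.png

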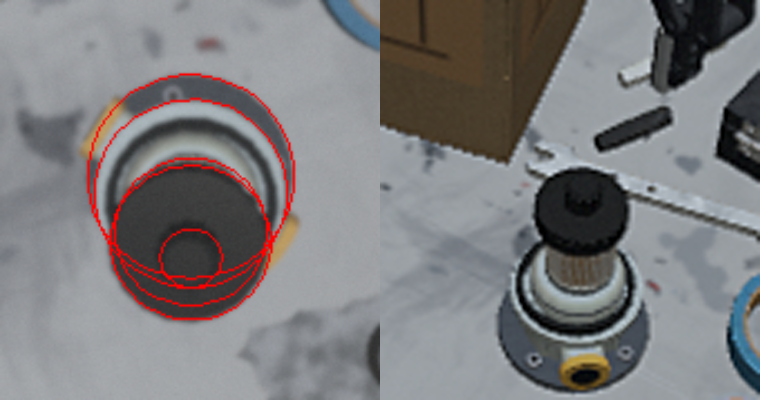

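Call:
servo_tool --plan '[[[-1, 4, 0, 0], [-2, 8, 0, 0], [-3, 12, 0, 0], [-4, 16, 0, 0], [-5, 20, 0, 0], [-5.6, 22.8, 1, 0], [-5.6, 22.8, 3, 0], [-5.6, 22.8, 3, 0], [-5.6, 22.8, 3, 0], [-5.6, 22.8, 3, 0]]]'

```text
time: 30.88
ee_pos: [0.4794, 0.2715, 0.1767]
tool_rot: [0.002, 1.0, -0.001, -0.001]
ft_force: [0.4, 0.1, -0.4]
width: 1.002
```

```bash
python3 - <<'E'
from hf import *
s=env.get_state(); print(s['ft_force'],s['ee_pos'],s['width'],s['joint_pos'].round(2))
p=camera_params('wrist'); im=read_camera("wrist"); cv2.imwrite("pics/wrist37.png",im); print(env.get_state()['ee_pos'])
X=(.4785,.2730)
for cs in ([(34.5,96),(12,119)],[(34.5,96)],[(12,119)],[(34.5,96),(12,119),(34.5,0)]):
    b=headfit(im,p,X,cs,rng=.007); print(b[0])
X=b[0][1:]
for rr,z in((34.5,0),(34.5,96),(12,96),(12,119)): cv2.polylines(im,[np.round(proj(p,circ(X,rr/1000,z/1000))).astype(np.int32)],True,(0,0,255),1)
cv2.imwrite("pics/ov37.png",im)
E
```

```text
[ 0.35675042  0.07402822 -0.4318812 ] [0.4794152  0.27149613 0.17673695] 1.0020829216881098 [ 0.44  0.3   1.6  -0.    1.25 -1.13]
[0.48005668 0.27157427 0.17754467]
[116.50695801   0.47875      0.274     ]
[59.56291199  0.47925     0.274     ]
[60.13409424  0.47825     0.27425   ]
[161.56970215   0.47875      0.274     ]
```

View pics/ov37.png

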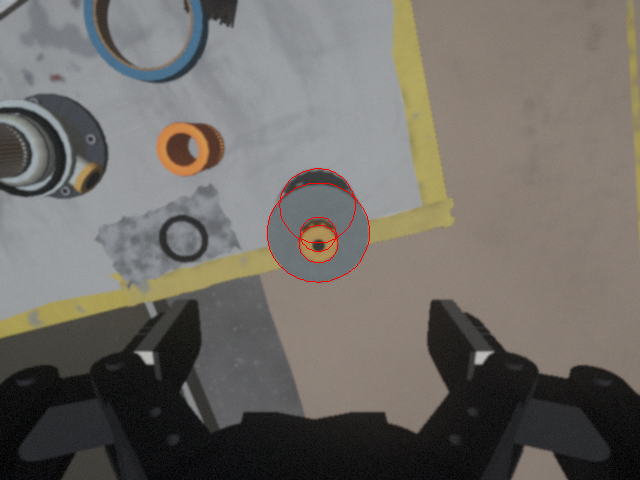

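Call:
servo_tool --plan '[[[0.1, 0.25, 2, 0], [0.1, 0.25, 5, 0], [0.1, 0.25, 7.5, 0], [0.1, 0.25, 9, 0], [0.1, 0.25, 10, 0], [0.1, 0.25, 10, 0], [0.1, 0.25, 10, 0]]]'

```text
time: 31.52
ee_pos: [0.4799, 0.2746, 0.0783]
tool_rot: [0.002, 1.0, 0.0, 0.0]
ft_force: [0.7, 0.5, 1.4]
width: 0.997
```

```bash
python3 - <<'E'
from hf import *
s=env.get_state(); print(s['ft_force'],s['ee_pos'],s['width'])
p=camera_params('wrist'); im=read_camera("wrist"); cv2.imwrite("pics/wrist38.png",im); print(env.get_state()['ee_pos'])
b=headfit(im,p,(.4788,.274),[(34.5,96),(12,119)],rng=.005); print(b[0])
cv2.imwrite("pics/side38.png",cv2.resize(read_camera('side')[250:380,350:490],None,fx=5,fy=4.5,interpolation=2))
E
```

```text
[0.71479956 0.45690734 1.35691177] [0.47990911 0.27462986 0.07827613] 0.9972975049613092
[0.48044549 0.27501972 0.07884433]
[95.52389526  0.4793      0.27425   ]
```

View pics/side38.png

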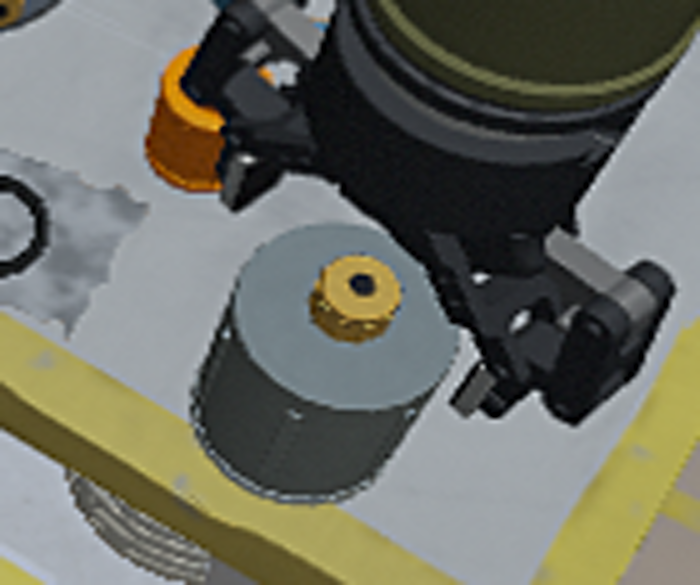

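View pics/wrist38.png

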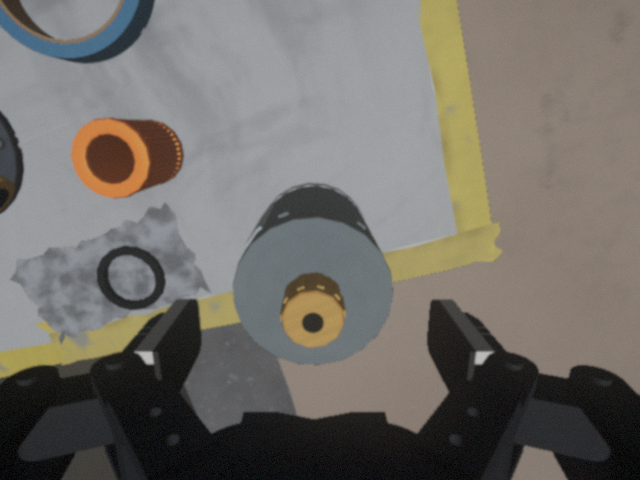

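Call:
servo_tool --plan '[[[0.05, 0, 0, 0], [0.05, 0, 0, 0], [0.05, 0, 0, 0], [0.05, 0, 0, 0], [0.05, 0, 0, 0], [0.05, 0, 0, 0], [0.05, 0, 0, 0], [0.05, 0, 0, 0], [0.05, 0, 0, 0]]]' --hand 5 --squeeze 70

```text
time: 32.37
ee_pos: [0.4791, 0.2749, 0.0781]
tool_rot: [0.002, 1.0, -0.0, 0.0]
ft_force: [0.0, -1.7, 5.6]
width: 0.244
```

Call:
servo_tool --plan '[[[0, 0, -0.3, 0], [0, 0, -1, 0], [0, 0, -2, 0], [0, 0, -4, 0], [0, 0, -4, 0], [0, 0, -4, 0]]]'

```text
time: 32.87
ee_pos: [0.4801, 0.2757, 0.1189]
tool_rot: [0.002, 1.0, 0.001, 0.002]
ft_force: [0.4, 0.5, -3.1]
width: 0.243
```

```bash
python3 - <<'E'
from hf import *
s=env.get_state(); print(s['ft_force'],s['ee_pos'],s['width'],s['tool_rot'])
p=camera_params('wrist'); im=read_camera("wrist"); cv2.imwrite("pics/wrist39.png",im); print(env.get_state()['ee_pos'])
cv2.imwrite("pics/side39.png",cv2.resize(read_camera('side')[230:380,350:490],None,fx=4.5,fy=4,interpolation=2))
E
```

```text
[ 0.37205822  0.46522538 -3.14280873] [0.48009617 0.2757285  0.11891532] 0.24345440610871696 [1.87926689e-03 9.99996562e-01 8.43268957e-04 1.62300850e-03]
[0.47909047 0.27521555 0.11789622]
```

View pics/side39.png

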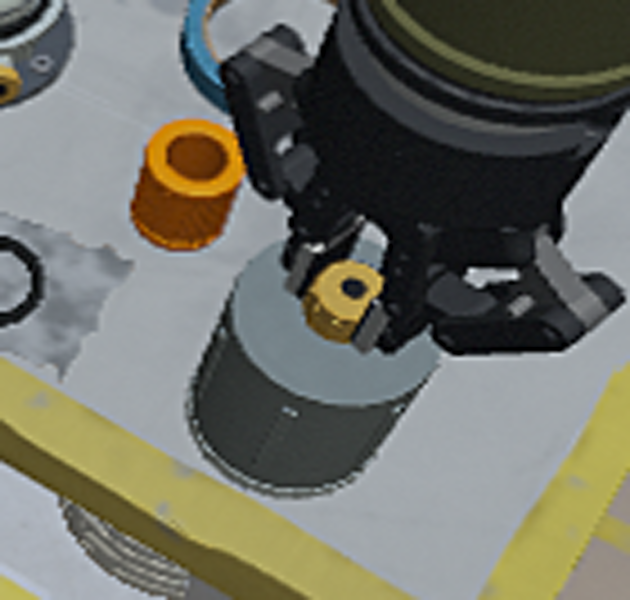

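View pics/wrist39.png

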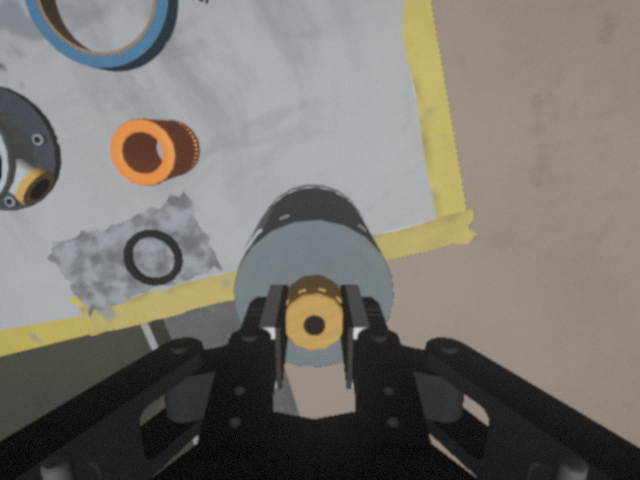

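Call:
servo_tool --plan '[[[0, 0, -3, 0], [0, 0, -6.5, 0], [0, 0, -10, 0], [0.5, -2, -13, 0], [1, -5, -13.3, 0], [2, -8.5, -13.3, 0], [3, -12, -13.3, 0], [4, -15.5, -13.3, 0], [5, -18.5, -13.3, 0], [5.45, -21, -13.3, 0], [5.45, -22.5, -13.3, 0], [5.45, -22.95, -13.3, 0], [5.45, -22.95, -13.3, 0], [5.45, -22.95, -13.3, 0], [5.45, -22.95, -13.3, 0]]]'

```text
time: 34.22
ee_pos: [0.4235, 0.0466, 0.2502]
tool_rot: [0.002, 1.0, 0.0, -0.0]
ft_force: [0.7, 0.1, -3.4]
width: 0.246
```

```bash
python3 - <<'E'
from hf import *
s=env.get_state(); print(s['ft_force'],s['ee_pos'],s['width'],s['tool_rot'])
p=camera_params('wrist'); im=read_camera("wrist"); cv2.imwrite("pics/wrist40.png",im); e=env.get_state()['ee_pos'];print(e)
mask=np.zeros((480,640),np.float32); mask[120:212,220:410]=1
for cs in ([(45,8),(38,44)],[(45,8)]): print(headfit(im,p,(.4243,.0455),cs,mask)[0])
S=camera_params('side');i=read_camera('side');H=(.42475,.0467)
b=e[2]-.0783
for rr,z in((45,.008),(34.5,b),(34.5,b+.096),(25,.118),(25,.104)):
    cv2.polylines(i,[np.round(proj(S,circ(H,rr/1000,z))).astype(np.int32)],True,(0,0,255),1)
cv2.imwrite("pics/side40.png",cv2.resize(i[60:260,260:440],None,fx=3.3,fy=3,interpolation=2))
E
```

```text
[ 0.69918496  0.07216988 -3.43436821] [0.42354967 0.04662007 0.25022134] 0.2459887049863577 [ 1.58509637e-03  9.99998612e-01  3.53385984e-04 -3.72290306e-04]
[0.42356137 0.04671181 0.2502816 ]
[1.38203903e+02 4.23550000e-01 4.50000000e-02]
[7.28106461e+01 4.23550000e-01 4.45000000e-02]
```

View pics/side40.png

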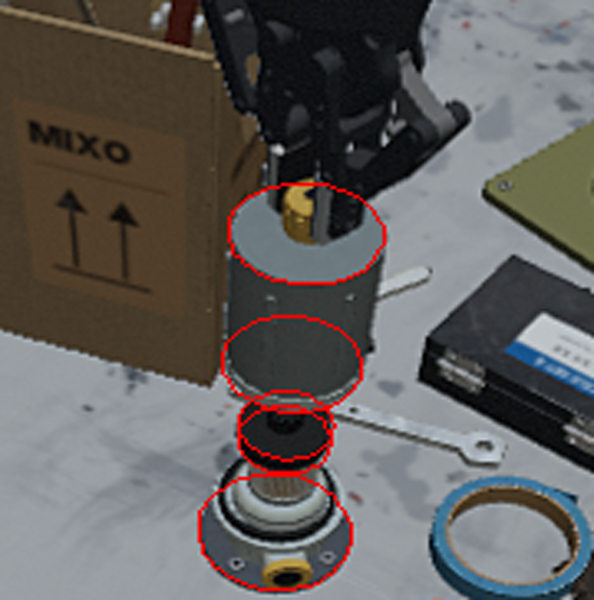

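View pics/wrist40.png

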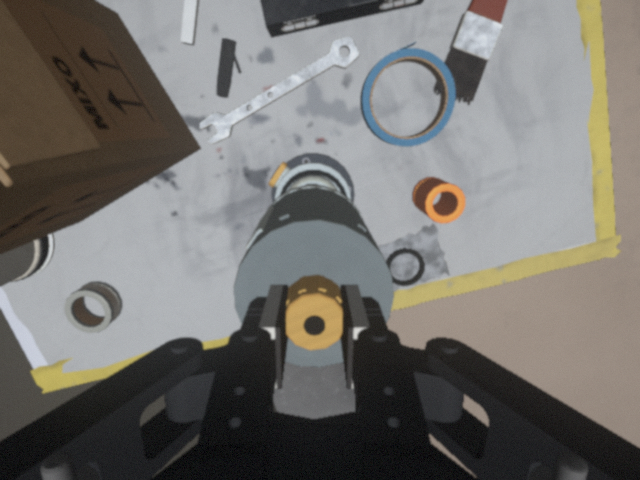

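```bash
python3 - <<'E'
from hf import *
S=camera_params('side');i=read_camera('side'); s=env.get_state(); e=s['ee_pos']; print(e,s['ft_force'])
H=(.42475,.0467)
b=e[2]-.0783
m=np.zeros((480,640),np.float32); pr=proj(S,circ(H,.036,b)); 
m[170:215,320:385]=1
for zz in (b-.004,b,b+.004,b+.008): print('bot',zz,headfit(i,S,H,[(34.5,zz*1000)],m,rng=.008)[0])
m2=np.zeros((480,640),np.float32); m2[110:170,320:385]=1
for zz in (b-.004,b,b+.004): print('top',zz,headfit(i,S,H,[(34.5,zz*1000+96)],m2,rng=.008)[0])
print('cap',headfit(i,S,H,[(25,104)],None,rng=.006)[0])
cv2.imwrite("pics/side41.png",cv2.resize(i[100:250,300:410],None,fx=5,fy=4,interpolation=2))
E
```

```text
[0.42359816 0.04664687 0.25041977] [ 0.27308328 -0.60485566 -2.80034607]
bot 0.16811976584593963 [6.64666977e+01 4.20750000e-01 4.22000000e-02]
bot 0.17211976584593963 [7.0487587e+01 4.1675000e-01 4.0700000e-02]
bot 0.17611976584593964 [7.37168503e+01 4.17750000e-01 4.32000000e-02]
bot 0.18011976584593964 [7.51346817e+01 4.20250000e-01 4.54500000e-02]
top 0.16811976584593963 [7.48820724e+01 4.21000000e-01 4.52000000e-02]
top 0.17211976584593963 [7.4842804e+01 4.2400000e-01 4.7950000e-02]
top 0.17611976584593964 [7.44697571e+01 4.27250000e-01 5.09500000e-02]
cap [7.3812233e+01 4.2300000e-01 4.3200000e-02]
```

View pics/side41.png

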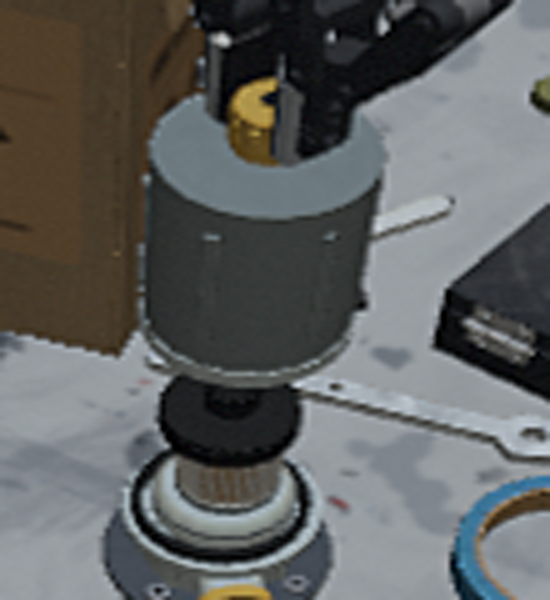

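Call:
servo_tool --plan '[[[0, -0.1, 1, 0], [0, -0.1, 2.2, 0], [0, -0.1, 3.4, 0], [0, -0.1, 4.6, 0], [0, -0.1, 5.8, 0], [0, -0.1, 7, 0], [0, -0.1, 8.2, 0], [0, -0.1, 9.4, 0], [0, -0.1, 10.4, 0], [0, -0.1, 11, 0], [0, -0.1, 11, 0], [0, -0.1, 11, 0]]]'

```text
time: 35.37
ee_pos: [0.4236, 0.0451, 0.1406]
tool_rot: [0.002, 1.0, 0.0, -0.0]
ft_force: [-1.0, 0.0, -3.6]
width: 0.243
```

```bash
python3 - <<'E'
from hf import *
s=env.get_state(); print(s['ft_force'],s['ee_pos'],s['width'],s['tool_rot'])
i=read_camera('side'); cv2.imwrite("pics/side42.png",cv2.resize(i[120:270,280:410],None,fx=5,fy=4,interpolation=2))
S=camera_params('side'); e=s['ee_pos']
cv2.imwrite("pics/wrist42.png",read_camera('wrist'))
E
```

```text
[-0.9555048   0.02316758 -3.59316666] [0.42358425 0.04511433 0.14056543] 0.2430921575481508 [ 1.54768763e-03  9.99998777e-01  3.06027059e-05 -2.23778010e-04]
```

View pics/side42.png

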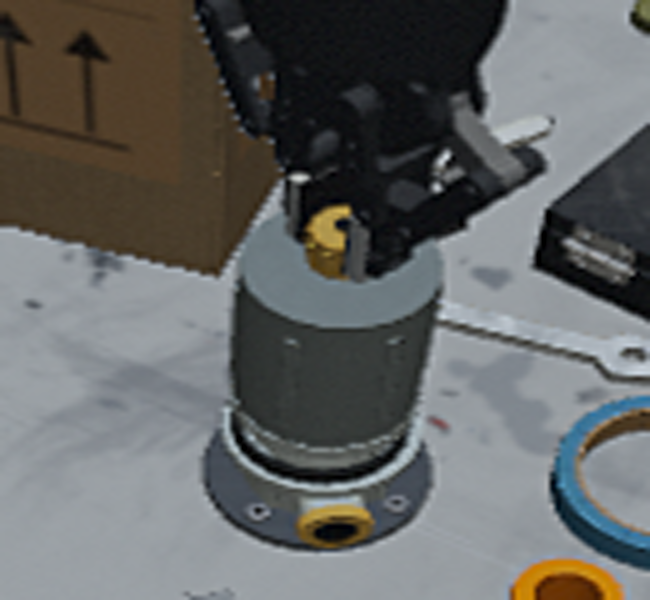

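View pics/wrist42.png

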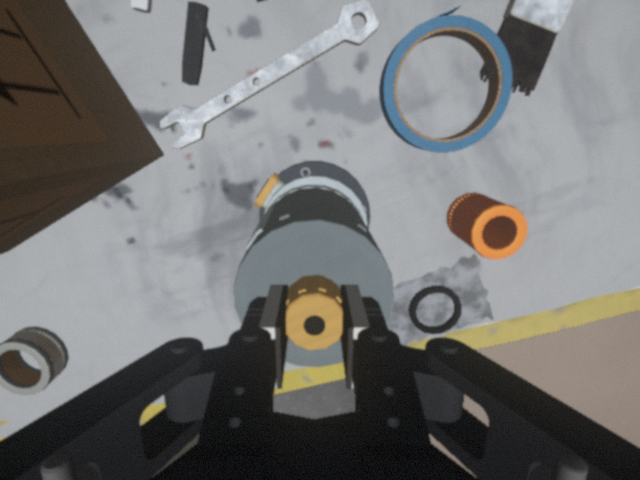

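Call:
servo_tool --plan '[[[0, 0, 0.3, 0], [0, 0, 0.6, 0], [0, 0, 0.8, 0], [0, 0, 0.95, 0], [0, 0, 0.95, 0]]]'

```text
time: 35.88
ee_pos: [0.4232, 0.0447, 0.1308]
tool_rot: [0.002, 1.0, -0.0, -0.0]
ft_force: [0.5, 0.0, -2.6]
width: 0.247
```

Call:
servo_tool --plan '[[[0, 0, 0.1, 0], [0, 0, 0.15, 0], [0, 0, 0.2, 0], [0, 0, 0.2, 0]]]'

```text
time: 36.22
ee_pos: [0.4241, 0.0445, 0.1301]
tool_rot: [0.002, 1.0, -0.0, 0.001]
ft_force: [-2.6, -1.7, 6.4]
width: 0.247
```

```bash
python3 - <<'E'
from hf import *
s=env.get_state(); print(s['ft_force'],s['ee_pos'],s['width'],s['tool_rot'])
i=read_camera('side'); cv2.imwrite("pics/side43.png",cv2.resize(i[120:270,280:410],None,fx=5,fy=4,interpolation=2))
E
```

```text
[-2.56047112 -1.73859054  6.37974469] [0.42414115 0.04446943 0.1300851 ] 0.2468513202490294 [ 1.86726220e-03  9.99997954e-01 -2.41411410e-04  7.40183340e-04]
```

View pics/side43.png

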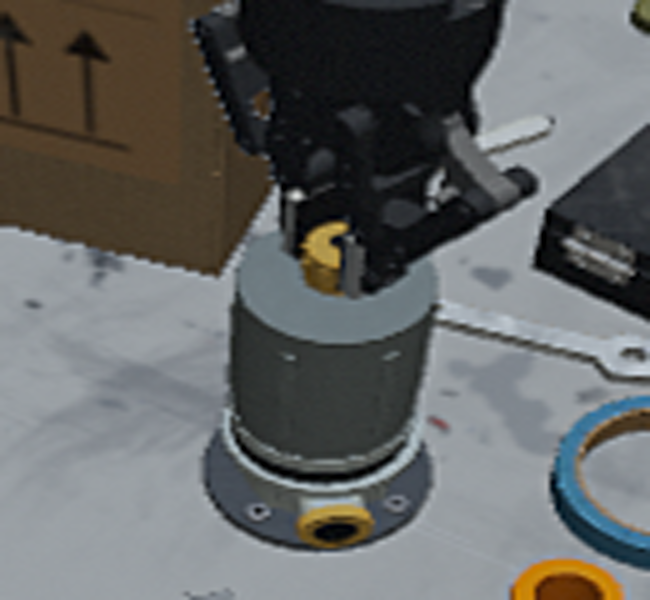

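Call:
servo_tool --plan '[[[0, 0, -0.1, 0], [0, 0, -0.1, 0], [0, 0, -0.1, 0], [0, 0, -0.1, 0], [0, 0, -0.1, 0], [0, 0, -0.1, 0], [0, 0, -2, 0], [0, 0, -5, 0], [0, 0, -9, 0], [0, 0, -12, 0], [0, 0, -12, 0], [0, 0, -12, 0]]]' --hand 100

```text
time: 37.27
ee_pos: [0.425, 0.0448, 0.251]
tool_rot: [0.002, 1.0, 0.0, 0.003]
ft_force: [-0.6, 0.5, -0.3]
width: 1.001
```

```bash
python3 - <<'E'
from hf import *
s=env.get_state(); print(s['ft_force'],s['ee_pos'],s['width'],s['tool_rot'],s['time'])
p=camera_params('wrist');im=read_camera('wrist'); i=read_camera('side'); S=camera_params('side')
j=i.copy(); k=im.copy()
for rr,z in((45,8),(34.5,52),(34.5,148),(12,171)):
    cv2.polylines(j,[np.round(proj(S,circ((.42475,.0467),rr/1000,z/1000))).astype(np.int32)],True,(0,0,255),1)
    cv2.polylines(k,[np.round(proj(p,circ((.424,.0452),rr/1000,z/1000))).astype(np.int32)],True,(0,0,255),1)
cr=lambda q:cv2.resize(q[130:270,285:405],(390,455),interpolation=2)
cv2.imwrite("pics/side44.png",np.hstack([cr(i),cr(j)])); cv2.imwrite("pics/wrist44.png",k)
cv2.imwrite("pics/side44f.png",i)
E
```

```text
[-0.61127273  0.47667347 -0.3158498 ] [0.42504365 0.04477089 0.25098648] 1.0005428201426299 [1.85904190e-03 9.99995085e-01 1.90204689e-05 2.52469522e-03] 37.2667
```

View pics/side44.png

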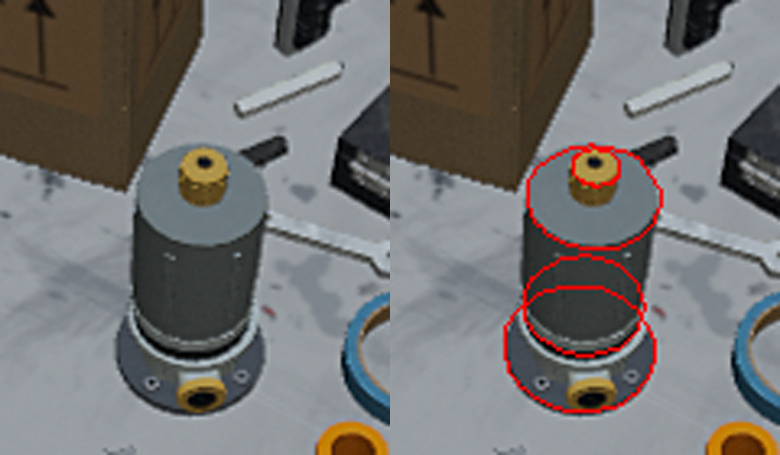

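View pics/wrist44.png

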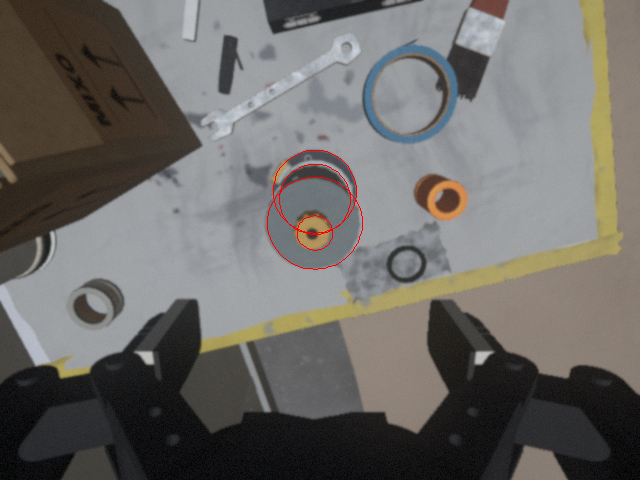

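View pics/side44f.png

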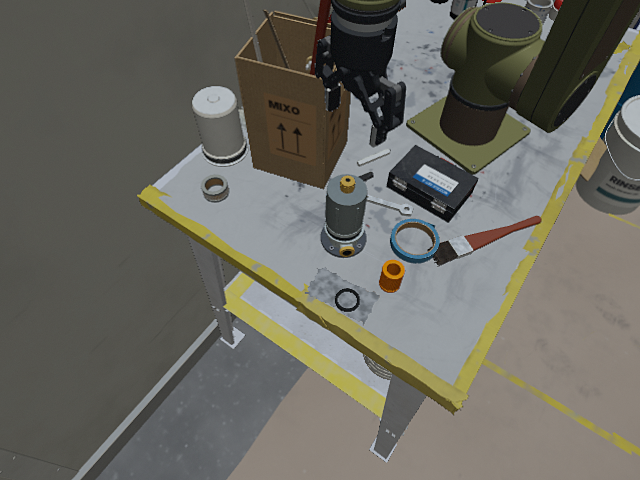

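```bash
python3 -c "
from cell import env
print(env.close_job()); print(env.get_state()['time'])"
```

```text
the job is handed in; nothing more can be done
None
the job is handed in; nothing more can be done
```

I rebuilt the filter on its head in the order asked (large seal, tall element, end cap, bowl), letting go of each part before fetching the next, and handed it in at about 37 s on the robot's clock. The hand-in reports no verdict.

**Last checks:**
- **Assembly:** The bowl's top and its drain boss match the seated heights (148 and 171 mm) in both the side and wrist pictures. The bowl stands upright, with the seal showing under its rim.
- **Contact:** The end cap and the bowl touched down with light force (6 N) at the predicted heights. Wrist readings never exceeded about 11 N.
- **Gripper:** It ended open, about 12 cm above the last release point, touching nothing.
- **Spares:** The small seal, the short element and the orange look-alike are where they were.

**What went wrong or disagreed:**
- **Seal grasp:** The first three tries missed. The finger tips stood roughly 20 to 28 mm behind the TCP, depending on how far the jaws were open, instead of at it. The second and third tries slid the seal about 1 cm; the fourth held.
- **Head position:** The cameras differed by 1 to 2 mm, which is inside the clearances. The overlays from the wrist camera fitted best, so I placed the parts by those.
- **Not seen directly:** The element and the cap are now covered by the bowl. I checked both were seated before covering them.

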